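Pack the drain plugs in the round tin and hang up the basket

ROBOT

A 6-joint arm with a two-finger parallel gripper is mounted at the origin on the work surface. World frame = base frame: x ahead of the robot, y to its left, z up, the work surface at z = 0. Lengths are in mm, angles in degrees, forces in N, time in s.
With the tool pointing down it reaches from about 350 to 850 mm from the base axis. Payload 8.1 kg.
Tool frame: the origin (TCP) lies on the front face of the gripper's body, between the roots of the fingers; the fingertips stand r.finger_overhang ahead of it and the grasp point (between the pads) lies 54 mm ahead of it (r.finger_overhang is the distance from the TCP to the fingertips, in mm); y points along the fingers, z is the direction in which the jaws open and shut, and the axes are right-handed (so a half turn about y gives the same grasp; the last joint's range is limited). The gripper opens to 85 mm and grips with 20 to 120 N. Pads are 22 mm wide; open, the fingers measure 114 mm over their backs; the gripper's body (76 mm by 85 mm) begins 54 mm behind the grasp point. The pads swing forward as they close: fully open they stand 13 mm farther back than shut.
Start: joints at [69.534, 7.471, 85.268, -0, 87.261, -4.893], TCP at [161.058, 577.985, 303.892] pointing down, gripper open.
Joint ranges: [-169.43, 169.43], [-51.17, 129.36], [1.28, 143.12], [-76.62, 256.62], [0, 156.53], [-152.29, 152.29]. Speed limits (degrees/s): [136.94, 136.94, 159.86, 180, 180, 180].

INTERFACE

Orientations are given as [roll, pitch, yaw] about the fixed x, y, z axes, in that order (R = Rz(yaw) Ry(pitch) Rx(roll)).
In Python, from bench import r gives the robot as it stands. The module is installed in compiled form; this text tells all that it offers.
- The arm moves only by the tool arm_command, never from a script. Its argument "increments" is a list of rows, each a list of 6 numbers: the shift along the tool's x, y, z in m, then the turn, a rotation vector about the tool's x, y, z in rad. In form: [[tx, ty, tz, wx, wy, wz], ...]. A call has exactly 10 rows; each row is the pose to reach, as a shift and turn from the pose commanded when the call began, along the tool's axes at that moment; what a row does not reach only later rows make up. A row lasts 1/8 s, in which the tool goes at most 62.5 mm and 10.7 degrees, less where a joint would pass 70% of its speed; a pose out of reach is approached as far as the arm can. A call with a gripper value outside its range is refused whole. "jaw" is the gripper's target within -1 to 1 (shut at 1, half-way at 0, fully open at -1), set as the call begins (left out, the last holds). The fingers move at their own pace and stop on an object; "force" is the grip in N (left out, the last holds). Time passes only in rows, so rows that repeat a pose let the fingers close, or fill a call up. It gives the time, the measured TCP pose, the force and the opening at its end, in the units of the state.
- r.sense(): the state, without advancing time (a new reading comes with each control period).
- r.snapshot(name): name is "scene" or "top" or "wrist"; returns the picture (400x640x3 uint8, red, green, blue); there is no depth.
- r.camera_model(name): a dict with "intrinsics" (3x3 intrinsics, pixels), "cam_to_world" (4x4, takes a point from camera to world coordinates). Camera axes: x right, y down, z forward; pixel columns grow to the right and rows downward; lengths in mm; the calibration is good to about 2 mm. A picture is of the moment at which its call begins: read the wrist's pose just before it. camera_model takes no time and is no camera call; for the wrist camera it gives the pose at the moment of the call.
- r.hand_in(): hands the job in, once; it reports no verdict.
Trained networks look in the newest picture that a camera, given by its name, has taken for a name from the list of things; names that differ only in an ending like _2 or _b are one class to them, and where a whole thing is asked for, a point or a joint stands for the part that bears it (a point fixed in the world has none). Each returns a list of dicts, best first, with "conf" (0 to 1); they miss things now and then, are a little off and sometimes report something else, mostly with a low value. They report only what shows in the picture. A call takes as long as a camera call. They do not tell look-alikes from the thing itself.
- r.trace(camera, target): "mask" (400x640 bool, what is visible of it) and "position" ([column, row] in pixels, amid what is visible of it).
- r.spot_point(camera, target): "position" ([column, row] in pixels: a listed point, or the origin of a listed thing).
The state is a dict: "time": time; "joint_pos": joint angles; "qd": joint speeds; "joint_efforts": joint torques, N m; "tool_pos": TCP position; "tcp_rot": TCP orientation; "ft_force": force on the tool from outside, world axes, zero at the start; "wrist_torque": the same for the moment, N m; "finger_gap": finger opening in mm.
Only numpy, scipy, OpenCV 4.12 (cv2) and the standard library are available. Lean on these libraries where they do the work, as an engineer would, in place of code of your own. Each camera call takes 0.05 s, during which the arm holds its last target.

TASK

Put the drain plugs away: take every plug, from the bench and from the wire basket, and pack them honeycomb fashion in the round tin, in one flat layer with their square heads up, one plug in the middle and the others in a ring round it. Once the basket is empty, hang it by the middle of its bow handle on the stand's hook, so that it hangs level and clear of the bench. Leave the other things on the bench where they are.

Things in the scene. Friction and masses are not known exactly. Their poses are not given: they have to be found in the camera images.
- plug1: White drain plug: round threaded body 18 mm tall, 60 mm across its top, 55 mm at its foot, and a raised square head on it, 26 x 26 x 24 mm (42 mm in all; about 70 g), by which it is held. Origin: centre of its underside; z up through the head, whose sides lie along x and y. The seven plugs are alike; 5 to 7 are present. If present, this one stands in the basket, 90 mm to the +x side of the bow.
- plug2: As plug1; if present, it stands in the basket, 90 mm to the -x side of the bow.
- plug3: As plug1; if present, it stands on the bench.
- plug4: As plug1; if present, it stands on the bench.
- plug5: As plug1; if present, it stands on the bench.
- plug6: As plug1; if present, it stands on the bench.
- plug7: As plug1; if present, it stands on the bench.
- tin: Open round tin of bare sheet metal, loose on the bench: 192 mm inside diameter, 201 mm over the rolled rim, 50 mm high, about 450 g. Seven plugs fit in one layer, one in the middle and six round it, with about 3 mm of play. Origin: centre of its underside; z up.
- tin_floor (a point): Centre of the tin's inner floor, 3 mm above tin; a seated plug's origin is at this height. z up.
- basket: Open wire carry basket, loose, 260 mm (its x) by 170 mm (its y), walls 50 mm high and 4 mm thick, floor 4 mm thick, about 300 g. Its fixed bow handle stands in its y-z plane: upright at y = +-83 mm to 115 mm height, then slanting in to the level top bar. Origin: centre of its underside; z up.
- handle (a point): Middle of the basket's bow handle: 10 mm round bar, straight and level from 58 mm one side of this point to 58 mm the other, along the basket's y; this centre line is 165 mm above the basket's underside.
- stand: Fixed hook stand: base plate 8 mm thick (x 10 to 240 mm, y +-90 mm); 25 mm square post, 315 mm high, at x = 180 mm; hook of 12 mm round bar from the post towards -x at 280 to 287 mm height, dipping to a level seat 24 mm long at x = 0, centre line 245 mm high, and rising to a tip at x = -34 mm, top 294 mm high. Origin: on the bench under the seat; z up.
- seat (a point): Where the centre line of the basket's handle lies when it rests in the hook, along the stand's y: 256 mm above the bench. x points to the post. Between tip and arm the hook is open about 55 mm at the top.
- elbow: Bystander: white plastic 90-degree pipe elbow about 60 x 60 mm, 48 mm high, lying among the plugs. Origin: under its bend, on the bench.
- wrench: Bystander: steel wrench 220 mm long lying at the left. Origin: at its underside.
- brush: Bystander: paint brush 200 mm long lying at the left. Origin: at its underside.
- tape: Bystander: grey roll of tape lying flat, 100 mm diameter, 48 mm high. Origin: centre of its underside.
- can: Bystander: closed steel can, 80 mm diameter, 110 mm high, at the back. Origin: centre of its underside.
There are look-alikes about, which are no part of the job. What is shaped like the plug6 but green or turquoise is not meant.

How it is judged:
By the outcome, as a careful person would: the job done as asked, in the order asked, and still so for the second after the job is handed in, with the robot touching nothing.
Of plug1, plug2, plug3, plug4, plug5, plug6, plug7 only 5 to 7 are there at a start; the rules pass over those that are not, and their reading is None.
At some moment in a run one of plug3, plug4, plug5, plug6, plug7 may be knocked a few centimetres aside while the robot is not near it.
Once in a run the grip may slacken for a moment while it holds something.
It also fails if it takes over 210 s, if anything falls off the work surface, if the arm or the gripper's body presses on something with over 40 N, if the wrist force passes 120 N, or if a joint passes its speed limit or range.

## Working session

There is one attempt and no reset: what is moved stays moved. The work goes in short steps, Python scripts to look and compute and a tool call to move; the robot and the scene stay as the last step left them, time stands still between calls to the robot, and variables do not carry over. Pictures are saved under pics/ and viewed, and the job is handed in when it is done.

Besides the shell and the picture viewer there is one more tool, called after "Call:" by a JSON object that holds its "name" and its "arguments". arm_command: Moves the arm, as the interface text tells. Its arguments: {"type":"object","properties":{"increments":{"type":"array","items":{"type":"array","items":{"type":"number"}}},"jaw":{"type":"number"},"force":{"type":"number"}},"required":["increments"]}

```bash
mkdir -p pics; cat > h.py <<'E'
import numpy as np, cv2
from bench import r
from scipy.spatial.transform import Rotation as Rn
def save(n,img,sc=1.0):
    im=cv2.cvtColor(img,cv2.COLOR_RGB2BGR)
    if sc!=1: im=cv2.resize(im,None,fx=sc,fy=sc,interpolation=cv2.INTER_CUBIC)
    cv2.imwrite('pics/'+n,im)
def px2w(cm,px,z):
    K=np.array(cm['intrinsics']);T=np.array(cm['cam_to_world'])
    d=T[:3,:3]@np.linalg.solve(K,[px[0],px[1],1.0]);o=T[:3,3]
    return o+d*(z-o[2])/d[2]
def w2px(cm,p):
    K=np.array(cm['intrinsics']);T=np.array(cm['cam_to_world'])
    q=K@(T[:3,:3].T@(np.array(p)-T[:3,3]));return q[:2]/q[2]
E
python3 - <<'E'
from h import *
s=r.sense();print(s);print(r.finger_overhang)
for n in('scene','top','wrist'):
    save(n+'0.png',r.snapshot(n)); cm=r.camera_model(n);print(n,np.round(cm['cam_to_world'],3).tolist(),np.array(cm['intrinsics']).tolist())
E
```

```text
{'time': 0.0, 'joint_pos': array([ 6.95347841e+01,  7.51567318e+00,  8.53287744e+01,  1.12676677e-03,
        8.72613964e+01, -4.89334247e+00]), 'qd': array([ 0.06224926,  0.05279632,  0.00571283, -0.12263232, -0.01702674,
       -0.01739209]), 'joint_efforts': array([ 2.65430208e-04, -5.69394457e+01, -5.00561321e+01, -2.21097525e-04,
        1.42069199e-02,  2.69623496e-05]), 'tool_pos': array([160.89986087, 577.59729106, 302.84325396]), 'tcp_rot': array([-9.01053621e+01,  1.01498793e-02, -1.55719376e+01]), 'ft_force': array([-0.35639149, -0.49167834,  0.46879339]), 'wrist_torque': array([-0.01622183,  0.00914813, -0.00522181]), 'finger_gap': 85.56473802959918}
72.6
scene [[-0.631, 0.551, -0.546, 1122.012], [0.776, 0.429, -0.463, 570.121], [-0.02, -0.715, -0.698, 931.94], [0.0, 0.0, 0.0, 1.0]] [[408.01878303897286, 0.0, 327.3744653457051], [0.0, 408.01878303897286, 200.62264256774122], [0.0, 0.0, 1.0]]
top [[-0.0, -0.989, 0.148, 342.953], [-1.0, -0.001, -0.006, 52.103], [0.006, -0.148, -0.989, 1458.007], [0.0, 0.0, 0.0, 1.0]] [[438.7711512353316, 0.0, 326.1905766317805], [0.0, 438.7711512353316, 200.5944588171588], [0.0, 0.0, 1.0]]
wrist [[0.268, 0.924, 0.274, 91.369], [0.963, -0.257, -0.077, 597.907], [-0.001, 0.284, -0.959, 373.022], [0.0, 0.0, 0.0, 1.0]] [[348.8086344794799, 0.0, 324.7512713689193], [0.0, 348.8086344794799, 195.80405716250561], [0.0, 0.0, 1.0]]
```

View pics/scene0.png

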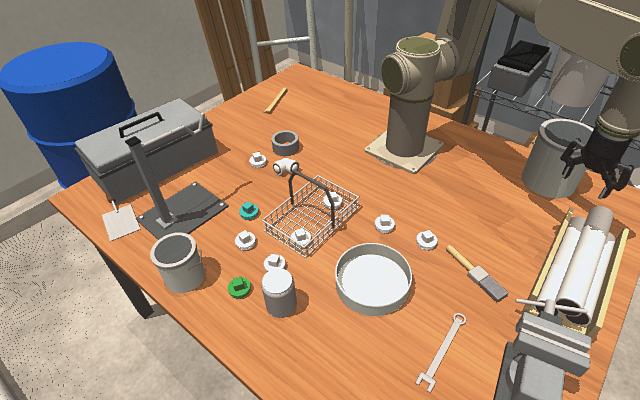

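View pics/top0.png

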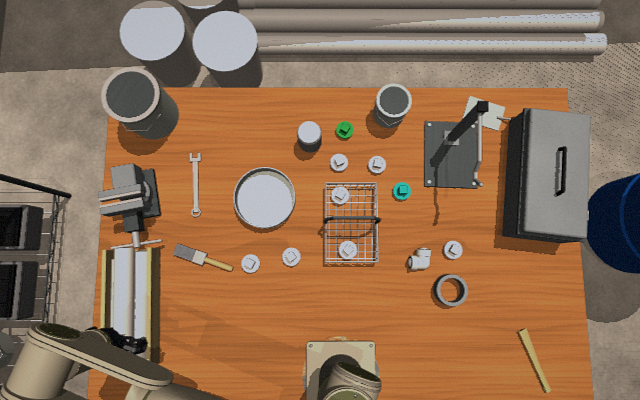

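View pics/wrist0.png

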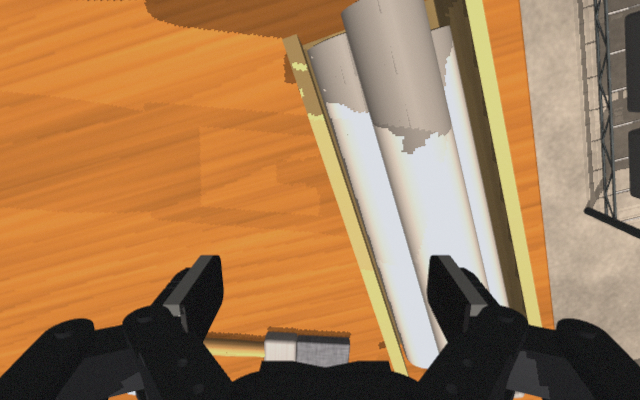

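The top view shows seven white plugs, at (339,162), (377,164), (340,195) and (347,249) (these two in the basket), (291,256), (250,263) and (453,249). The green one at (344,130) and the turquoise one at (401,191) are look-alikes. The elbow is at (419,259) and the tin at (264,197).

```bash
python3 - <<'E'
from h import *
im=r.snapshot('top');cm=r.camera_model('top')
save('top1.png',im[115:285,225:475],3.2)
for t,z in(('plug1',0),('tin',0),('tin_floor',3),('basket',0),('handle',165),('stand',0),('can',0),('tape',0),('elbow',0)):
    for d in r.spot_point('top',t)[:12]:
        print(t,round(d['conf'],2),np.round(d['position'],1),np.round(px2w(cm,d['position'],z),0)[:2])
print(r.sense()['time'])
E
```

```text
plug1 0.84 [349.8 248.3] [402. -34.]
plug1 0.83 [451.9 245.9] [ 410. -373.]
plug1 0.82 [375.  163.5] [ 689. -122.]
plug1 0.64 [336.2 158.2] [707.  10.]
plug1 0.6 [292.  253.1] [386. 157.]
plug1 0.58 [251.8 263.9] [351. 288.]
plug1 0.54 [341.1 195.7] [578.  -6.]
plug1 0.54 [343.3 128.5] [812. -15.]
tin 0.81 [262.2 199.1] [566. 259.]
tin 0.61 [203.5 262.2] [356. 447.]
tin 0.24 [293.6 255.6] [378. 151.]
tin_floor 0.95 [265.4 200.2] [562. 247.]
basket 0.88 [347.7 222.3] [488. -28.]
handle 0.66 [356.1 215.7] [491. -44.]
stand 0.71 [447.9 193.8] [ 585. -367.]
stand 0.67 [421.  259.3] [ 366. -269.]
stand 0.31 [293.9 255.5] [378. 150.]
can 0.62 [311.7 141.7] [765.  93.]
elbow 0.59 [421.3 260.9] [ 360. -270.]
elbow 0.57 [265.9 199. ] [567. 246.]
elbow 0.25 [445.7 190.7] [ 595. -360.]
0.65
```

View pics/top1.png

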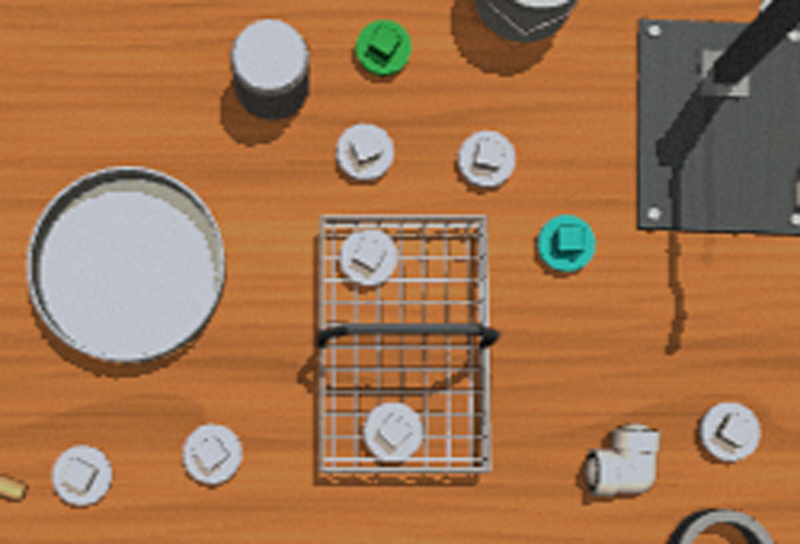

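```bash
cat >> h.py <<'E'
import json,os
F='cmd.json'
def cur():
    return json.load(open(F)) if os.path.exists(F) else [161.058,577.985,303.892,-15.572]
def plan(wps,commit=True):
    """wps: [(x,y,z,yaw,rows)]; prints 10 rows in tool axes (m, rad); stores end as commanded"""
    c=cur();a=np.radians(c[3]);p=np.array(c,float);rows=[];n=0
    for x,y,z,yaw,k in wps:
        q=np.array([x,y,z,yaw],float);
        for i in range(1,k+1):
            m=p+(q-p)*i/k;d=m-np.array(c)
            st=[d[0]*np.cos(a)+d[1]*np.sin(a),-d[2],-d[0]*np.sin(a)+d[1]*np.cos(a)]
            rows.append([round(st[0]/1000,3),round(st[1]/1000,3),round(st[2]/1000,3),0,round(-np.radians(d[3]),2),0])
        dd=q-p
        if np.linalg.norm(dd[:3])/k>62 or abs(dd[3])/k>10.6: print('TOO FAST',np.linalg.norm(dd[:3])/k,dd[3]/k)
        p=q
    while len(rows)<10: rows.append(rows[-1])
    assert len(rows)==10
    print(json.dumps(rows))
    e=rows[-1];b=[e[0]*1000,-e[1]*1000,e[2]*1000]
    new=[c[0]+b[0]*np.cos(a)-b[2]*np.sin(a),c[1]+b[0]*np.sin(a)+b[2]*np.cos(a),c[2]+b[1],c[3]-np.degrees(e[4])]
    if commit: json.dump(new,open(F,'w'))
    return new
E
python3 -c "
from h import *
plan([(520,180,400,-90,10)])"
```

```text
[[0.045, -0.01, -0.029, 0, 0.13, 0], [0.091, -0.019, -0.057, 0, 0.26, 0], [0.136, -0.029, -0.086, 0, 0.39, 0], [0.181, -0.038, -0.115, 0, 0.52, 0], [0.226, -0.048, -0.144, 0, 0.65, 0], [0.272, -0.058, -0.172, 0, 0.78, 0], [0.317, -0.067, -0.201, 0, 0.91, 0], [0.362, -0.077, -0.23, 0, 1.04, 0], [0.407, -0.086, -0.258, 0, 1.17, 0], [0.453, -0.096, -0.287, 0, 1.3, 0]]
```

Call:
{"name": "arm_command", "arguments": {"increments": [[0.045, -0.01, -0.029, 0, 0.13, 0], [0.091, -0.019, -0.057, 0, 0.26, 0], [0.136, -0.029, -0.086, 0, 0.39, 0], [0.181, -0.038, -0.115, 0, 0.52, 0], [0.226, -0.048, -0.144, 0, 0.65, 0], [0.272, -0.058, -0.172, 0, 0.78, 0], [0.317, -0.067, -0.201, 0, 0.91, 0], [0.362, -0.077, -0.23, 0, 1.04, 0], [0.407, -0.086, -0.258, 0, 1.17, 0], [0.453, -0.096, -0.287, 0, 1.3, 0]], "jaw": -1}}

```text
time: 1.9
tool_pos: [521.3, 178.4, 400.4]
tcp_rot: [-90.0, 0.0, -90.3]
ft_force: [0.6, 0.4, -0.2]
finger_gap: 85.3
```

```bash
python3 - <<'E'
from h import *
import pickle
print(cur())
s=r.sense();cm=r.camera_model('wrist');im=r.snapshot('wrist');s2=r.sense()
print(s['tool_pos'],s['tcp_rot'],s2['tool_pos'])
print(r.camera_model('wrist')['cam_to_world'][:3,3]-cm['cam_to_world'][:3,3])
pickle.dump((im,cm),open('w1.pkl','wb'));save('w1.png',im,1.25)
E
```

```text
[520.3852322023893, 179.91221746171817, 399.892, -90.05651336700703]
[521.32723966 178.43319593 400.37992192] [-8.99723742e+01  1.42597660e-02 -9.03027266e+01] [524.84633432 173.6081126  401.36824116]
[ 4.07193301 -4.66703872  0.73027653]
```

View pics/w1.png

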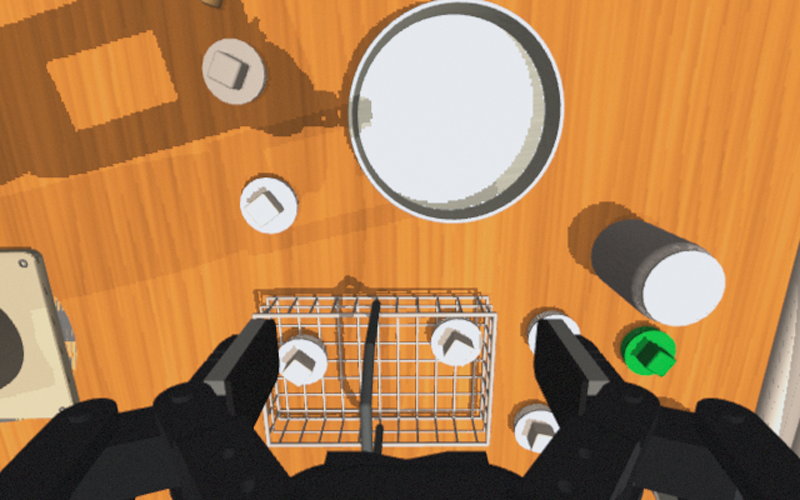

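```bash
cat >> h.py <<'E'
from scipy.optimize import minimize
def gradim(im):
    g=cv2.GaussianBlur(im.astype(np.float32),(0,0),0.8)
    m=0
    for c in range(3):
        m=m+np.hypot(cv2.Sobel(g[:,:,c],cv2.CV_32F,1,0),cv2.Sobel(g[:,:,c],cv2.CV_32F,0,1))
    return np.minimum(m,600)
def proj(cm,P):
    K=np.array(cm['intrinsics']);T=np.array(cm['cam_to_world'])
    q=(P-T[:3,3])@T[:3,:3]@K.T
    return q[:,:2]/q[:,2:]
def samp(G,uv):
    v=cv2.remap(G,uv[:,0].astype(np.float32).reshape(-1,1),uv[:,1].astype(np.float32).reshape(-1,1),cv2.INTER_LINEAR,borderValue=0)
    return v.ravel()
T_=np.linspace(0,2*np.pi,72,endpoint=False)
def circ(x,y,z,R): return np.c_[x+R*np.cos(T_),y+R*np.sin(T_),np.full(72,z)]
def sq(x,y,z,h,th):
    t=np.linspace(-1,1,14);e=np.ones(14)
    p=np.r_[np.c_[t,e],np.c_[t,-e],np.c_[e,t],np.c_[-e,t]]*h
    c,s=np.cos(th),np.sin(th)
    return np.c_[x+p[:,0]*c-p[:,1]*s,y+p[:,0]*s+p[:,1]*c,np.full(len(p),z)]
def plugscore(G,cm,x,y,th,z0):
    a=samp(G,proj(cm,circ(x,y,z0+18,30))).mean()
    b=samp(G,proj(cm,sq(x,y,z0+42,13,th)))
    return a+np.minimum(b,300).mean()*1.0
def fitplug(im,cm,x0,y0,z0=0,rng=14):
    G=gradim(im);best=None
    for st,rg,ths in((4,rng,np.radians(np.arange(0,90,10))),):
        for dx in np.arange(-rg,rg+.1,st):
            for dy in np.arange(-rg,rg+.1,st):
                for th in ths:
                    s=plugscore(G,cm,x0+dx,y0+dy,th,z0)
                    if best is None or s>best[0]: best=(s,x0+dx,y0+dy,th)
    for st,dth in((2,5),(1,3),(.5,1.5),(.25,1)):
        for it in range(3):
            _,X,Y,TH=best
            for dx in(-st,0,st):
                for dy in(-st,0,st):
                    for d in np.radians([-2*dth,-dth,0,dth,2*dth]):
                        s=plugscore(G,cm,X+dx,Y+dy,TH+d,z0)
                        if s>best[0]: best=(s,X+dx,Y+dy,TH+d)
    return best[1],best[2],np.degrees(best[3])%90,best[0]
def fitcirc(im,cm,x0,y0,cs,rng=16):
    G=gradim(im)
    f=lambda x,y:sum(samp(G,proj(cm,circ(x,y,z,R))).mean() for z,R in cs)
    best=(-1,)
    for dx in np.arange(-rng,rng+.1,2):
        for dy in np.arange(-rng,rng+.1,2):
            s=f(x0+dx,y0+dy)
            if s>best[0]: best=(s,x0+dx,y0+dy)
    for st in(1,.5,.25):
        for it in range(3):
            _,X,Y=best
            for dx in(-st,0,st):
                for dy in(-st,0,st):
                    s=f(X+dx,Y+dy)
                    if s>best[0]: best=(s,X+dx,Y+dy)
    return best[1],best[2],best[0]
def drawplug(o,cm,x,y,th,z0,sc):
    for P,c in((circ(x,y,z0+18,30),(0,0,255)),(sq(x,y,z0+42,13,np.radians(th)),(255,0,0))):
        for u in proj(cm,P)*sc: cv2.circle(o,(int(u[0]),int(u[1])),1,c,-1)
E
cat > look1.py <<'E'
from h import *
import sys
n=sys.argv[1]
cm=r.camera_model('wrist');im=r.snapshot('wrist');cm=r.camera_model('wrist') if 0 else cm
ct=r.camera_model('top');it=r.snapshot('top')
s=r.sense();print(s['time'],np.round(s['tool_pos'],1),np.round(s['tcp_rot'],1),np.round(s['finger_gap'],1))
sc=1.25
o=cv2.resize(cv2.cvtColor(im,cv2.COLOR_RGB2BGR),None,fx=sc,fy=sc);o2=cv2.resize(cv2.cvtColor(it,cv2.COLOR_RGB2BGR),None,fx=sc,fy=sc)
for nm,x,y,z in(('A',402,-34,4),('B',578,-6,4),('C',386,157,0),('D',351,288,0),('E',410,-373,0),('F',689,-122,0),('G',707,5,0)):
    for lab,i_,c_,oo in(('wrist',im,cm,o),('top',it,ct,o2)):
        u=w2px(c_,(x,y,20))
        if not(20<u[0]<620 and 15<u[1]<385): continue
        f=fitplug(i_,c_,x,y,z);print(nm,lab,np.round(f,1));drawplug(oo,c_,*f[:3],z,sc)
for lab,i_,c_,oo in(('wrist',im,cm,o),('top',it,ct,o2)):
    f=fitcirc(i_,c_,565,250,((50,100.5),(50,96)));print('tin',lab,np.round(f,1))
    for R in(96,100.5):
        for u in proj(c_,circ(f[0],f[1],50,R))*sc: cv2.circle(oo,(int(u[0]),int(u[1])),1,(0,255,0),-1)
cv2.imwrite('pics/%sw.png'%n,o);cv2.imwrite('pics/%st.png'%n,o2)
E
python3 look1.py L1
```

```text
2.05 [521.8 177.8 400.2] [-90.   -0.  -90.3] 85.7
A wrist [398.8 -23.8  61.5 780.7]
A top [397.5 -24.2  49.  739.9]
B wrist [5.780e+02 5.000e-01 7.600e+01 8.217e+02]
B top [576.5  -1.5  50.  697.4]
C wrist [375.5 160.5  31.  787.9]
C top [373.8 159.   60.  767.1]
D wrist [354.2 292.8  63.  817.4]
D top [341.  304.5  14.5 681.9]
E top [ 397.8 -370.    56.5  814.5]
F wrist [ 683.  -124.2   60.   789.1]
F top [ 682.8 -126.     2.5  799.1]
G wrist [691.2   5.   84.5 532.7]
G top [690.5   2.   31.5 798.7]
tin wrist [ 567.5  249.2 1030.1]
tin top [564.2 251.  651.4]
```

View pics/L1w.png

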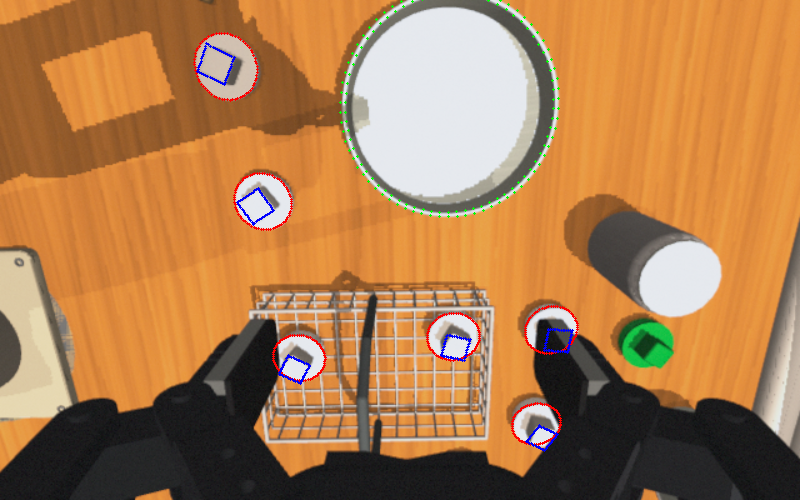

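View pics/L1t.png

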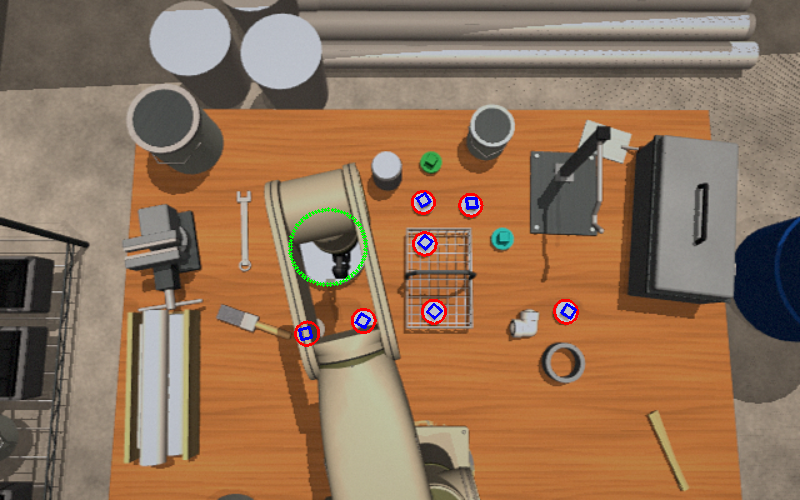

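```bash
python3 -c "
from h import *
print(plan([(375.5,160.5,200,-59,5),(375.5,160.5,96,-59,3)]))"
```

```text
[[0.004, 0.04, -0.029, 0, -0.11, 0], [0.008, 0.08, -0.058, 0, -0.22, 0], [0.012, 0.12, -0.087, 0, -0.33, 0], [0.016, 0.16, -0.116, 0, -0.43, 0], [0.02, 0.2, -0.145, 0, -0.54, 0], [0.02, 0.235, -0.145, 0, -0.54, 0], [0.02, 0.269, -0.145, 0, -0.54, 0], [0.02, 0.304, -0.145, 0, -0.54, 0], [0.02, 0.304, -0.145, 0, -0.54, 0], [0.02, 0.304, -0.145, 0, -0.54, 0]]
[np.float64(375.3655758525158), np.float64(160.05524709449938), np.float64(95.892), np.float64(-59.11679242994257)]
```

Call:
{"name": "arm_command", "arguments": {"increments": [[0.004, 0.04, -0.029, 0, -0.11, 0], [0.008, 0.08, -0.058, 0, -0.22, 0], [0.012, 0.12, -0.087, 0, -0.33, 0], [0.016, 0.16, -0.116, 0, -0.43, 0], [0.02, 0.2, -0.145, 0, -0.54, 0], [0.02, 0.235, -0.145, 0, -0.54, 0], [0.02, 0.269, -0.145, 0, -0.54, 0], [0.02, 0.304, -0.145, 0, -0.54, 0], [0.02, 0.304, -0.145, 0, -0.54, 0], [0.02, 0.304, -0.145, 0, -0.54, 0]], "jaw": -0.4}}

```text
time: 3.3
tool_pos: [375.6, 160.6, 97.1]
tcp_rot: [-89.9, -0.0, -59.1]
ft_force: [-0.0, 0.3, 0.4]
finger_gap: 59.6
```

```bash
python3 - <<'E'
from h import *
print(r.finger_overhang)
save('g1.png',r.snapshot('wrist'),1.25);s=r.sense();print(s['tool_pos'],s['tcp_rot'],s['finger_gap'],cur())
E
```

```text
72.6
[376.24232383 160.68129282  97.5827623 ] [-8.98655751e+01 -2.91459403e-02 -5.90686591e+01] 60.157528731601516 [375.3655758525158, 160.05524709449938, 95.892, -59.11679242994257]
```

View pics/g1.png

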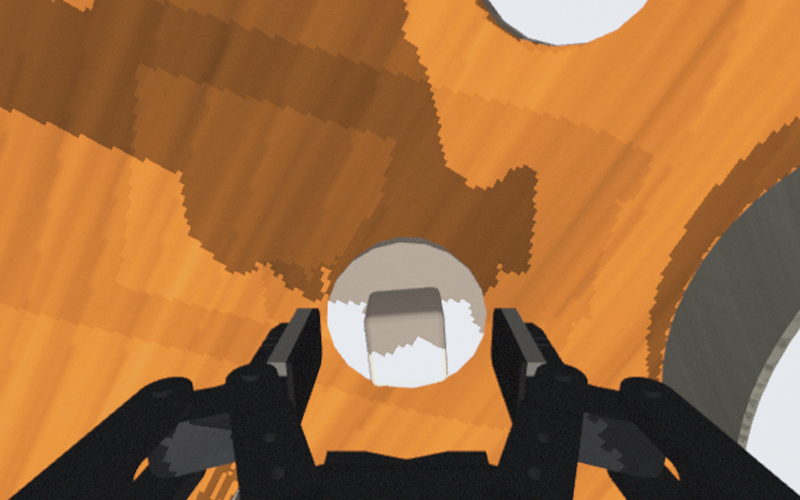

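```bash
python3 -c "
from h import *
c=cur()
print(plan([(*c,4),(c[0],c[1],190,c[3],2),(566.5,248.5,190,c[3],4)]))"
```

```text
[[0.0, -0.0, 0.0, 0, -0.0, 0], [0.0, -0.0, 0.0, 0, -0.0, 0], [0.0, -0.0, 0.0, 0, -0.0, 0], [0.0, -0.0, 0.0, 0, -0.0, 0], [0.0, -0.047, 0.0, 0, -0.0, 0], [0.0, -0.094, 0.0, 0, -0.0, 0], [0.006, -0.094, 0.052, 0, -0.0, 0], [0.011, -0.094, 0.105, 0, -0.0, 0], [0.017, -0.094, 0.157, 0, -0.0, 0], [0.022, -0.094, 0.209, 0, -0.0, 0]]
[np.float64(566.0249645039906), np.float64(248.45206558388765), np.float64(189.892), np.float64(-59.11679242994257)]
```

Call:
{"name": "arm_command", "arguments": {"increments": [[0, 0, 0, 0, 0, 0], [0, 0, 0, 0, 0, 0], [0, 0, 0, 0, 0, 0], [0, 0, 0, 0, 0, 0], [0, -0.047, 0, 0, 0, 0], [0, -0.094, 0, 0, 0, 0], [0.006, -0.094, 0.052, 0, 0, 0], [0.011, -0.094, 0.105, 0, 0, 0], [0.017, -0.094, 0.157, 0, 0, 0], [0.022, -0.094, 0.209, 0, 0, 0]], "jaw": 1, "force": 70}}

```text
time: 4.6
tool_pos: [567.7, 249.1, 190.2]
tcp_rot: [-90.0, -0.0, -59.1]
ft_force: [0.5, 0.2, 0.8]
finger_gap: 24.7
```

```bash
python3 - <<'E'
from h import *
for i in range(3): r.snapshot('wrist')
s=r.sense();cm=r.camera_model('wrist');im=r.snapshot('wrist');save('g2.png',im,1.25);print(s['tool_pos'],s['tcp_rot'],s['finger_gap'],cur())
f=fitcirc(im,cm,567,249,((50,100.5),(50,96)));print(f)
E
```

```text
[567.09790467 248.87209183 188.10827905] [-9.01353044e+01  3.02607778e-02 -5.91162452e+01] 24.757936856996338 [566.0249645039906, 248.45206558388765, 189.892, -59.11679242994257]
(np.float64(567.75), np.float64(248.75), np.float32(770.3191))
```

View pics/g2.png

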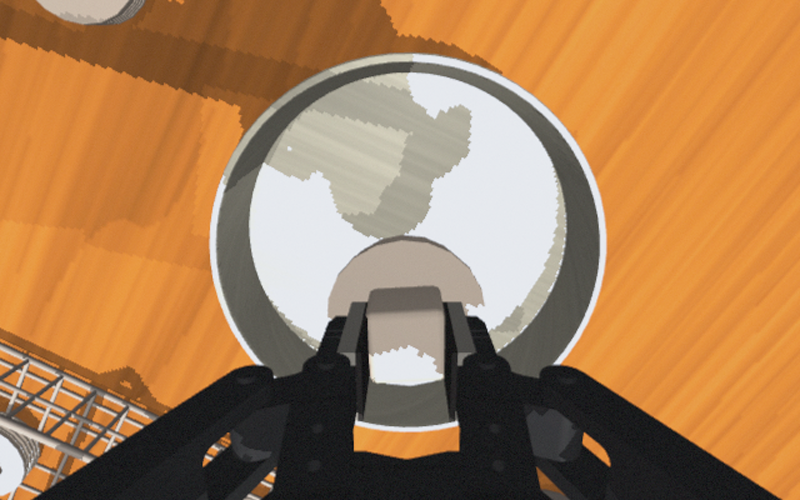

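```bash
python3 - <<'E'
from h import *
for i in range(3):
    s=r.sense();cm=r.camera_model('wrist');im=r.snapshot('wrist');p=s['tool_pos'];print(np.round(p,1),np.round(cm['cam_to_world'][:3,3],1))
G=gradim(im)
best=None
for z0 in(90,92,94,96):
    for dx in np.arange(-6,6.1,.5):
        for dy in np.arange(-6,6.1,.5):
            x,y=p[0]+dx,p[1]+dy
            a=samp(G,proj(cm,circ(x,y,z0+18,30)));sc=a.mean()
            if best is None or sc>best[0]: best=(sc,dx,dy,z0)
print(best)
a=np.radians(-59.1);dx,dy=best[1:3];print('tool x off',dx*np.cos(a)+dy*np.sin(a),'tool z off',-dx*np.sin(a)+dy*np.cos(a))
E
```

```text
[566.1 248.4 188.7] [529.3 311.5 258.7]
[565.5 248.2 189.4] [528.8 311.3 259.3]
[565.4 248.1 189.9] [528.5 311.2 259.9]
(np.float32(406.7965), np.float64(0.5), np.float64(0.0), 90)
tool x off 0.25677062602908507 tool z off 0.4290324528618223
```

```bash
python3 -c "
from h import *
c=cur()
print(plan([(567.7,248.7,150,c[3],2),(567.7,248.7,100,c[3],3)]))"
```

```text
[[0.0, 0.02, 0.001, 0, -0.0, 0], [0.001, 0.04, 0.002, 0, -0.0, 0], [0.001, 0.057, 0.002, 0, -0.0, 0], [0.001, 0.073, 0.002, 0, -0.0, 0], [0.001, 0.09, 0.002, 0, -0.0, 0], [0.001, 0.09, 0.002, 0, -0.0, 0], [0.001, 0.09, 0.002, 0, -0.0, 0], [0.001, 0.09, 0.002, 0, -0.0, 0], [0.001, 0.09, 0.002, 0, -0.0, 0], [0.001, 0.09, 0.002, 0, -0.0, 0]]
[np.float64(568.2546850079508), np.float64(248.62042969591838), np.float64(99.892), np.float64(-59.11679242994257)]
```

Call:
{"name": "arm_command", "arguments": {"increments": [[0, 0.02, 0.001, 0, 0, 0], [0.001, 0.04, 0.002, 0, 0, 0], [0.001, 0.057, 0.002, 0, 0, 0], [0.001, 0.073, 0.002, 0, 0, 0], [0.001, 0.09, 0.002, 0, 0, 0], [0.001, 0.09, 0.002, 0, 0, 0], [0.001, 0.09, 0.002, 0, 0, 0], [0.001, 0.09, 0.002, 0, 0, 0], [0.001, 0.09, 0.002, 0, 0, 0], [0.001, 0.09, 0.002, 0, 0, 0]]}}

```text
time: 6.2
tool_pos: [568.3, 248.6, 99.9]
tcp_rot: [-90.0, -0.0, -59.1]
ft_force: [0.4, 0.0, -0.3]
finger_gap: 24.3
```

```bash
python3 - <<'E'
from h import *
s=r.sense();print(s['tool_pos'],s['ft_force'],s['finger_gap'],cur())
c=cur()
# D plug at 354.2,292.8 yaw 63 -> jaw yaw -27
print(plan([(*c,2),(c[0],c[1],180,c[3],2),(354.2,292.8,180,-27,4),(354.2,292.8,120,-27,2)]))
E
```

```text
[568.27610363 248.61040393  99.92212352] [ 0.44708356  0.02271829 -0.26510028] 24.316169589141833 [568.2546850079508, 248.62042969591838, 99.892, -59.11679242994257]
[[0.0, -0.0, 0.0, 0, -0.0, 0], [0.0, -0.0, 0.0, 0, -0.0, 0], [0.0, -0.04, 0.0, 0, -0.0, 0], [0.0, -0.08, 0.0, 0, -0.0, 0], [-0.037, -0.08, -0.04, 0, -0.14, 0], [-0.074, -0.08, -0.081, 0, -0.28, 0], [-0.111, -0.08, -0.121, 0, -0.42, 0], [-0.148, -0.08, -0.161, 0, -0.56, 0], [-0.148, -0.05, -0.161, 0, -0.56, 0], [-0.148, -0.02, -0.161, 0, -0.56, 0]]
[np.float64(354.1151266108711), np.float64(292.9966567719519), np.float64(119.892), np.float64(-27.03115590261647)]
```

Call:
{"name": "arm_command", "arguments": {"increments": [[0, 0, 0, 0, 0, 0], [0, 0, 0, 0, 0, 0], [0, -0.04, 0, 0, 0, 0], [0, -0.08, 0, 0, 0, 0], [-0.037, -0.08, -0.04, 0, -0.14, 0], [-0.074, -0.08, -0.081, 0, -0.28, 0], [-0.111, -0.08, -0.121, 0, -0.42, 0], [-0.148, -0.08, -0.161, 0, -0.56, 0], [-0.148, -0.05, -0.161, 0, -0.56, 0], [-0.148, -0.02, -0.161, 0, -0.56, 0]], "jaw": -0.2}}

```text
time: 7.45
tool_pos: [354.0, 293.7, 120.3]
tcp_rot: [-89.9, -0.1, -26.9]
ft_force: [-0.4, 0.1, -0.5]
finger_gap: 51.7
```

```bash
cat > near.py <<'E'
from h import *
import sys
n=sys.argv[1];x,y,z0=map(float,sys.argv[2:5])
for i in range(2): r.snapshot('wrist')
s=r.sense();cm=r.camera_model('wrist');im=r.snapshot('wrist');o=cv2.resize(cv2.cvtColor(im,cv2.COLOR_RGB2BGR),None,fx=1.25,fy=1.25)
f=fitplug(im,cm,x,y,z0,rng=8);print('plug',np.round(f,1),'meas',np.round(s['tool_pos'],1),'gap',round(s['finger_gap'],1),'cmd',np.round(cur(),1),'t',s['time'])
drawplug(o,cm,*f[:3],z0,1.25);cv2.imwrite('pics/%s.png'%n,o)
E
python3 near.py n2 354.2 292.8 0
```

```text
plug [354.7 292.8  63.  786.6] meas [351.9 291.8 117. ] gap 50.9 cmd [354.1 293.  119.9 -27. ] t 7.55
```

View pics/n2.png

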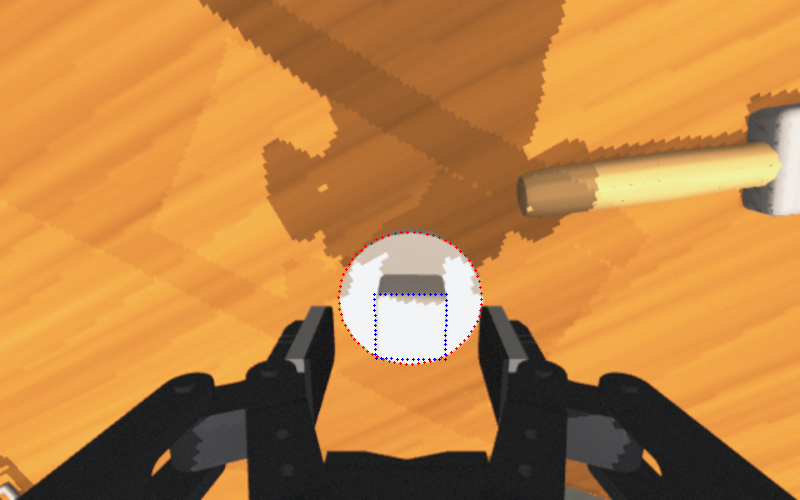

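```bash
python3 -c "
from h import *
print(plan([(354.6,292.8,96,-27,2)]))"
```

```text
[[0.0, 0.012, 0.0, 0, -0.0, 0], [0.001, 0.024, 0.0, 0, -0.0, 0], [0.001, 0.024, 0.0, 0, -0.0, 0], [0.001, 0.024, 0.0, 0, -0.0, 0], [0.001, 0.024, 0.0, 0, -0.0, 0], [0.001, 0.024, 0.0, 0, -0.0, 0], [0.001, 0.024, 0.0, 0, -0.0, 0], [0.001, 0.024, 0.0, 0, -0.0, 0], [0.001, 0.024, 0.0, 0, -0.0, 0], [0.001, 0.024, 0.0, 0, -0.0, 0]]
[np.float64(355.0058861355278), np.float64(292.54218183399246), np.float64(95.892), np.float64(-27.03115590261647)]
```

Call:
{"name": "arm_command", "arguments": {"increments": [[0, 0.012, 0, 0, 0, 0], [0.001, 0.024, 0, 0, 0, 0], [0.001, 0.024, 0, 0, 0, 0], [0.001, 0.024, 0, 0, 0, 0], [0.001, 0.024, 0, 0, 0, 0], [0.001, 0.024, 0, 0, 0, 0], [0.001, 0.024, 0, 0, 0, 0], [0.001, 0.024, 0, 0, 0, 0], [0.001, 0.024, 0, 0, 0, 0], [0.001, 0.024, 0, 0, 0, 0]]}}

```text
time: 8.85
tool_pos: [355.0, 292.5, 95.9]
tcp_rot: [-90.0, 0.0, -27.0]
ft_force: [-0.1, 0.2, -0.1]
finger_gap: 51.3
```

```bash
python3 -c "
from h import *
c=cur()
print(plan([(*c,4),(c[0],c[1],190,c[3],2),(513.1,280.2,190,-30,3)]))"
```

```text
[[0.0, -0.0, 0.0, 0, -0.0, 0], [0.0, -0.0, 0.0, 0, -0.0, 0], [0.0, -0.0, 0.0, 0, -0.0, 0], [0.0, -0.0, 0.0, 0, -0.0, 0], [0.0, -0.047, 0.0, 0, -0.0, 0], [0.0, -0.094, 0.0, 0, -0.0, 0], [0.049, -0.094, 0.02, 0, 0.02, 0], [0.098, -0.094, 0.041, 0, 0.03, 0], [0.146, -0.094, 0.061, 0, 0.05, 0], [0.146, -0.094, 0.061, 0, 0.05, 0]]
[np.float64(512.7797479509426), np.float64(280.525171895975), np.float64(189.892), np.float64(-29.895944878270583)]
```

Call:
{"name": "arm_command", "arguments": {"increments": [[0, 0, 0, 0, 0, 0], [0, 0, 0, 0, 0, 0], [0, 0, 0, 0, 0, 0], [0, 0, 0, 0, 0, 0], [0, -0.047, 0, 0, 0, 0], [0, -0.094, 0, 0, 0, 0], [0.049, -0.094, 0.02, 0, 0.02, 0], [0.098, -0.094, 0.041, 0, 0.03, 0], [0.146, -0.094, 0.061, 0, 0.05, 0], [0.146, -0.094, 0.061, 0, 0.05, 0]], "jaw": 1, "force": 70}}

```text
time: 10.1
tool_pos: [515.1, 279.4, 188.3]
tcp_rot: [-90.1, 0.0, -30.1]
ft_force: [-0.6, -0.5, -1.4]
finger_gap: 24.2
```

```bash
cat > hov.py <<'E'
from h import *
import sys
n=sys.argv[1]
for i in range(3): r.snapshot('wrist')
s=r.sense();cm=r.camera_model('wrist');im=r.snapshot('wrist');o=cv2.resize(cv2.cvtColor(im,cv2.COLOR_RGB2BGR),None,fx=1.25,fy=1.25)
t=fitcirc(im,cm,567.7,248.7,((50,100.5),(50,96)),rng=8);print('tin',np.round(t,1),'meas',np.round(s['tool_pos'],1),'gap',round(s['finger_gap'],1),'cmd',np.round(cur(),1),'t',s['time'])
for R in(96,100.5):
    for u in proj(cm,circ(t[0],t[1],50,R))*1.25: cv2.circle(o,(int(u[0]),int(u[1])),1,(0,255,0),-1)
for a in sys.argv[2:]:
    x,y=map(float,a.split(','))
    f=fitplug(im,cm,x,y,3,rng=6);print('plug',np.round(f,1));drawplug(o,cm,*f[:3],3,1.25)
cv2.imwrite('pics/%s.png'%n,o)
E
python3 hov.py h2 568,248.7
```

```text
tin [568.4 248.7 473. ] meas [511.9 280.4 189. ] gap 24.6 cmd [512.8 280.5 189.9 -29.9] t 10.25
plug [569.8 255.7  61.5 297.7]
```

View pics/h2.png

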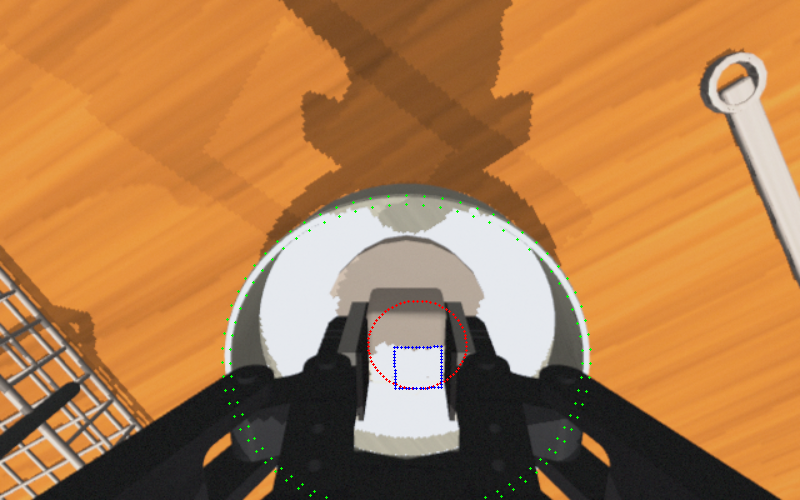

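```bash
python3 -c "
from h import *
print(plan([(622.5,217.2,190,-30,3)]))"
```

```text
[[0.042, -0.0, -0.0, 0, 0.0, 0], [0.084, -0.0, -0.0, 0, 0.0, 0], [0.127, -0.0, -0.0, 0, 0.0, 0], [0.127, -0.0, -0.0, 0, 0.0, 0], [0.127, -0.0, -0.0, 0, 0.0, 0], [0.127, -0.0, -0.0, 0, 0.0, 0], [0.127, -0.0, -0.0, 0, 0.0, 0], [0.127, -0.0, -0.0, 0, 0.0, 0], [0.127, -0.0, -0.0, 0, 0.0, 0], [0.127, -0.0, -0.0, 0, 0.0, 0]]
[np.float64(622.8801154239718), np.float64(217.22502116705542), np.float64(189.892), np.float64(-29.895944878270583)]
```

Call:
{"name": "arm_command", "arguments": {"increments": [[0.042, 0, 0, 0, 0, 0], [0.084, 0, 0, 0, 0, 0], [0.127, 0, 0, 0, 0, 0], [0.127, 0, 0, 0, 0, 0], [0.127, 0, 0, 0, 0, 0], [0.127, 0, 0, 0, 0, 0], [0.127, 0, 0, 0, 0, 0], [0.127, 0, 0, 0, 0, 0], [0.127, 0, 0, 0, 0, 0], [0.127, 0, 0, 0, 0, 0]]}}

```text
time: 11.55
tool_pos: [622.8, 217.3, 189.9]
tcp_rot: [-90.0, 0.0, -29.9]
ft_force: [-0.0, 0.0, -0.7]
finger_gap: 24.3
```

```bash
python3 hov.py h3 568,248.7
```

```text
tin [567.2 249.7 560.9] meas [622.9 217.2 189.8] gap 24.4 cmd [622.9 217.2 189.9 -29.9] t 11.7
plug [568.2 249.2  31.  358.1]
```

View pics/h3.png

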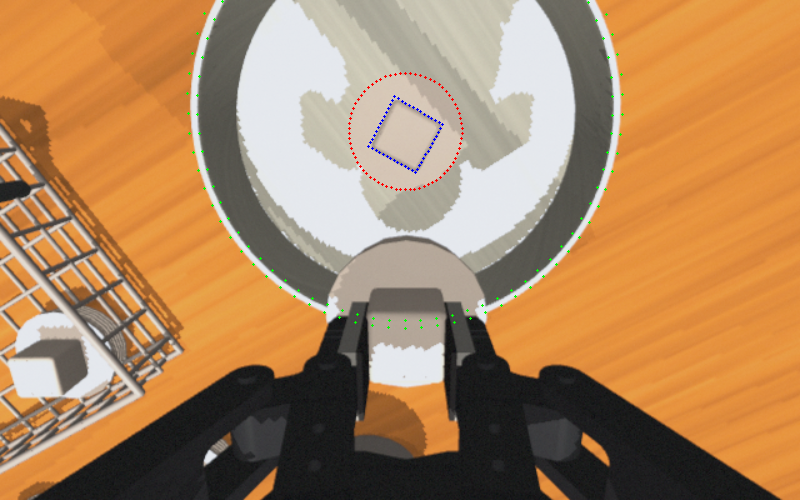

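```bash
python3 -c "
from h import *
print(plan([(622.6,217.2,140,-30,2),(622.6,217.2,100,-30,3)]))"
```

```text
[[-0.0, 0.025, -0.0, 0, 0.0, 0], [-0.0, 0.05, -0.0, 0, 0.0, 0], [-0.0, 0.063, -0.0, 0, 0.0, 0], [-0.0, 0.077, -0.0, 0, 0.0, 0], [-0.0, 0.09, -0.0, 0, 0.0, 0], [-0.0, 0.09, -0.0, 0, 0.0, 0], [-0.0, 0.09, -0.0, 0, 0.0, 0], [-0.0, 0.09, -0.0, 0, 0.0, 0], [-0.0, 0.09, -0.0, 0, 0.0, 0], [-0.0, 0.09, -0.0, 0, 0.0, 0]]
[np.float64(622.8801154239718), np.float64(217.22502116705542), np.float64(99.892), np.float64(-29.895944878270583)]
```

Call:
{"name": "arm_command", "arguments": {"increments": [[0, 0.025, 0, 0, 0, 0], [0, 0.05, 0, 0, 0, 0], [0, 0.063, 0, 0, 0, 0], [0, 0.077, 0, 0, 0, 0], [0, 0.09, 0, 0, 0, 0], [0, 0.09, 0, 0, 0, 0], [0, 0.09, 0, 0, 0, 0], [0, 0.09, 0, 0, 0, 0], [0, 0.09, 0, 0, 0, 0], [0, 0.09, 0, 0, 0, 0]]}}

```text
time: 13.0
tool_pos: [622.9, 217.2, 100.0]
tcp_rot: [-90.0, -0.0, -29.9]
ft_force: [-0.4, 0.9, -0.7]
finger_gap: 24.7
```

```bash
python3 - <<'E'
from h import *
c=cur()
# next: F plug around (683,-124); go to high look pose
print(plan([(*c,2),(c[0],c[1],200,c[3],2),(620,-60,300,-90,6)]))
E
```

```text
[[0.0, -0.0, 0.0, 0, -0.0, 0], [0.0, -0.0, 0.0, 0, -0.0, 0], [0.0, -0.05, 0.0, 0, -0.0, 0], [0.0, -0.1, 0.0, 0, -0.0, 0], [0.023, -0.117, -0.04, 0, 0.17, 0], [0.045, -0.133, -0.081, 0, 0.35, 0], [0.068, -0.15, -0.121, 0, 0.52, 0], [0.09, -0.167, -0.161, 0, 0.7, 0], [0.113, -0.183, -0.201, 0, 0.87, 0], [0.136, -0.2, -0.242, 0, 1.05, 0]]
[np.float64(620.1636862895894), np.float64(-60.35851763299283), np.float64(299.892), np.float64(-90.05651336700703)]
```

```bash
python3 - <<'E'
from h import *
json.dump([622.8801154239718,217.22502116705542,99.892,-29.895944878270583],open(F,'w'))
c=cur()
print(plan([(*c,2),(c[0],c[1],200,c[3],2),(620,-130,280,-90,6)]))
E
```

```text
[[0.0, -0.0, 0.0, 0, -0.0, 0], [0.0, -0.0, 0.0, 0, -0.0, 0], [0.0, -0.05, 0.0, 0, -0.0, 0], [0.0, -0.1, 0.0, 0, -0.0, 0], [0.028, -0.113, -0.05, 0, 0.17, 0], [0.057, -0.127, -0.101, 0, 0.35, 0], [0.085, -0.14, -0.151, 0, 0.52, 0], [0.114, -0.153, -0.202, 0, 0.7, 0], [0.142, -0.167, -0.252, 0, 0.87, 0], [0.171, -0.18, -0.302, 0, 1.05, 0]]
[np.float64(620.6007242251866), np.float64(-129.81936270302378), np.float64(279.892), np.float64(-90.05651336700703)]
```

Call:
{"name": "arm_command", "arguments": {"increments": [[0, 0, 0, 0, 0, 0], [0, 0, 0, 0, 0, 0], [0, -0.05, 0, 0, 0, 0], [0, -0.1, 0, 0, 0, 0], [0.028, -0.113, -0.05, 0, 0.17, 0], [0.057, -0.127, -0.101, 0, 0.35, 0], [0.085, -0.14, -0.151, 0, 0.52, 0], [0.114, -0.153, -0.202, 0, 0.7, 0], [0.142, -0.167, -0.252, 0, 0.87, 0], [0.171, -0.18, -0.302, 0, 1.05, 0]], "jaw": -0.2}}

```text
time: 14.25
tool_pos: [620.4, -131.7, 280.7]
tcp_rot: [-90.0, -0.0, -90.4]
ft_force: [0.9, -0.1, 1.0]
finger_gap: 51.3
```

```bash
python3 look1.py L2
```

```text
14.35 [ 620.7 -135.9  282.2] [-89.8  -0.2 -90.7] 51.3
A wrist [397.8 -23.2   5.  632.4]
A top [398.  -24.   68.5 785.9]
B wrist [578.5   0.8  53.  597. ]
B top [577.5  -1.   53.  699.9]
C top [388.8 142.8   0.  111.5]
D top [343.8 313.2  90.   95.3]
E wrist [ 412.  -380.    45.5  209.8]
E top [ 397.8 -370.    56.5  812.3]
F wrist [ 684.  -124.2   75.5  778.3]
F top [ 682.8 -126.    83.5  803.9]
G top [690.5   2.   31.5 797.1]
tin wrist [549. 234.   0.]
tin top [ 565.5  245.  1000. ]
```

View pics/L2w.png

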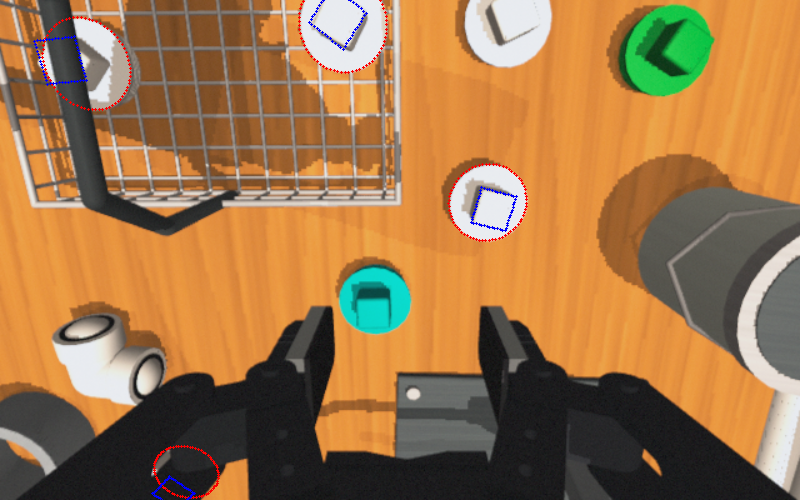

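View pics/L2t.png

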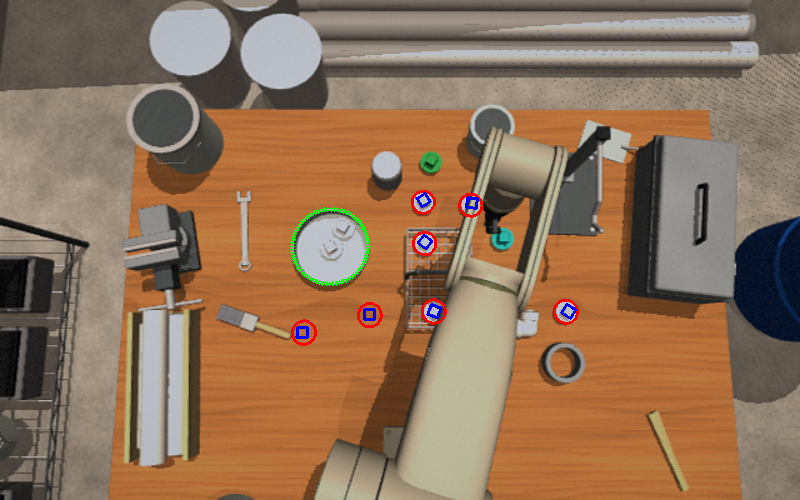

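```bash
python3 - <<'E'
from h import *
print(plan([(684,-124.2,150,-104.5,4),(684,-124.2,96,-104.5,2)]))
c=cur()
# slot -90 : (567.9,185.8)
print(plan([(*c,4),(c[0],c[1],190,c[3],2),(620,60,190,-95,4)]))
E
```

```text
[[-0.001, 0.032, 0.016, 0, 0.06, 0], [-0.003, 0.065, 0.032, 0, 0.13, 0], [-0.004, 0.097, 0.048, 0, 0.19, 0], [-0.006, 0.13, 0.063, 0, 0.25, 0], [-0.006, 0.157, 0.063, 0, 0.25, 0], [-0.006, 0.184, 0.063, 0, 0.25, 0], [-0.006, 0.184, 0.063, 0, 0.25, 0], [-0.006, 0.184, 0.063, 0, 0.25, 0], [-0.006, 0.184, 0.063, 0, 0.25, 0], [-0.006, 0.184, 0.063, 0, 0.25, 0]]
[np.float64(683.6066116446169), np.float64(-123.88150530408984), np.float64(95.892), np.float64(-104.38045824527761)]
[[-0.0, -0.0, 0.0, 0, -0.0, 0], [-0.0, -0.0, 0.0, 0, -0.0, 0], [-0.0, -0.0, 0.0, 0, -0.0, 0], [-0.0, -0.0, 0.0, 0, -0.0, 0], [-0.0, -0.047, 0.0, 0, -0.0, 0], [-0.0, -0.094, 0.0, 0, -0.0, 0], [-0.041, -0.094, -0.027, 0, -0.04, 0], [-0.081, -0.094, -0.054, 0, -0.08, 0], [-0.122, -0.094, -0.08, 0, -0.12, 0], [-0.162, -0.094, -0.107, 0, -0.16, 0]]
[np.float64(620.1933859192609), np.float64(59.61716717913289), np.float64(189.892), np.float64(-95.21313352318444)]
```

Call:
{"name": "arm_command", "arguments": {"increments": [[-0.001, 0.032, 0.016, 0, 0.06, 0], [-0.003, 0.065, 0.032, 0, 0.13, 0], [-0.004, 0.097, 0.048, 0, 0.19, 0], [-0.006, 0.13, 0.063, 0, 0.25, 0], [-0.006, 0.157, 0.063, 0, 0.25, 0], [-0.006, 0.184, 0.063, 0, 0.25, 0], [-0.006, 0.184, 0.063, 0, 0.25, 0], [-0.006, 0.184, 0.063, 0, 0.25, 0], [-0.006, 0.184, 0.063, 0, 0.25, 0], [-0.006, 0.184, 0.063, 0, 0.25, 0]]}}

```text
time: 15.6
tool_pos: [684.3, -124.1, 97.5]
tcp_rot: [-89.9, -0.0, -104.4]
ft_force: [0.2, -0.4, -0.5]
finger_gap: 51.1
```

```bash
python3 near.py n3 684 -124 0
```

```text
plug [ 684.5 -124.5   78.   745. ] meas [ 684.  -124.    96.9] gap 51.5 cmd [620.2  59.6 189.9 -95.2] t 15.7
```

View pics/n3.png

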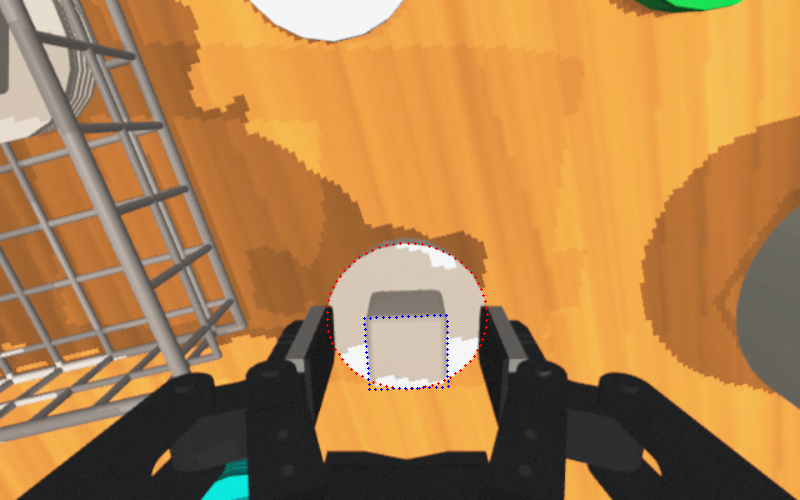

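Call:
{"name": "arm_command", "arguments": {"increments": [[0, 0, 0, 0, 0, 0], [0, 0, 0, 0, 0, 0], [0, 0, 0, 0, 0, 0], [0, 0, 0, 0, 0, 0], [0, -0.047, 0, 0, 0, 0], [0, -0.094, 0, 0, 0, 0], [-0.041, -0.094, -0.027, 0, -0.04, 0], [-0.081, -0.094, -0.054, 0, -0.08, 0], [-0.122, -0.094, -0.08, 0, -0.12, 0], [-0.162, -0.094, -0.107, 0, -0.16, 0]], "jaw": 1}}

```text
time: 17.0
tool_pos: [619.1, 61.0, 189.2]
tcp_rot: [-90.1, 0.0, -95.1]
ft_force: [0.4, 0.7, -0.6]
finger_gap: 24.6
```

```bash
python3 - <<'E'
from h import *
print(plan([(568,186,190,-90,3)]))
E
```

```text
[[-0.04, -0.0, -0.021, 0, -0.03, 0], [-0.081, -0.0, -0.042, 0, -0.06, 0], [-0.121, -0.0, -0.063, 0, -0.09, 0], [-0.121, -0.0, -0.063, 0, -0.09, 0], [-0.121, -0.0, -0.063, 0, -0.09, 0], [-0.121, -0.0, -0.063, 0, -0.09, 0], [-0.121, -0.0, -0.063, 0, -0.09, 0], [-0.121, -0.0, -0.063, 0, -0.09, 0], [-0.121, -0.0, -0.063, 0, -0.09, 0], [-0.121, -0.0, -0.063, 0, -0.09, 0]]
[np.float64(568.4481430606204), np.float64(185.8408964914152), np.float64(189.892), np.float64(-90.05651336700703)]
```

Call:
{"name": "arm_command", "arguments": {"increments": [[-0.04, 0, -0.021, 0, -0.03, 0], [-0.081, 0, -0.042, 0, -0.06, 0], [-0.121, 0, -0.063, 0, -0.09, 0], [-0.121, 0, -0.063, 0, -0.09, 0], [-0.121, 0, -0.063, 0, -0.09, 0], [-0.121, 0, -0.063, 0, -0.09, 0], [-0.121, 0, -0.063, 0, -0.09, 0], [-0.121, 0, -0.063, 0, -0.09, 0], [-0.121, 0, -0.063, 0, -0.09, 0], [-0.121, 0, -0.063, 0, -0.09, 0]]}}

```text
time: 18.25
tool_pos: [568.5, 185.7, 189.9]
tcp_rot: [-90.0, -0.0, -90.1]
ft_force: [-0.2, 0.1, -0.5]
finger_gap: 24.4
```

```bash
python3 hov.py h4 568,249 622.9,217.2
```

```text
tin [567.4 249.4 546.1] meas [568.5 185.8 189.9] gap 24.7 cmd [568.4 185.8 189.9 -90.1] t 18.4
plug [568.  248.5  32.  435.4]
plug [623.2 218.2  60.  673.9]
```

View pics/h4.png

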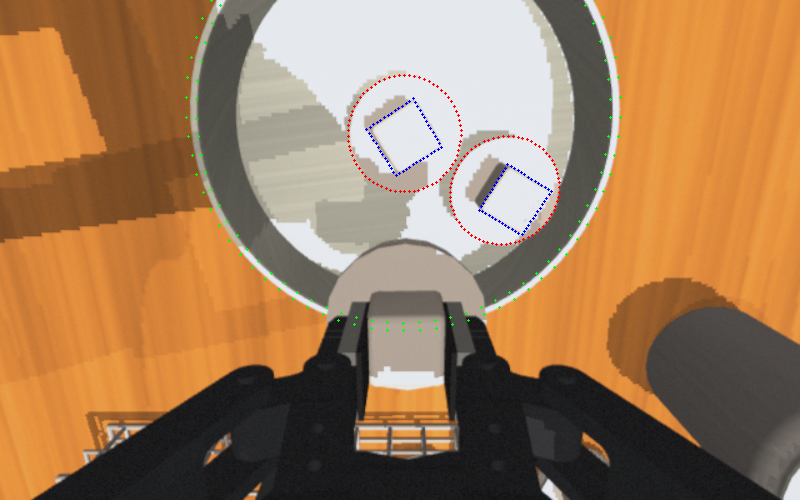

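```bash
python3 - <<'E'
from h import *
c=cur()
print(plan([(c[0],c[1],140,c[3],2),(c[0],c[1],100,c[3],3)]))
c=cur()
# next G (691.5,5). look from z 250
print(plan([(*c,2),(c[0],c[1],200,c[3],2),(680,-60,230,-90,5)]))
E
```

```text
[[-0.0, 0.025, 0.0, 0, -0.0, 0], [-0.0, 0.05, 0.0, 0, -0.0, 0], [-0.0, 0.063, 0.0, 0, -0.0, 0], [-0.0, 0.077, 0.0, 0, -0.0, 0], [-0.0, 0.09, 0.0, 0, -0.0, 0], [-0.0, 0.09, 0.0, 0, -0.0, 0], [-0.0, 0.09, 0.0, 0, -0.0, 0], [-0.0, 0.09, 0.0, 0, -0.0, 0], [-0.0, 0.09, 0.0, 0, -0.0, 0], [-0.0, 0.09, 0.0, 0, -0.0, 0]]
[np.float64(568.4481430606204), np.float64(185.8408964914152), np.float64(99.892), np.float64(-90.05651336700703)]
[[-0.0, -0.0, 0.0, 0, -0.0, 0], [-0.0, -0.0, 0.0, 0, -0.0, 0], [-0.0, -0.05, 0.0, 0, -0.0, 0], [-0.0, -0.1, 0.0, 0, -0.0, 0], [0.049, -0.106, 0.022, 0, -0.0, 0], [0.098, -0.112, 0.045, 0, -0.0, 0], [0.147, -0.118, 0.067, 0, -0.0, 0], [0.197, -0.124, 0.089, 0, -0.0, 0], [0.246, -0.13, 0.112, 0, -0.0, 0], [0.246, -0.13, 0.112, 0, -0.0, 0]]
[np.float64(680.2054479148483), np.float64(-60.2694543915153), np.float64(229.892), np.float64(-90.05651336700703)]
```

Call:
{"name": "arm_command", "arguments": {"increments": [[0, 0.025, 0, 0, 0, 0], [0, 0.05, 0, 0, 0, 0], [0, 0.063, 0, 0, 0, 0], [0, 0.077, 0, 0, 0, 0], [0, 0.09, 0, 0, 0, 0], [0, 0.09, 0, 0, 0, 0], [0, 0.09, 0, 0, 0, 0], [0, 0.09, 0, 0, 0, 0], [0, 0.09, 0, 0, 0, 0], [0, 0.09, 0, 0, 0, 0]]}}

```text
time: 19.7
tool_pos: [568.5, 185.9, 100.0]
tcp_rot: [-90.0, 0.0, -90.1]
ft_force: [-0.5, -0.1, -0.2]
finger_gap: 24.7
```

Call:
{"name": "arm_command", "arguments": {"increments": [[0, 0, 0, 0, 0, 0], [0, 0, 0, 0, 0, 0], [0, -0.05, 0, 0, 0, 0], [0, -0.1, 0, 0, 0, 0], [0.049, -0.106, 0.022, 0, 0, 0], [0.098, -0.112, 0.045, 0, 0, 0], [0.147, -0.118, 0.067, 0, 0, 0], [0.197, -0.124, 0.089, 0, 0, 0], [0.246, -0.13, 0.112, 0, 0, 0], [0.246, -0.13, 0.112, 0, 0, 0]], "jaw": -0.2}}

```text
time: 20.95
tool_pos: [681.3, -64.6, 230.4]
tcp_rot: [-89.9, -0.1, -90.3]
ft_force: [-0.1, 1.1, 0.3]
finger_gap: 51.3
```

```bash
python3 near.py n4 691.5 4 0
```

```text
plug [692.    3.8  24.5 773.5] meas [680.2 -60.8 229.6] gap 51.3 cmd [680.2 -60.3 229.9 -90.1] t 21.05
```

View pics/n4.png

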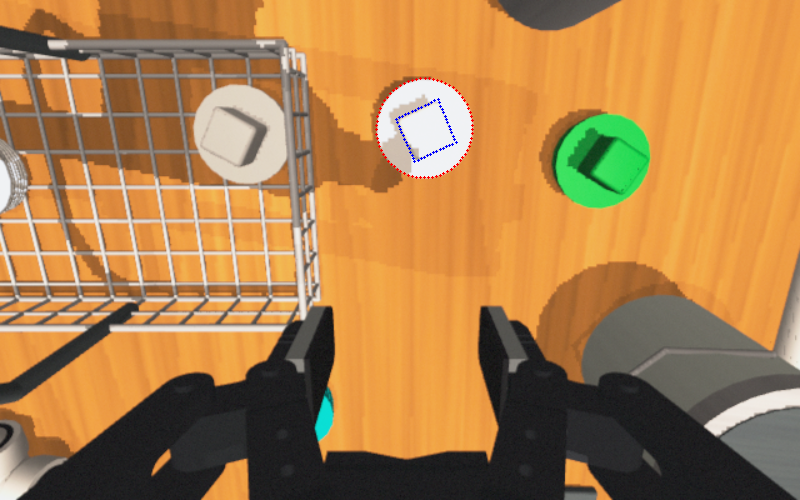

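```bash
python3 - <<'E'
from h import *
print(plan([(692,3.8,150,-155.5,7),(692,3.8,96,-155.5,2)]))
c=cur()
print(plan([(*c,3),(c[0],c[1],190,c[3],2),(513.6,217.3,190,-150,5)]))
E
```

```text
[[-0.009, 0.011, 0.002, 0, 0.16, 0], [-0.018, 0.023, 0.003, 0, 0.33, 0], [-0.027, 0.034, 0.005, 0, 0.49, 0], [-0.037, 0.046, 0.007, 0, 0.65, 0], [-0.046, 0.057, 0.008, 0, 0.82, 0], [-0.055, 0.068, 0.01, 0, 0.98, 0], [-0.064, 0.08, 0.012, 0, 1.14, 0], [-0.064, 0.107, 0.012, 0, 1.14, 0], [-0.064, 0.134, 0.012, 0, 1.14, 0], [-0.064, 0.134, 0.012, 0, 1.14, 0]]
[np.float64(692.2685681042045), np.float64(3.7186783464943547), np.float64(95.892), np.float64(-155.37370201192087)]
[[-0.0, -0.0, 0.0, 0, -0.0, 0], [-0.0, -0.0, 0.0, 0, -0.0, 0], [-0.0, -0.0, 0.0, 0, -0.0, 0], [-0.0, -0.047, 0.0, 0, -0.0, 0], [-0.0, -0.094, 0.0, 0, -0.0, 0], [0.015, -0.094, -0.054, 0, -0.02, 0], [0.029, -0.094, -0.107, 0, -0.04, 0], [0.044, -0.094, -0.161, 0, -0.06, 0], [0.059, -0.094, -0.215, 0, -0.08, 0], [0.073, -0.094, -0.269, 0, -0.09, 0]]
[np.float64(513.81650474105), np.float64(217.83280931741527), np.float64(189.892), np.float64(-150.21708185574346)]
```

Call:
{"name": "arm_command", "arguments": {"increments": [[-0.009, 0.011, 0.002, 0, 0.16, 0], [-0.018, 0.023, 0.003, 0, 0.33, 0], [-0.027, 0.034, 0.005, 0, 0.49, 0], [-0.037, 0.046, 0.007, 0, 0.65, 0], [-0.046, 0.057, 0.008, 0, 0.82, 0], [-0.055, 0.068, 0.01, 0, 0.98, 0], [-0.064, 0.08, 0.012, 0, 1.14, 0], [-0.064, 0.107, 0.012, 0, 1.14, 0], [-0.064, 0.134, 0.012, 0, 1.14, 0], [-0.064, 0.134, 0.012, 0, 1.14, 0]]}}

```text
time: 22.35
tool_pos: [689.6, 5.5, 92.6]
tcp_rot: [-90.2, -0.3, -155.3]
ft_force: [-0.8, 0.5, -0.6]
finger_gap: 51.0
```

Call:
{"name": "arm_command", "arguments": {"increments": [[0, 0, 0, 0, 0, 0], [0, 0, 0, 0, 0, 0], [0, 0, 0, 0, 0, 0], [0, 0, 0, 0, 0, 0], [0, 0, 0, 0, 0, 0], [0, 0, 0, 0, 0, 0], [0, 0, 0, 0, 0, 0], [0, 0, 0, 0, 0, 0], [0, 0, 0, 0, 0, 0], [0, 0, 0, 0, 0, 0]], "jaw": 1}}

```text
time: 23.6
tool_pos: [693.4, 3.9, 98.1]
tcp_rot: [-89.9, 0.2, -155.4]
ft_force: [-1.4, 1.4, 7.4]
finger_gap: 24.1
```

```bash
python3 - <<'E'
from h import *
s=r.sense();print(s['tool_pos'],s['finger_gap'],s['time']);save('n5.png',r.snapshot('wrist'),1.25)
E
```

```text
[693.4298275    3.86509398  98.08610532] 24.08515680999527 23.6
```

View pics/n5.png

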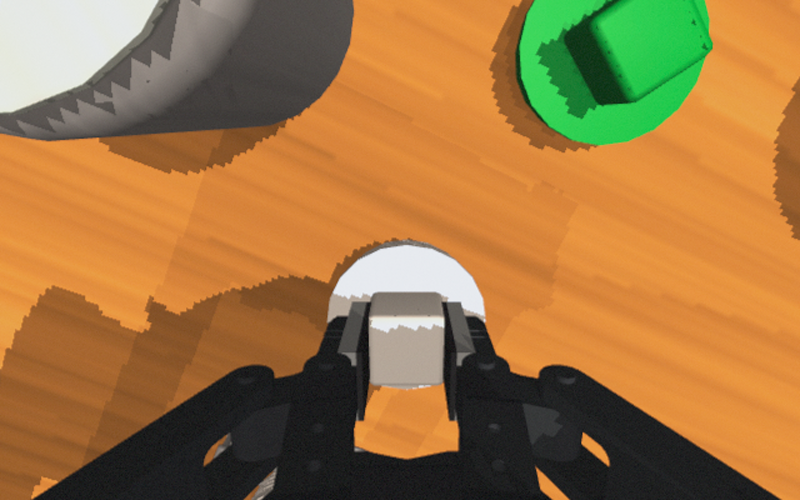

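Call:
{"name": "arm_command", "arguments": {"increments": [[0, 0, 0, 0, 0, 0], [0, 0, 0, 0, 0, 0], [0, -0.02, 0, 0, 0, 0], [0, -0.05, 0, 0, 0, 0], [0, -0.094, 0, 0, 0, 0], [0.015, -0.094, -0.054, 0, -0.02, 0], [0.029, -0.094, -0.107, 0, -0.04, 0], [0.044, -0.094, -0.161, 0, -0.06, 0], [0.059, -0.094, -0.215, 0, -0.08, 0], [0.073, -0.094, -0.269, 0, -0.09, 0]]}}

```text
time: 24.9
tool_pos: [512.8, 218.9, 191.4]
tcp_rot: [-90.0, 0.1, -150.2]
ft_force: [0.2, -0.3, -0.5]
finger_gap: 24.1
```

```bash
python3 hov.py h5 568,249 568.4,186
```

```text
tin [568.4 249.7 580.8] meas [512.5 219.8 191.2] gap 24.5 cmd [ 513.8  217.8  189.9 -150.2] t 25.05
plug [567.  249.   33.  458.9]
plug [567.6 184.8  87.5 604.8]
```

View pics/h5.png

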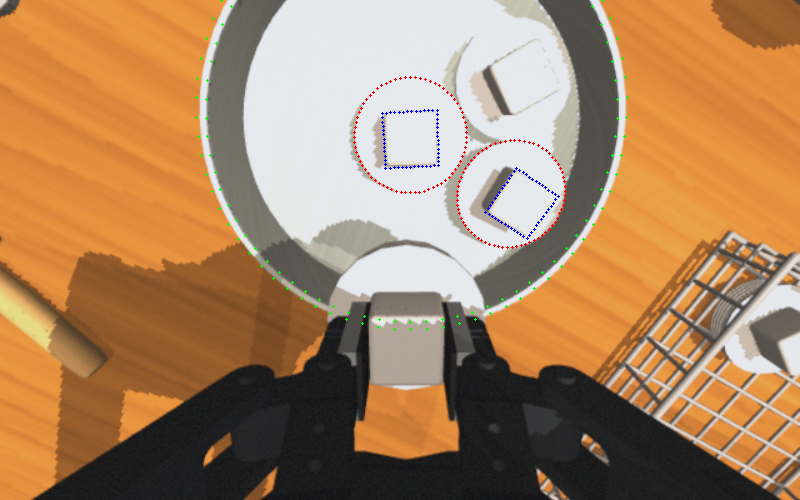

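```bash
python3 - <<'E'
from h import *
print(plan([(513.4,217.3,140,-150,3),(513.4,217.3,102,-150,3)]))
c=cur()
# next basket plug B (578.3,0.6) : look
print(plan([(*c,2),(c[0],c[1],200,c[3],2),(590,-60,300,-90,6)]))
E
```

```text
[[0.0, 0.017, 0.0, 0, -0.0, 0], [0.0, 0.033, 0.0, 0, -0.0, 0], [0.001, 0.05, 0.0, 0, -0.0, 0], [0.001, 0.063, 0.0, 0, -0.0, 0], [0.001, 0.075, 0.0, 0, -0.0, 0], [0.001, 0.088, 0.0, 0, -0.0, 0], [0.001, 0.088, 0.0, 0, -0.0, 0], [0.001, 0.088, 0.0, 0, -0.0, 0], [0.001, 0.088, 0.0, 0, -0.0, 0], [0.001, 0.088, 0.0, 0, -0.0, 0]]
[np.float64(512.9485911611031), np.float64(217.33609408939856), np.float64(101.892), np.float64(-150.21708185574346)]
[[-0.0, -0.0, 0.0, 0, -0.0, 0], [-0.0, -0.0, 0.0, 0, -0.0, 0], [-0.0, -0.049, 0.0, 0, -0.0, 0], [-0.0, -0.098, 0.0, 0, -0.0, 0], [0.012, -0.115, 0.046, 0, -0.18, 0], [0.024, -0.131, 0.093, 0, -0.35, 0], [0.035, -0.148, 0.139, 0, -0.53, 0], [0.047, -0.165, 0.186, 0, -0.7, 0], [0.059, -0.181, 0.232, 0, -0.88, 0], [0.071, -0.198, 0.279, 0, -1.05, 0]]
[np.float64(589.9102756015345), np.float64(-60.0785759049827), np.float64(299.892), np.float64(-90.05651336700701)]
```

Call:
{"name": "arm_command", "arguments": {"increments": [[0, 0.017, 0, 0, 0, 0], [0, 0.033, 0, 0, 0, 0], [0.001, 0.05, 0, 0, 0, 0], [0.001, 0.063, 0, 0, 0, 0], [0.001, 0.075, 0, 0, 0, 0], [0.001, 0.088, 0, 0, 0, 0], [0.001, 0.088, 0, 0, 0, 0], [0.001, 0.088, 0, 0, 0, 0], [0.001, 0.088, 0, 0, 0, 0], [0.001, 0.088, 0, 0, 0, 0]]}}

```text
time: 26.35
tool_pos: [513.0, 217.4, 102.1]
tcp_rot: [-90.0, 0.0, -150.2]
ft_force: [0.7, 0.3, -0.7]
finger_gap: 24.5
```

Call:
{"name": "arm_command", "arguments": {"increments": [[0, 0, 0, 0, 0, 0], [0, 0, 0, 0, 0, 0], [0, -0.049, 0, 0, 0, 0], [0, -0.098, 0, 0, 0, 0], [0.012, -0.115, 0.046, 0, -0.18, 0], [0.024, -0.131, 0.093, 0, -0.35, 0], [0.035, -0.148, 0.139, 0, -0.53, 0], [0.047, -0.165, 0.186, 0, -0.7, 0], [0.059, -0.181, 0.232, 0, -0.88, 0], [0.071, -0.198, 0.279, 0, -1.05, 0]], "jaw": -0.2}}

```text
time: 27.6
tool_pos: [590.1, -61.6, 300.5]
tcp_rot: [-90.0, 0.0, -89.7]
ft_force: [-0.5, 0.5, 1.0]
finger_gap: 51.4
```

```bash
python3 near.py n6 578.3 0.6 4; python3 near.py n6b 398.5 -23.5 4
```

```text
plug [5.786e+02 6.000e-01 5.650e+01 7.226e+02] meas [591.3 -64.7 302.4] gap 51.1 cmd [589.9 -60.1 299.9 -90.1] t 27.7
plug [397.  -24.   38.5 661. ] meas [589.7 -59.9 299.5] gap 50.9 cmd [589.9 -60.1 299.9 -90.1] t 27.85
```

View pics/n6.png

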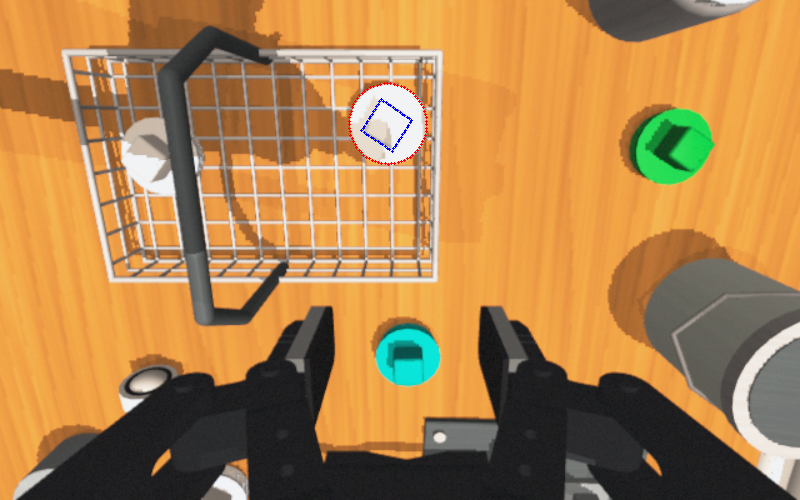

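View pics/n6b.png

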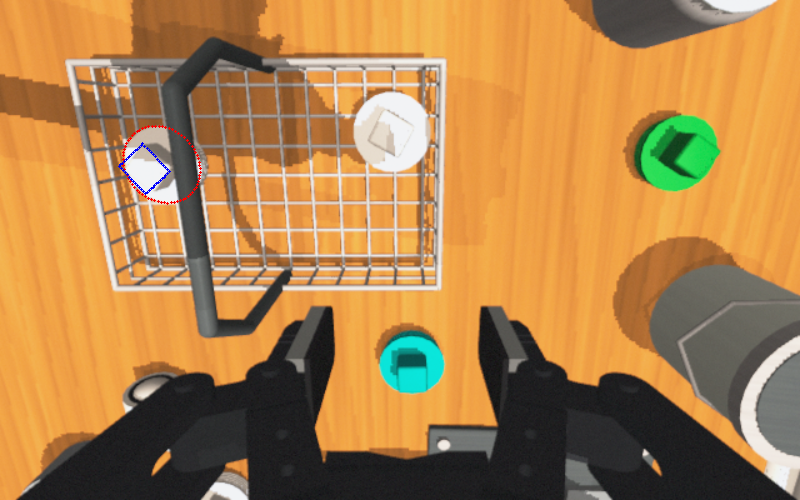

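```bash
python3 - <<'E'
from h import *
print(plan([(578.6,0.6,230,-190,10)]))
print(plan([(578.6,0.6,200,-213.5,3),(578.6,0.6,100,-213.5,3)]))
E
```

```text
[[-0.006, 0.007, -0.001, 0, 0.17, 0], [-0.012, 0.014, -0.002, 0, 0.35, 0], [-0.018, 0.021, -0.003, 0, 0.52, 0], [-0.024, 0.028, -0.005, 0, 0.7, 0], [-0.03, 0.035, -0.006, 0, 0.87, 0], [-0.036, 0.042, -0.007, 0, 1.05, 0], [-0.042, 0.049, -0.008, 0, 1.22, 0], [-0.049, 0.056, -0.009, 0, 1.4, 0], [-0.055, 0.063, -0.01, 0, 1.57, 0], [-0.061, 0.07, -0.011, 0, 1.74, 0]]
[np.float64(578.9704479464567), np.float64(0.9322442081512919), np.float64(229.892), np.float64(-189.75116971977025)]
[[0.0, 0.01, 0.0, 0, 0.14, 0], [0.0, 0.02, 0.0, 0, 0.28, 0], [0.0, 0.03, 0.0, 0, 0.41, 0], [0.0, 0.063, 0.0, 0, 0.41, 0], [0.0, 0.097, 0.0, 0, 0.41, 0], [0.0, 0.13, 0.0, 0, 0.41, 0], [0.0, 0.13, 0.0, 0, 0.41, 0], [0.0, 0.13, 0.0, 0, 0.41, 0], [0.0, 0.13, 0.0, 0, 0.41, 0], [0.0, 0.13, 0.0, 0, 0.41, 0]]
[np.float64(578.9704479464567), np.float64(0.9322442081512919), np.float64(99.892), np.float64(-213.242439320134)]
```

Call:
{"name": "arm_command", "arguments": {"increments": [[-0.006, 0.007, -0.001, 0, 0.17, 0], [-0.012, 0.014, -0.002, 0, 0.35, 0], [-0.018, 0.021, -0.003, 0, 0.52, 0], [-0.024, 0.028, -0.005, 0, 0.7, 0], [-0.03, 0.035, -0.006, 0, 0.87, 0], [-0.036, 0.042, -0.007, 0, 1.05, 0], [-0.042, 0.049, -0.008, 0, 1.22, 0], [-0.049, 0.056, -0.009, 0, 1.4, 0], [-0.055, 0.063, -0.01, 0, 1.57, 0], [-0.061, 0.07, -0.011, 0, 1.74, 0]]}}

```text
time: 29.15
tool_pos: [578.2, 2.8, 228.9]
tcp_rot: [-90.0, -0.1, 170.0]
ft_force: [-0.9, -1.0, 0.2]
finger_gap: 51.0
```

Call:
{"name": "arm_command", "arguments": {"increments": [[0, 0.01, 0, 0, 0.14, 0], [0, 0.02, 0, 0, 0.28, 0], [0, 0.03, 0, 0, 0.41, 0], [0, 0.063, 0, 0, 0.41, 0], [0, 0.09, 0, 0, 0.41, 0], [0, 0.115, 0, 0, 0.41, 0], [0, 0.13, 0, 0, 0.41, 0], [0, 0.13, 0, 0, 0.41, 0], [0, 0.13, 0, 0, 0.41, 0], [0, 0.13, 0, 0, 0.41, 0]]}}

```text
time: 30.4
tool_pos: [579.9, 0.9, 101.3]
tcp_rot: [-90.1, 0.1, 146.8]
ft_force: [-0.4, -0.2, -0.1]
finger_gap: 51.4
```

```bash
python3 near.py n7 578.6 0.6 4
```

```text
plug [5.788e+02 6.000e-01 6.050e+01 7.063e+02] meas [579.6   0.8 101. ] gap 51.2 cmd [ 579.     0.9   99.9 -213.2] t 30.5
```

View pics/n7.png

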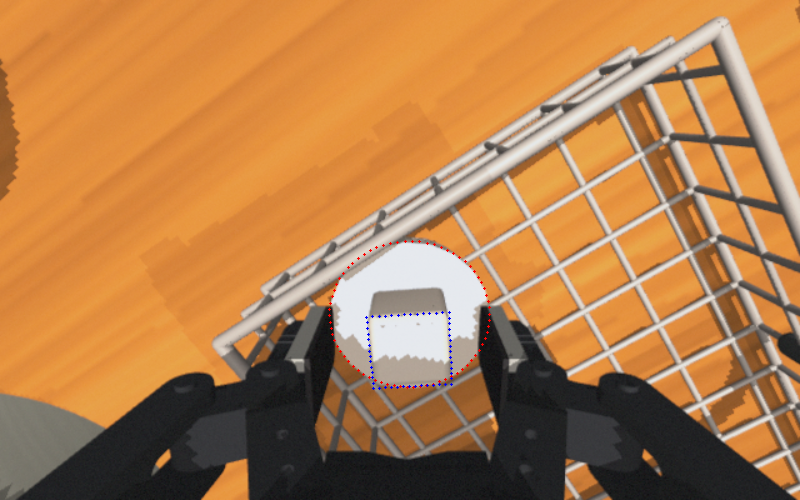

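```bash
python3 - <<'E'
from h import *
c=cur()
print(plan([(*c,5),(c[0],c[1],200,c[3],3)]))
print(plan([(513.4,280.4,195,-210,6)]))
E
```

```text
[[0.0, -0.0, -0.0, 0, -0.0, 0], [0.0, -0.0, -0.0, 0, -0.0, 0], [0.0, -0.0, -0.0, 0, -0.0, 0], [0.0, -0.0, -0.0, 0, -0.0, 0], [0.0, -0.0, -0.0, 0, -0.0, 0], [0.0, -0.033, -0.0, 0, -0.0, 0], [0.0, -0.067, -0.0, 0, -0.0, 0], [0.0, -0.1, -0.0, 0, -0.0, 0], [0.0, -0.1, -0.0, 0, -0.0, 0], [0.0, -0.1, -0.0, 0, -0.0, 0]]
[np.float64(578.9704479464567), np.float64(0.9322442081512919), np.float64(199.892), np.float64(-213.242439320134)]
[[0.035, 0.001, -0.033, 0, -0.01, 0], [0.069, 0.002, -0.066, 0, -0.02, 0], [0.104, 0.002, -0.099, 0, -0.03, 0], [0.139, 0.003, -0.132, 0, -0.04, 0], [0.173, 0.004, -0.165, 0, -0.05, 0], [0.208, 0.005, -0.198, 0, -0.06, 0], [0.208, 0.005, -0.198, 0, -0.06, 0], [0.208, 0.005, -0.198, 0, -0.06, 0], [0.208, 0.005, -0.198, 0, -0.06, 0], [0.208, 0.005, -0.198, 0, -0.06, 0]]
[np.float64(513.5480879632436), np.float64(280.55326418738474), np.float64(194.892), np.float64(-209.80469254934906)]
```

Call:
{"name": "arm_command", "arguments": {"increments": [[0, 0, 0, 0, 0, 0], [0, 0, 0, 0, 0, 0], [0, 0, 0, 0, 0, 0], [0, 0, 0, 0, 0, 0], [0, 0, 0, 0, 0, 0], [0, -0.033, 0, 0, 0, 0], [0, -0.067, 0, 0, 0, 0], [0, -0.1, 0, 0, 0, 0], [0, -0.1, 0, 0, 0, 0], [0, -0.1, 0, 0, 0, 0]], "jaw": 1}}

```text
time: 31.8
tool_pos: [578.3, 1.0, 198.5]
tcp_rot: [-90.0, -0.1, 146.8]
ft_force: [-0.2, 0.0, -2.2]
finger_gap: 24.7
```

Call:
{"name": "arm_command", "arguments": {"increments": [[0.035, 0.001, -0.033, 0, -0.01, 0], [0.069, 0.002, -0.066, 0, -0.02, 0], [0.104, 0.002, -0.099, 0, -0.03, 0], [0.139, 0.003, -0.132, 0, -0.04, 0], [0.173, 0.004, -0.165, 0, -0.05, 0], [0.208, 0.005, -0.198, 0, -0.06, 0], [0.208, 0.005, -0.198, 0, -0.06, 0], [0.208, 0.005, -0.198, 0, -0.06, 0], [0.208, 0.005, -0.198, 0, -0.06, 0], [0.208, 0.005, -0.198, 0, -0.06, 0]]}}

```text
time: 33.05
tool_pos: [513.9, 279.5, 194.7]
tcp_rot: [-90.0, -0.0, 150.1]
ft_force: [-0.2, 0.0, -0.6]
finger_gap: 24.7
```

```bash
python3 hov.py h6 568,249 513,217.4
```

```text
tin [568.4 248.7 570. ] meas [513.8 280.  195. ] gap 24.7 cmd [ 513.5  280.6  194.9 -209.8] t 33.2
plug [567.  248.8  31.5 426.7]
plug [512.2 217.2  29.5 546. ]
```

View pics/h6.png

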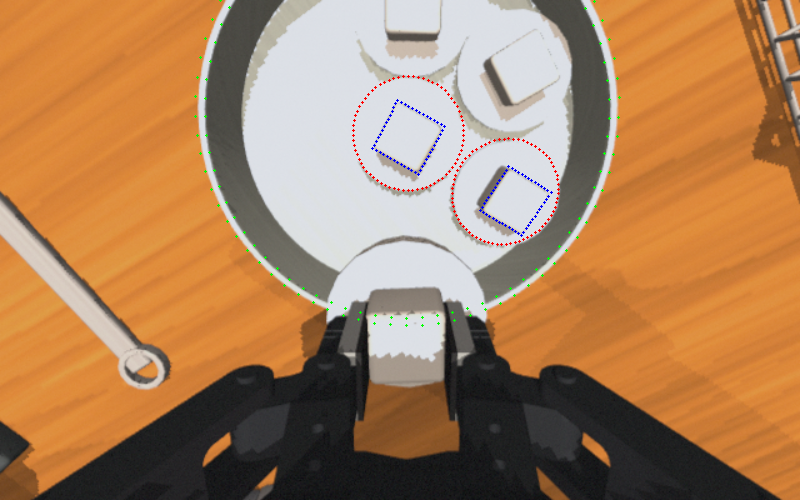

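```bash
python3 - <<'E'
from h import *
c=cur()
print(plan([(c[0],c[1],145,c[3],2),(c[0],c[1],101,c[3],3)]))
c=cur()
print(plan([(*c,2),(c[0],c[1],200,c[3],2),(420,110,300,-180,5)]))
E
```

```text
[[0.0, 0.025, -0.0, 0, -0.0, 0], [0.0, 0.05, -0.0, 0, -0.0, 0], [0.0, 0.065, -0.0, 0, -0.0, 0], [0.0, 0.079, -0.0, 0, -0.0, 0], [0.0, 0.094, -0.0, 0, -0.0, 0], [0.0, 0.094, -0.0, 0, -0.0, 0], [0.0, 0.094, -0.0, 0, -0.0, 0], [0.0, 0.094, -0.0, 0, -0.0, 0], [0.0, 0.094, -0.0, 0, -0.0, 0], [0.0, 0.094, -0.0, 0, -0.0, 0]]
[np.float64(513.5480879632436), np.float64(280.55326418738474), np.float64(100.892), np.float64(-209.80469254934906)]
[[0.0, -0.0, -0.0, 0, -0.0, 0], [0.0, -0.0, -0.0, 0, -0.0, 0], [0.0, -0.05, -0.0, 0, -0.0, 0], [0.0, -0.099, -0.0, 0, -0.0, 0], [-0.001, -0.119, 0.039, 0, -0.1, 0], [-0.001, -0.139, 0.078, 0, -0.21, 0], [-0.002, -0.159, 0.117, 0, -0.31, 0], [-0.003, -0.179, 0.156, 0, -0.42, 0], [-0.004, -0.199, 0.194, 0, -0.52, 0], [-0.004, -0.199, 0.194, 0, -0.52, 0]]
[np.float64(420.59225118790647), np.float64(110.22648294204777), np.float64(299.892), np.float64(-180.01088720254626)]
```

Call:
{"name": "arm_command", "arguments": {"increments": [[0, 0.025, 0, 0, 0, 0], [0, 0.05, 0, 0, 0, 0], [0, 0.065, 0, 0, 0, 0], [0, 0.08, 0, 0, 0, 0], [0, 0.094, 0, 0, 0, 0], [0, 0.094, 0, 0, 0, 0], [0, 0.094, 0, 0, 0, 0], [0, 0.094, 0, 0, 0, 0], [0, 0.094, 0, 0, 0, 0], [0, 0.094, 0, 0, 0, 0]]}}

```text
time: 34.5
tool_pos: [513.6, 280.6, 101.1]
tcp_rot: [-90.0, 0.0, 150.2]
ft_force: [-0.0, 0.3, 0.2]
finger_gap: 24.1
```

```bash
python3 - <<'E'
from h import *
json.dump([513.5480879632436,280.55326418738474,100.892,-209.80469254934906],open(F,'w'))
c=cur()
print(plan([(*c,2),(c[0],c[1],200,c[3],2),(440,120,280,-149,6)]))
print(plan([(398.5,-23.5,220,-50,10)]))
E
```

```text
[[0.0, -0.0, -0.0, 0, -0.0, 0], [0.0, -0.0, -0.0, 0, -0.0, 0], [0.0, -0.05, -0.0, 0, -0.0, 0], [0.0, -0.099, -0.0, 0, -0.0, 0], [-0.003, -0.112, 0.029, 0, -0.18, 0], [-0.005, -0.126, 0.059, 0, -0.35, 0], [-0.008, -0.139, 0.088, 0, -0.53, 0], [-0.011, -0.152, 0.117, 0, -0.71, 0], [-0.013, -0.166, 0.147, 0, -0.88, 0], [-0.016, -0.179, 0.176, 0, -1.06, 0]]
[np.float64(439.95175869993955), np.float64(119.8809880506245), np.float64(279.892), np.float64(-149.0711662654818)]
[[0.011, 0.006, 0.01, 0, -0.17, 0], [0.022, 0.012, 0.02, 0, -0.35, 0], [0.033, 0.018, 0.031, 0, -0.52, 0], [0.044, 0.024, 0.041, 0, -0.69, 0], [0.055, 0.03, 0.051, 0, -0.86, 0], [0.066, 0.036, 0.061, 0, -1.04, 0], [0.076, 0.042, 0.071, 0, -1.21, 0], [0.087, 0.048, 0.081, 0, -1.38, 0], [0.098, 0.054, 0.092, 0, -1.56, 0], [0.109, 0.06, 0.102, 0, -1.73, 0]]
[np.float64(398.87611165435254), np.float64(-23.638318036697292), np.float64(219.892), np.float64(-49.94946770784938)]
```

Call:
{"name": "arm_command", "arguments": {"increments": [[0, 0, 0, 0, 0, 0], [0, 0, 0, 0, 0, 0], [0, -0.05, 0, 0, 0, 0], [0, -0.099, 0, 0, 0, 0], [-0.003, -0.112, 0.029, 0, -0.18, 0], [-0.005, -0.126, 0.059, 0, -0.35, 0], [-0.008, -0.139, 0.088, 0, -0.53, 0], [-0.011, -0.152, 0.117, 0, -0.71, 0], [-0.013, -0.166, 0.147, 0, -0.88, 0], [-0.016, -0.179, 0.176, 0, -1.06, 0]], "jaw": -0.2}}

```text
time: 35.75
tool_pos: [439.5, 119.1, 280.5]
tcp_rot: [-90.0, 0.0, -148.7]
ft_force: [1.0, -1.1, 0.6]
finger_gap: 50.9
```

Call:
{"name": "arm_command", "arguments": {"increments": [[0.011, 0.006, 0.01, 0, -0.17, 0], [0.022, 0.012, 0.02, 0, -0.35, 0], [0.033, 0.018, 0.031, 0, -0.52, 0], [0.044, 0.024, 0.041, 0, -0.69, 0], [0.055, 0.03, 0.051, 0, -0.86, 0], [0.066, 0.036, 0.061, 0, -1.04, 0], [0.076, 0.042, 0.071, 0, -1.21, 0], [0.087, 0.048, 0.081, 0, -1.38, 0], [0.098, 0.054, 0.092, 0, -1.56, 0], [0.109, 0.06, 0.102, 0, -1.73, 0]]}}

```text
time: 37.0
tool_pos: [398.8, -24.1, 219.9]
tcp_rot: [-90.0, -0.0, -49.6]
ft_force: [0.7, 0.1, 0.5]
finger_gap: 51.1
```

```bash
python3 near.py n8 398.5 -23.5 4
```

```text
plug [398.5 -23.5  49.5 728.5] meas [398.3 -24.4 219.4] gap 51.5 cmd [398.9 -23.6 219.9 -49.9] t 37.1
```

View pics/n8.png

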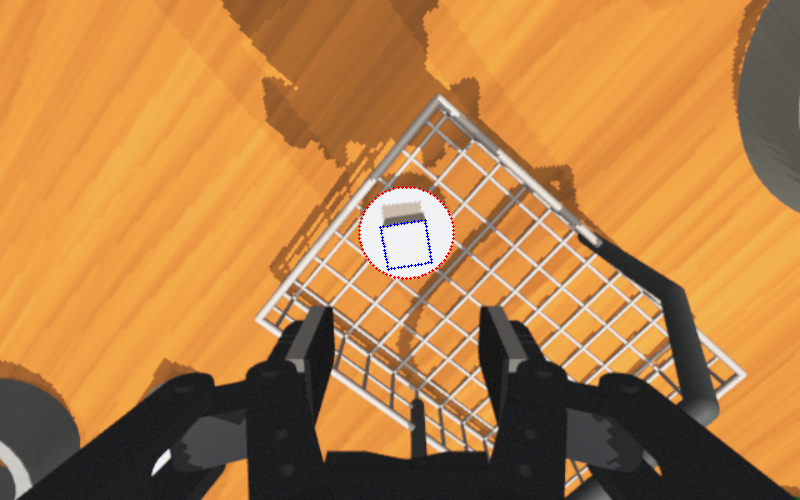

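```bash
python3 - <<'E'
from h import *
print(plan([(398.5,-23.5,160,-40.5,2),(398.5,-23.5,100,-40.5,3)]))
c=cur()
print(plan([(*c,5),(c[0],c[1],210,c[3],3)]))
print(plan([(622.4,280.4,195,30,7)]))
E
```

```text
[[-0.0, 0.03, -0.0, 0, -0.08, 0], [-0.0, 0.06, -0.0, 0, -0.16, 0], [-0.0, 0.08, -0.0, 0, -0.16, 0], [-0.0, 0.1, -0.0, 0, -0.16, 0], [-0.0, 0.12, -0.0, 0, -0.16, 0], [-0.0, 0.12, -0.0, 0, -0.16, 0], [-0.0, 0.12, -0.0, 0, -0.16, 0], [-0.0, 0.12, -0.0, 0, -0.16, 0], [-0.0, 0.12, -0.0, 0, -0.16, 0], [-0.0, 0.12, -0.0, 0, -0.16, 0]]
[np.float64(398.87611165435254), np.float64(-23.638318036697292), np.float64(99.892), np.float64(-40.78214298575621)]
[[0.0, -0.0, 0.0, 0, -0.0, 0], [0.0, -0.0, 0.0, 0, -0.0, 0], [0.0, -0.0, 0.0, 0, -0.0, 0], [0.0, -0.0, 0.0, 0, -0.0, 0], [0.0, -0.0, 0.0, 0, -0.0, 0], [0.0, -0.037, 0.0, 0, -0.0, 0], [0.0, -0.073, 0.0, 0, -0.0, 0], [0.0, -0.11, 0.0, 0, -0.0, 0], [0.0, -0.11, 0.0, 0, -0.0, 0], [0.0, -0.11, 0.0, 0, -0.0, 0]]
[np.float64(398.87611165435254), np.float64(-23.638318036697292), np.float64(209.892), np.float64(-40.78214298575621)]
[[-0.004, 0.002, 0.054, 0, -0.18, 0], [-0.008, 0.004, 0.107, 0, -0.35, 0], [-0.013, 0.006, 0.161, 0, -0.53, 0], [-0.017, 0.009, 0.215, 0, -0.71, 0], [-0.021, 0.011, 0.269, 0, -0.88, 0], [-0.025, 0.013, 0.322, 0, -1.06, 0], [-0.029, 0.015, 0.376, 0, -1.24, 0], [-0.029, 0.015, 0.376, 0, -1.24, 0], [-0.029, 0.015, 0.376, 0, -1.24, 0], [-0.029, 0.015, 0.376, 0, -1.24, 0]]
[np.float64(622.5147766184033), np.float64(280.01073520255966), np.float64(194.892), np.float64(30.264623610465875)]
```

Call:
{"name": "arm_command", "arguments": {"increments": [[0, 0.03, 0, 0, -0.08, 0], [0, 0.06, 0, 0, -0.16, 0], [0, 0.08, 0, 0, -0.16, 0], [0, 0.1, 0, 0, -0.16, 0], [0, 0.115, 0, 0, -0.16, 0], [0, 0.12, 0, 0, -0.16, 0], [0, 0.12, 0, 0, -0.16, 0], [0, 0.12, 0, 0, -0.16, 0], [0, 0.12, 0, 0, -0.16, 0], [0, 0.12, 0, 0, -0.16, 0]], "jaw": 0}}

```text
time: 38.4
tool_pos: [399.1, -23.7, 100.3]
tcp_rot: [-90.0, -0.0, -40.8]
ft_force: [-0.1, -1.2, -0.3]
finger_gap: 42.9
```

```bash
python3 - <<'E'
from h import *
json.dump([398.87611165435254,-23.638318036697292,99.892,-40.78214298575621],open(F,'w'))
c=cur()
print(plan([(*c,5),(c[0],c[1],270,c[3],4),(c[0],c[1],270,c[3],1)]))
print(plan([(622.4,280.4,270,30,7),(622.4,280.4,195,30,2)]))
E
python3 near.py n9 398.5 -23.5 4
```

```text
[[0.0, -0.0, 0.0, 0, -0.0, 0], [0.0, -0.0, 0.0, 0, -0.0, 0], [0.0, -0.0, 0.0, 0, -0.0, 0], [0.0, -0.0, 0.0, 0, -0.0, 0], [0.0, -0.0, 0.0, 0, -0.0, 0], [0.0, -0.043, 0.0, 0, -0.0, 0], [0.0, -0.085, 0.0, 0, -0.0, 0], [0.0, -0.128, 0.0, 0, -0.0, 0], [0.0, -0.17, 0.0, 0, -0.0, 0], [0.0, -0.17, 0.0, 0, -0.0, 0]]
[np.float64(398.87611165435254), np.float64(-23.638318036697292), np.float64(269.892), np.float64(-40.78214298575621)]
[[-0.004, -0.0, 0.054, 0, -0.18, 0], [-0.008, -0.0, 0.107, 0, -0.35, 0], [-0.013, -0.0, 0.161, 0, -0.53, 0], [-0.017, -0.0, 0.215, 0, -0.71, 0], [-0.021, -0.0, 0.269, 0, -0.88, 0], [-0.025, -0.0, 0.322, 0, -1.06, 0], [-0.029, -0.0, 0.376, 0, -1.24, 0], [-0.029, 0.037, 0.376, 0, -1.24, 0], [-0.029, 0.075, 0.376, 0, -1.24, 0], [-0.029, 0.075, 0.376, 0, -1.24, 0]]
[np.float64(622.5147766184033), np.float64(280.01073520255966), np.float64(194.892), np.float64(30.264623610465875)]
plug [398.5 -23.5  48.5 706.9] meas [399.  -23.7 100.1] gap 42.9 cmd [622.5 280.  194.9  30.3] t 38.5
```

View pics/n9.png

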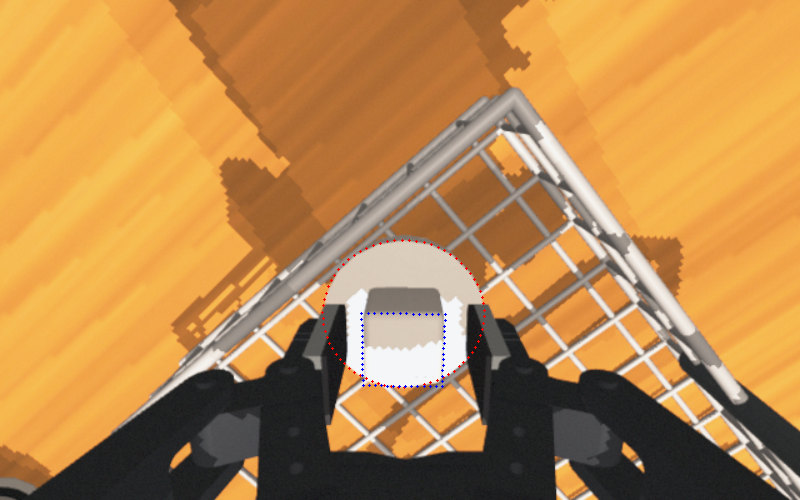

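Call:
{"name": "arm_command", "arguments": {"increments": [[0, 0, 0, 0, 0, 0], [0, 0, 0, 0, 0, 0], [0, 0, 0, 0, 0, 0], [0, 0, 0, 0, 0, 0], [0, 0, 0, 0, 0, 0], [0, -0.043, 0, 0, 0, 0], [0, -0.085, 0, 0, 0, 0], [0, -0.128, 0, 0, 0, 0], [0, -0.17, 0, 0, 0, 0], [0, -0.17, 0, 0, 0, 0]], "jaw": 1}}

```text
time: 39.8
tool_pos: [400.4, -23.9, 273.3]
tcp_rot: [-89.8, -0.3, -40.8]
ft_force: [0.3, 0.6, -1.2]
finger_gap: 24.6
```

```bash
python3 - <<'E'
from h import *
s=r.sense();print(s['tool_pos'],s['finger_gap'],s['time']);save('n10.png',r.snapshot('wrist'),1.25)
E
```

```text
[400.39027794 -23.91195673 273.30835446] 24.558014537085928 39.8
```

View pics/n10.png

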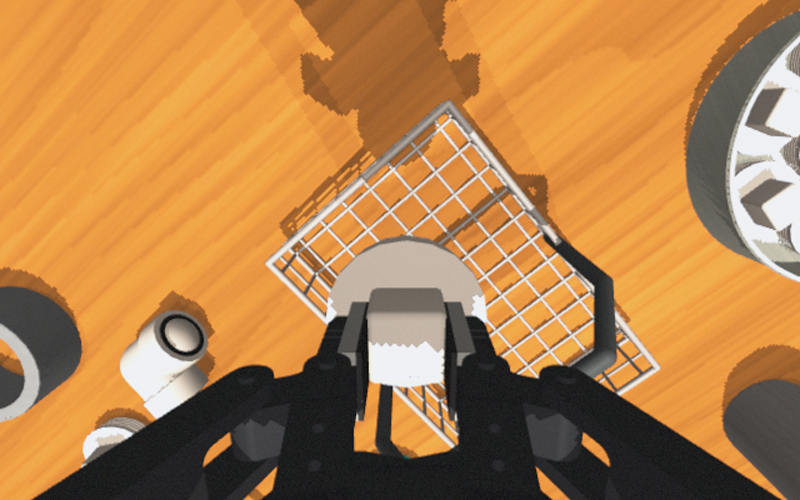

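Call:
{"name": "arm_command", "arguments": {"increments": [[-0.004, 0, 0.054, 0, -0.18, 0], [-0.008, 0, 0.107, 0, -0.35, 0], [-0.013, 0, 0.161, 0, -0.53, 0], [-0.017, 0, 0.215, 0, -0.71, 0], [-0.021, 0, 0.269, 0, -0.88, 0], [-0.025, 0, 0.322, 0, -1.06, 0], [-0.029, 0, 0.376, 0, -1.24, 0], [-0.029, 0.037, 0.376, 0, -1.24, 0], [-0.029, 0.075, 0.376, 0, -1.24, 0], [-0.029, 0.075, 0.376, 0, -1.24, 0]]}}

```text
time: 41.1
tool_pos: [618.9, 278.9, 187.4]
tcp_rot: [-89.9, 0.7, 30.3]
ft_force: [-1.1, 0.3, -0.2]
finger_gap: 24.2
```

```bash
python3 hov.py h7 568,249 513.5,280.5 622.9,217.3
```

```text
tin [567.4 249.2 532.8] meas [622.8 280.  195.9] gap 24.2 cmd [622.5 280.  194.9  30.3] t 41.25
plug [567.  248.8  32.  386. ]
plug [514.8 280.   59.  418.7]
plug [618.4 217.3  61.5 504. ]
```

View pics/h7.png

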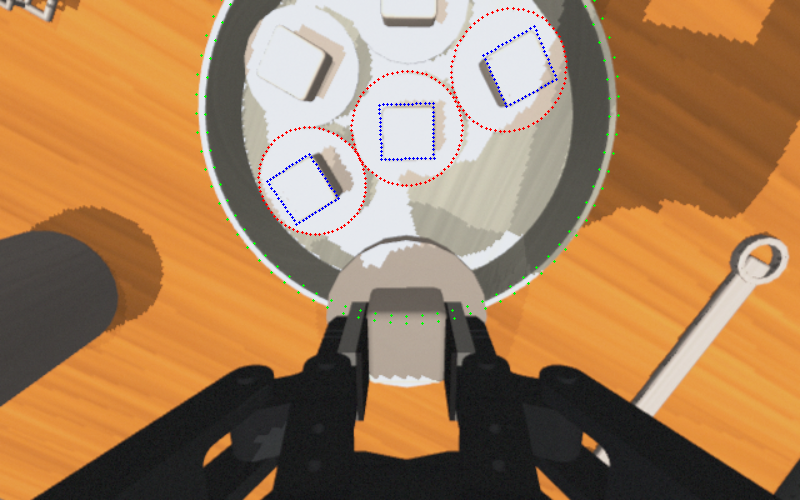

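```bash
for i in 1 2; do python3 hov.py h8 568,249 513.5,280.5 622.9,217.3 568.4,185.8 513,217.3; done
```

```text
tin [567.2 249.  532.6] meas [623.4 280.2 197.2] gap 24.3 cmd [622.5 280.  194.9  30.3] t 41.45
plug [568.  249.2  30.  399.5]
plug [514.8 280.2  60.  422.4]
plug [618.4 217.3  60.5 497.9]
plug [567.9 185.    0.  544.1]
plug [511.2 216.8  29.5 209.8]
tin [567.4 249.2 533.6] meas [622.8 280.  195.7] gap 24.7 cmd [622.5 280.  194.9  30.3] t 41.65
plug [568.  249.2  31.5 385.8]
plug [514.5 280.   61.  423.8]
plug [618.4 217.3  60.5 501.4]
plug [567.6 184.8  87.  540.9]
plug [511.8 217.   27.5 216.8]
```

```bash
python3 - <<'E'
import cv2
o=cv2.imread('pics/h8.png');cv2.imwrite('pics/h8c.png',cv2.resize(o[0:300,190:630],None,fx=1.8,fy=1.8))
E
```

```text
(no output)
```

View pics/h8c.png

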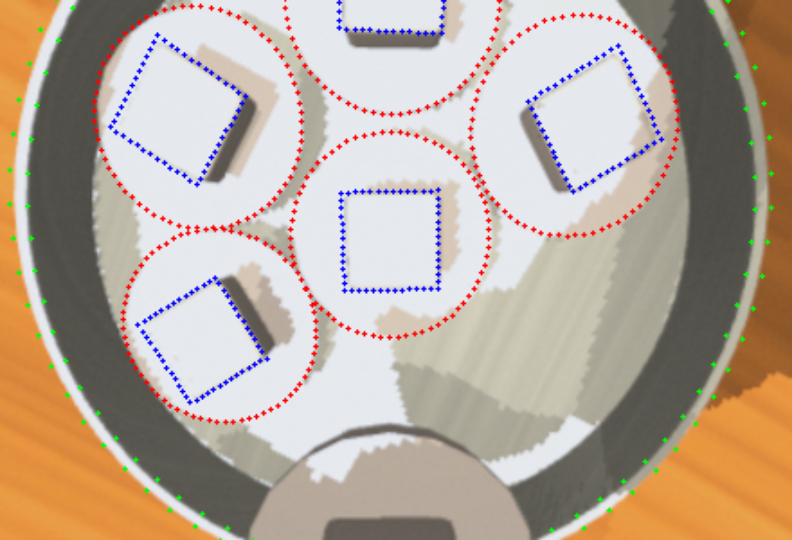

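```bash
python3 - <<'E'
from h import *
print(plan([(622.4,280.2,145,30,2),(622.4,280.2,101,30,3)]))
c=cur()
print(plan([(*c,2),(c[0],c[1],260,c[3],3),(550,60,320,-22,5)]))
E
```

```text
[[-0.0, 0.025, 0.0, 0, 0.0, 0], [-0.0, 0.05, 0.0, 0, 0.0, 0], [-0.0, 0.065, 0.0, 0, 0.0, 0], [-0.0, 0.079, 0.0, 0, 0.0, 0], [-0.0, 0.094, 0.0, 0, 0.0, 0], [-0.0, 0.094, 0.0, 0, 0.0, 0], [-0.0, 0.094, 0.0, 0, 0.0, 0], [-0.0, 0.094, 0.0, 0, 0.0, 0], [-0.0, 0.094, 0.0, 0, 0.0, 0], [-0.0, 0.094, 0.0, 0, 0.0, 0]]
[np.float64(622.5147766184033), np.float64(280.01073520255966), np.float64(100.892), np.float64(30.264623610465875)]
[[0.0, -0.0, 0.0, 0, -0.0, 0], [0.0, -0.0, 0.0, 0, -0.0, 0], [0.0, -0.053, 0.0, 0, -0.0, 0], [0.0, -0.106, 0.0, 0, -0.0, 0], [0.0, -0.159, 0.0, 0, -0.0, 0], [-0.035, -0.171, -0.031, 0, 0.18, 0], [-0.069, -0.183, -0.061, 0, 0.36, 0], [-0.104, -0.195, -0.092, 0, 0.55, 0], [-0.139, -0.207, -0.123, 0, 0.73, 0], [-0.174, -0.219, -0.153, 0, 0.91, 0]]
[np.float64(549.3409251716148), np.float64(60.16854756687556), np.float64(319.892), np.float64(-21.874535746439037)]
```

Call:
{"name": "arm_command", "arguments": {"increments": [[0, 0.025, 0, 0, 0, 0], [0, 0.05, 0, 0, 0, 0], [0, 0.065, 0, 0, 0, 0], [0, 0.08, 0, 0, 0, 0], [0, 0.094, 0, 0, 0, 0], [0, 0.094, 0, 0, 0, 0], [0, 0.094, 0, 0, 0, 0], [0, 0.094, 0, 0, 0, 0], [0, 0.094, 0, 0, 0, 0], [0, 0.094, 0, 0, 0, 0]]}}

```text
time: 42.95
tool_pos: [622.5, 280.0, 101.0]
tcp_rot: [-90.0, -0.0, 30.3]
ft_force: [-0.6, 0.8, -0.4]
finger_gap: 24.7
```

Call:
{"name": "arm_command", "arguments": {"increments": [[0, 0, 0, 0, 0, 0], [0, 0, 0, 0, 0, 0], [0, -0.053, 0, 0, 0, 0], [0, -0.106, 0, 0, 0, 0], [0, -0.159, 0, 0, 0, 0], [-0.035, -0.171, -0.031, 0, 0.18, 0], [-0.069, -0.183, -0.061, 0, 0.36, 0], [-0.104, -0.195, -0.092, 0, 0.55, 0], [-0.139, -0.207, -0.123, 0, 0.73, 0], [-0.174, -0.219, -0.153, 0, 0.91, 0]], "jaw": -0.2}}

```text
time: 44.2
tool_pos: [548.7, 58.8, 320.5]
tcp_rot: [-90.0, -0.0, -22.2]
ft_force: [0.8, -0.3, -0.1]
finger_gap: 51.2
```

```bash
python3 - <<'E'
from h import *
im=r.snapshot('top');cm=r.camera_model('top')
save('top5.png',im[115:300,215:475],3)
f=fitplug(im,cm,397.8,-370,0,rng=30);print(f)
# next: view of E
print(plan([(440,-260,300,-90,9)]))
E
```

```text
(np.float64(398.3), np.float64(-372.0), np.float64(13.499999999999998), np.float32(814.33356))
[[0.002, 0.002, -0.038, 0, 0.13, 0], [0.004, 0.004, -0.075, 0, 0.26, 0], [0.006, 0.007, -0.113, 0, 0.4, 0], [0.008, 0.009, -0.15, 0, 0.53, 0], [0.01, 0.011, -0.188, 0, 0.66, 0], [0.012, 0.013, -0.225, 0, 0.79, 0], [0.014, 0.015, -0.263, 0, 0.92, 0], [0.016, 0.018, -0.3, 0, 1.06, 0], [0.018, 0.02, -0.338, 0, 1.19, 0], [0.018, 0.02, -0.338, 0, 1.19, 0]]
[np.float64(440.1144805500059), np.float64(-260.2024620381176), np.float64(299.892), np.float64(-90.056513367007)]
```

View pics/top5.png

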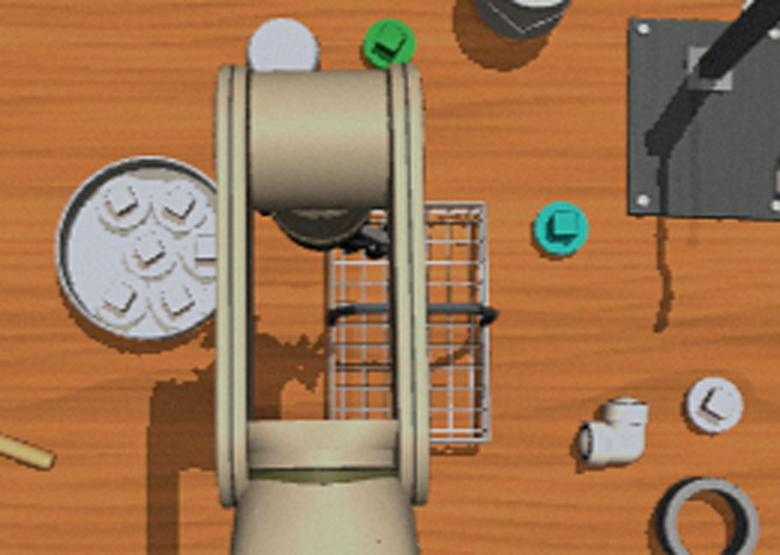

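```bash
python3 - <<'E'
from h import *
json.dump([549.3409251716148,60.16854756687556,319.892,-21.874535746439037],open(F,'w'))
print(plan([(400,-420,260,-90,9)]))
E
```

```text
[[0.004, 0.007, -0.056, 0, 0.13, 0], [0.009, 0.013, -0.111, 0, 0.26, 0], [0.013, 0.02, -0.167, 0, 0.4, 0], [0.018, 0.027, -0.223, 0, 0.53, 0], [0.022, 0.033, -0.278, 0, 0.66, 0], [0.027, 0.04, -0.334, 0, 0.79, 0], [0.031, 0.047, -0.39, 0, 0.92, 0], [0.036, 0.053, -0.446, 0, 1.06, 0], [0.04, 0.06, -0.501, 0, 1.19, 0], [0.04, 0.06, -0.501, 0, 1.19, 0]]
[np.float64(399.8007356403331), np.float64(-419.6634352301743), np.float64(259.892), np.float64(-90.056513367007)]
```

Call:
{"name": "arm_command", "arguments": {"increments": [[0.004, 0.007, -0.056, 0, 0.13, 0], [0.009, 0.013, -0.111, 0, 0.26, 0], [0.013, 0.02, -0.167, 0, 0.4, 0], [0.018, 0.027, -0.223, 0, 0.53, 0], [0.022, 0.033, -0.278, 0, 0.66, 0], [0.027, 0.04, -0.334, 0, 0.79, 0], [0.031, 0.047, -0.39, 0, 0.92, 0], [0.036, 0.053, -0.446, 0, 1.06, 0], [0.04, 0.06, -0.501, 0, 1.19, 0], [0.04, 0.06, -0.501, 0, 1.19, 0]]}}

```text
time: 45.5
tool_pos: [397.8, -422.6, 259.0]
tcp_rot: [-90.1, 0.0, -90.4]
ft_force: [0.3, 1.0, -0.7]
finger_gap: 51.0
```

```bash
python3 near.py n11 399.5 -371 0
```

```text
plug [ 398.5 -368.8   58.   791.2] meas [ 399.5 -419.9  259.7] gap 51.3 cmd [ 399.8 -419.7  259.9  -90.1] t 45.6
```

View pics/n11.png

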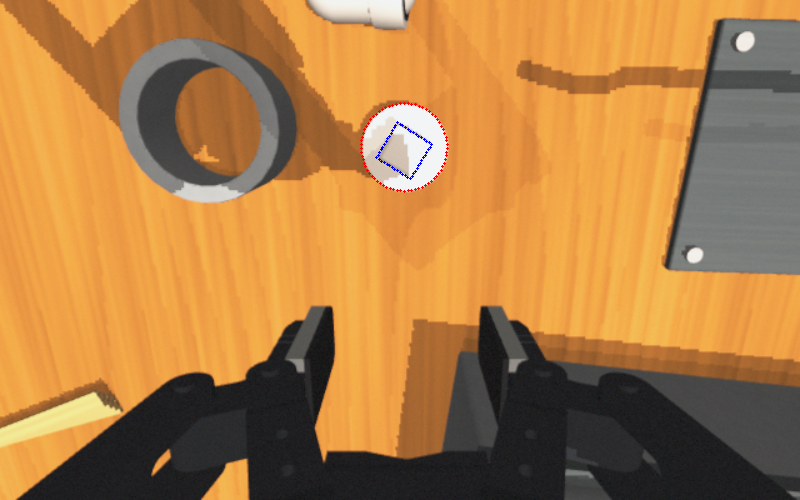

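```bash
python3 - <<'E'
from h import *
print(plan([(398.5,-368.8,150,-122,4),(398.5,-368.8,96,-122,3)]))
E
```

```text
[[-0.013, 0.027, -0.0, 0, 0.14, 0], [-0.025, 0.055, -0.001, 0, 0.28, 0], [-0.038, 0.082, -0.001, 0, 0.42, 0], [-0.051, 0.11, -0.001, 0, 0.56, 0], [-0.051, 0.128, -0.001, 0, 0.56, 0], [-0.051, 0.146, -0.001, 0, 0.56, 0], [-0.051, 0.164, -0.001, 0, 0.56, 0], [-0.051, 0.164, -0.001, 0, 0.56, 0], [-0.051, 0.164, -0.001, 0, 0.56, 0], [-0.051, 0.164, -0.001, 0, 0.56, 0]]
[np.float64(398.8510396792227), np.float64(-368.66247369432233), np.float64(95.892), np.float64(-122.1421498943331)]
```

Call:
{"name": "arm_command", "arguments": {"increments": [[-0.013, 0.027, 0, 0, 0.14, 0], [-0.025, 0.055, -0.001, 0, 0.28, 0], [-0.038, 0.082, -0.001, 0, 0.42, 0], [-0.051, 0.11, -0.001, 0, 0.56, 0], [-0.051, 0.128, -0.001, 0, 0.56, 0], [-0.051, 0.146, -0.001, 0, 0.56, 0], [-0.051, 0.164, -0.001, 0, 0.56, 0], [-0.051, 0.164, -0.001, 0, 0.56, 0], [-0.051, 0.164, -0.001, 0, 0.56, 0], [-0.051, 0.164, -0.001, 0, 0.56, 0]]}}

```text
time: 46.9
tool_pos: [399.3, -369.4, 96.9]
tcp_rot: [-89.9, -0.0, -122.1]
ft_force: [-0.1, 0.2, 0.2]
finger_gap: 51.3
```

```bash
python3 near.py n12 398.5 -369 0; python3 - <<'E'
from h import *
c=cur()
print(plan([(*c,5),(c[0],c[1],290,c[3],4),(c[0],c[1],290,c[3],1)]))
print(plan([(460,60,290,-90,9)]))
E
```

```text
plug [ 399.  -368.8   61.5  708.9] meas [ 399.2 -369.2   96.7] gap 51.3 cmd [ 398.9 -368.7   95.9 -122.1] t 47.0
[[-0.0, -0.0, 0.0, 0, -0.0, 0], [-0.0, -0.0, 0.0, 0, -0.0, 0], [-0.0, -0.0, 0.0, 0, -0.0, 0], [-0.0, -0.0, 0.0, 0, -0.0, 0], [-0.0, -0.0, 0.0, 0, -0.0, 0], [-0.0, -0.049, 0.0, 0, -0.0, 0], [-0.0, -0.097, 0.0, 0, -0.0, 0], [-0.0, -0.146, 0.0, 0, -0.0, 0], [-0.0, -0.194, 0.0, 0, -0.0, 0], [-0.0, -0.194, 0.0, 0, -0.0, 0]]
[np.float64(398.8510396792227), np.float64(-368.66247369432233), np.float64(289.892), np.float64(-122.1421498943331)]
[[-0.044, -0.0, -0.02, 0, -0.06, 0], [-0.088, -0.0, -0.039, 0, -0.12, 0], [-0.132, -0.0, -0.059, 0, -0.19, 0], [-0.176, -0.0, -0.078, 0, -0.25, 0], [-0.22, -0.0, -0.098, 0, -0.31, 0], [-0.264, -0.0, -0.118, 0, -0.37, 0], [-0.308, -0.0, -0.137, 0, -0.44, 0], [-0.352, -0.0, -0.157, 0, -0.5, 0], [-0.395, -0.0, -0.176, 0, -0.56, 0], [-0.395, -0.0, -0.176, 0, -0.56, 0]]
[np.float64(459.97496652429845), np.float64(59.43198500263142), np.float64(289.892), np.float64(-90.056513367007)]
```

View pics/n12.png

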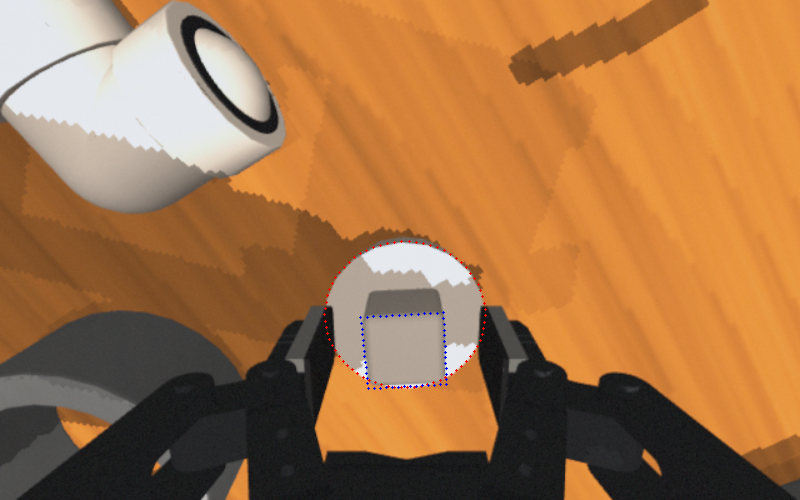

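Call:
{"name": "arm_command", "arguments": {"increments": [[0, 0, 0, 0, 0, 0], [0, 0, 0, 0, 0, 0], [0, 0, 0, 0, 0, 0], [0, 0, 0, 0, 0, 0], [0, 0, 0, 0, 0, 0], [0, -0.049, 0, 0, 0, 0], [0, -0.097, 0, 0, 0, 0], [0, -0.146, 0, 0, 0, 0], [0, -0.194, 0, 0, 0, 0], [0, -0.194, 0, 0, 0, 0]], "jaw": 1}}

```text
time: 48.3
tool_pos: [400.2, -370.1, 294.8]
tcp_rot: [-89.5, -0.1, -122.1]
ft_force: [0.4, -0.9, -1.5]
finger_gap: 24.3
```

Call:
{"name": "arm_command", "arguments": {"increments": [[-0.044, 0, -0.02, 0, -0.06, 0], [-0.088, 0, -0.039, 0, -0.12, 0], [-0.132, 0, -0.059, 0, -0.19, 0], [-0.176, 0, -0.078, 0, -0.25, 0], [-0.22, 0, -0.098, 0, -0.31, 0], [-0.264, 0, -0.118, 0, -0.37, 0], [-0.308, 0, -0.137, 0, -0.44, 0], [-0.352, 0, -0.157, 0, -0.5, 0], [-0.395, 0, -0.176, 0, -0.56, 0], [-0.395, 0, -0.176, 0, -0.56, 0]]}}

```text
time: 49.55
tool_pos: [459.3, 62.2, 288.2]
tcp_rot: [-90.2, 0.0, -89.8]
ft_force: [-0.5, -0.1, -0.9]
finger_gap: 24.3
```

```bash
python3 - <<'E'
from h import *
s=r.sense();print(s['tool_pos'],s['finger_gap'],s['time'])
# hover south of tin, looking at whole tin: camera on +y side
print(plan([(568,165,260,-90,4)]))
E
```

```text
[459.27879737  62.16893227 288.16064451] 24.30459095499412 49.55
[[-0.026, 0.007, 0.027, 0, -0.0, 0], [-0.053, 0.015, 0.054, 0, -0.0, 0], [-0.079, 0.022, 0.081, 0, -0.0, 0], [-0.106, 0.03, 0.108, 0, -0.0, 0], [-0.106, 0.03, 0.108, 0, -0.0, 0], [-0.106, 0.03, 0.108, 0, -0.0, 0], [-0.106, 0.03, 0.108, 0, -0.0, 0], [-0.106, 0.03, 0.108, 0, -0.0, 0], [-0.106, 0.03, 0.108, 0, -0.0, 0], [-0.106, 0.03, 0.108, 0, -0.0, 0]]
[np.float64(568.0794664706129), np.float64(165.3254082703551), np.float64(259.892), np.float64(-90.056513367007)]
```

Call:
{"name": "arm_command", "arguments": {"increments": [[-0.026, 0.007, 0.027, 0, 0, 0], [-0.053, 0.015, 0.054, 0, 0, 0], [-0.079, 0.022, 0.081, 0, 0, 0], [-0.106, 0.03, 0.108, 0, 0, 0], [-0.106, 0.03, 0.108, 0, 0, 0], [-0.106, 0.03, 0.108, 0, 0, 0], [-0.106, 0.03, 0.108, 0, 0, 0], [-0.106, 0.03, 0.108, 0, 0, 0], [-0.106, 0.03, 0.108, 0, 0, 0], [-0.106, 0.03, 0.108, 0, 0, 0]]}}

```text
time: 50.8
tool_pos: [568.1, 165.2, 260.2]
tcp_rot: [-90.0, 0.0, -90.1]
ft_force: [-0.5, -0.2, -0.6]
finger_gap: 24.5
```

```bash
python3 hov.py h9 568,249 514.5,280.5 620.9,217.3 622.5,280 568.4,185.8 513,217.3
```

```text
tin [567.7 249.7 655.1] meas [568.1 165.3 260. ] gap 24.3 cmd [568.1 165.3 259.9 -90.1] t 50.95
plug [568.  249.2  31.  433.1]
plug [514.8 280.8  58.5 386.2]
plug [618.2 217.   59.5 467.8]
plug [622.8 280.2  30.  466. ]
plug [5.676e+02 1.850e+02 5.000e-01 5.494e+02]
plug [511.2 217.   29.  499.9]
```

View pics/h9.png

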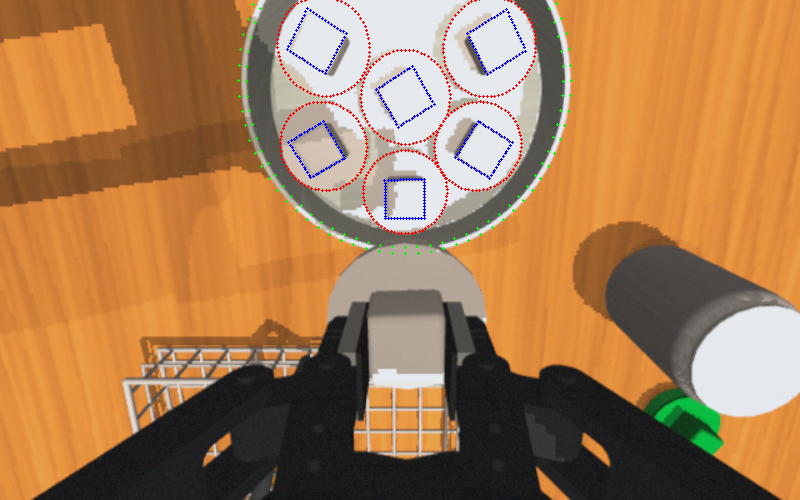

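```bash
python3 - <<'E'
from h import *
print(plan([(568.6,312.2,195,-90,4),(568.6,312.2,140,-90,3)]))
c=cur()
print(plan([(568.6,312.2,101,-90,4)]))
E
```

```text
[[-0.037, 0.016, 0.0, 0, -0.0, 0], [-0.073, 0.032, 0.0, 0, -0.0, 0], [-0.11, 0.049, 0.0, 0, -0.0, 0], [-0.147, 0.065, 0.0, 0, -0.0, 0], [-0.147, 0.083, 0.0, 0, -0.0, 0], [-0.147, 0.102, 0.0, 0, -0.0, 0], [-0.147, 0.12, 0.0, 0, -0.0, 0], [-0.147, 0.12, 0.0, 0, -0.0, 0], [-0.147, 0.12, 0.0, 0, -0.0, 0], [-0.147, 0.12, 0.0, 0, -0.0, 0]]
[np.float64(568.224459062975), np.float64(312.3253367640389), np.float64(139.892), np.float64(-90.056513367007)]
[[0.0, 0.01, 0.0, 0, -0.0, 0], [0.0, 0.019, 0.0, 0, -0.0, 0], [0.0, 0.029, 0.0, 0, -0.0, 0], [0.0, 0.039, 0.0, 0, -0.0, 0], [0.0, 0.039, 0.0, 0, -0.0, 0], [0.0, 0.039, 0.0, 0, -0.0, 0], [0.0, 0.039, 0.0, 0, -0.0, 0], [0.0, 0.039, 0.0, 0, -0.0, 0], [0.0, 0.039, 0.0, 0, -0.0, 0], [0.0, 0.039, 0.0, 0, -0.0, 0]]
[np.float64(568.224459062975), np.float64(312.3253367640389), np.float64(100.892), np.float64(-90.056513367007)]
```

Call:
{"name": "arm_command", "arguments": {"increments": [[-0.037, 0.016, 0, 0, 0, 0], [-0.073, 0.032, 0, 0, 0, 0], [-0.11, 0.049, 0, 0, 0, 0], [-0.147, 0.065, 0, 0, 0, 0], [-0.147, 0.083, 0, 0, 0, 0], [-0.147, 0.102, 0, 0, 0, 0], [-0.147, 0.12, 0, 0, 0, 0], [-0.147, 0.12, 0, 0, 0, 0], [-0.147, 0.12, 0, 0, 0, 0], [-0.147, 0.12, 0, 0, 0, 0]]}}

```text
time: 52.25
tool_pos: [569.0, 312.3, 141.2]
tcp_rot: [-89.9, 0.0, -90.1]
ft_force: [0.1, -0.1, -1.0]
finger_gap: 24.4
```

Call:
{"name": "arm_command", "arguments": {"increments": [[0, 0.01, 0, 0, 0, 0], [0, 0.019, 0, 0, 0, 0], [0, 0.029, 0, 0, 0, 0], [0, 0.039, 0, 0, 0, 0], [0, 0.039, 0, 0, 0, 0], [0, 0.039, 0, 0, 0, 0], [0, 0.039, 0, 0, 0, 0], [0, 0.039, 0, 0, 0, 0], [0, 0.039, 0, 0, 0, 0], [0, 0.039, 0, 0, 0, 0]]}}

```text
time: 53.5
tool_pos: [568.2, 312.3, 101.0]
tcp_rot: [-90.0, 0.0, -90.1]
ft_force: [0.1, 0.2, -0.5]
finger_gap: 24.5
```

```bash
python3 - <<'E'
from h import *
c=cur()
print(plan([(*c,2),(c[0],c[1],260,c[3],3),(480,160,380,-90,4)]))
E
```

```text
[[-0.0, -0.0, 0.0, 0, -0.0, 0], [-0.0, -0.0, 0.0, 0, -0.0, 0], [-0.0, -0.053, 0.0, 0, -0.0, 0], [-0.0, -0.106, 0.0, 0, -0.0, 0], [-0.0, -0.159, 0.0, 0, -0.0, 0], [0.038, -0.189, -0.022, 0, -0.0, 0], [0.076, -0.219, -0.044, 0, -0.0, 0], [0.114, -0.249, -0.066, 0, -0.0, 0], [0.152, -0.279, -0.088, 0, -0.0, 0], [0.152, -0.279, -0.088, 0, -0.0, 0]]
[np.float64(480.0745775562865), np.float64(160.4122089891268), np.float64(379.892), np.float64(-90.056513367007)]
```

Call:
{"name": "arm_command", "arguments": {"increments": [[0, 0, 0, 0, 0, 0], [0, 0, 0, 0, 0, 0], [0, -0.053, 0, 0, 0, 0], [0, -0.106, 0, 0, 0, 0], [0, -0.159, 0, 0, 0, 0], [0.038, -0.189, -0.022, 0, 0, 0], [0.076, -0.219, -0.044, 0, 0, 0], [0.114, -0.249, -0.066, 0, 0, 0], [0.152, -0.279, -0.088, 0, 0, 0], [0.152, -0.279, -0.088, 0, 0, 0]], "jaw": 0.1}}

```text
time: 54.75
tool_pos: [480.2, 158.8, 383.9]
tcp_rot: [-89.6, 0.1, -90.2]
ft_force: [0.5, 0.3, 0.3]
finger_gap: 38.1
```

```bash
python3 hov.py h10 568,249 514.5,280.5 618.9,217.3 622.5,280 568.4,185.8 512,217.3 568.2,312.3
python3 - <<'E'
from h import *
print(plan([(400,-190,390,-90,8)]))
save('sc2.png',r.snapshot('scene'),1.25)
E
```

```text
tin [567.4 249.4 886.4] meas [480.1 160.7 379.3] gap 38.4 cmd [480.1 160.4 379.9 -90.1] t 54.9
plug [567.5 249.   26.5 475.6]
plug [515.2 280.2  60.  393.7]
plug [618.4 217.   78.  526. ]
plug [622.5 280.8  32.  565.9]
plug [567.6 185.   89.5 621.4]
plug [511.2 217.   36.5 495. ]
plug [566.7 310.3  88.5 372.9]
[[0.044, -0.001, -0.01, 0, -0.0, 0], [0.088, -0.003, -0.02, 0, -0.0, 0], [0.131, -0.004, -0.03, 0, -0.0, 0], [0.175, -0.005, -0.04, 0, -0.0, 0], [0.219, -0.006, -0.05, 0, -0.0, 0], [0.263, -0.008, -0.06, 0, -0.0, 0], [0.307, -0.009, -0.07, 0, -0.0, 0], [0.35, -0.01, -0.08, 0, -0.0, 0], [0.35, -0.01, -0.08, 0, -0.0, 0], [0.35, -0.01, -0.08, 0, -0.0, 0]]
[np.float64(399.7293960132835), np.float64(-189.5087132244812), np.float64(389.892), np.float64(-90.056513367007)]
```

View pics/h10.png

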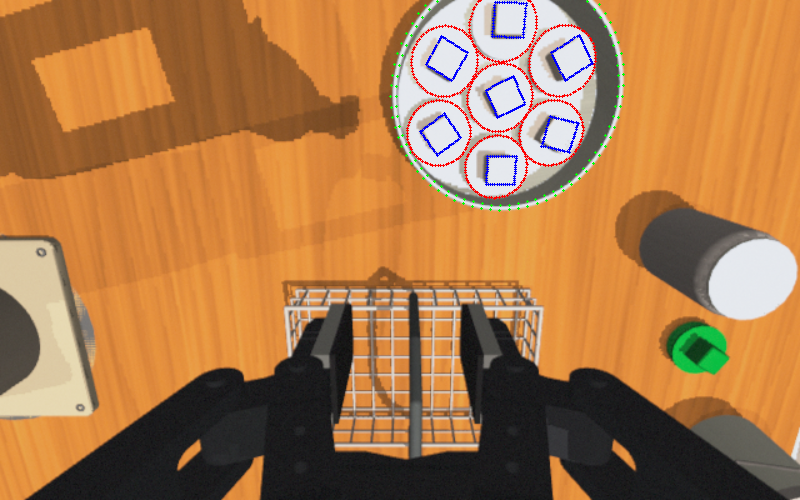

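View pics/sc2.png

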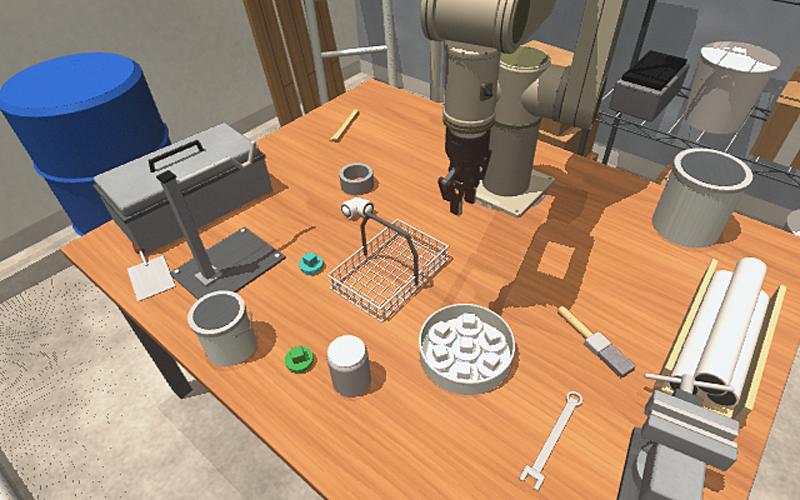

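```bash
python3 - <<'E'
from h import *
json.dump([480.0745775562865,160.4122089891268,379.892,-90.056513367007],open(F,'w'))
print(plan([(390,-30,390,-180,9)]))
E
```

```text
[[0.021, -0.001, -0.01, 0, 0.17, 0], [0.042, -0.002, -0.02, 0, 0.35, 0], [0.064, -0.003, -0.03, 0, 0.52, 0], [0.085, -0.004, -0.04, 0, 0.7, 0], [0.106, -0.006, -0.05, 0, 0.87, 0], [0.127, -0.007, -0.06, 0, 1.05, 0], [0.148, -0.008, -0.07, 0, 1.22, 0], [0.169, -0.009, -0.08, 0, 1.4, 0], [0.191, -0.01, -0.09, 0, 1.57, 0], [0.191, -0.01, -0.09, 0, 1.57, 0]]
[np.float64(389.88622960000964), np.float64(-30.498927126390374), np.float64(389.892), np.float64(-180.01088720254626)]
```

Call:
{"name": "arm_command", "arguments": {"increments": [[0.021, -0.001, -0.01, 0, 0.17, 0], [0.042, -0.002, -0.02, 0, 0.35, 0], [0.064, -0.003, -0.03, 0, 0.52, 0], [0.085, -0.004, -0.04, 0, 0.7, 0], [0.106, -0.006, -0.05, 0, 0.87, 0], [0.127, -0.007, -0.06, 0, 1.05, 0], [0.148, -0.008, -0.07, 0, 1.22, 0], [0.169, -0.009, -0.08, 0, 1.4, 0], [0.191, -0.01, -0.09, 0, 1.57, 0], [0.191, -0.01, -0.09, 0, 1.57, 0]]}}

```text
time: 56.25
tool_pos: [389.9, -30.9, 389.1]
tcp_rot: [-90.0, -0.1, 179.9]
ft_force: [0.1, 0.6, -0.1]
finger_gap: 38.6
```

```bash
python3 - <<'E'
from h import *
import pickle
for i in range(4): r.snapshot('wrist')
s=r.sense();cm=r.camera_model('wrist');im=r.snapshot('wrist');print(s['tool_pos'],s['time'])
pickle.dump((im,cm),open('bk.pkl','wb'));save('bk.png',im,1.25)
for t,z in(('handle',165),('basket',0)):
    for d in r.spot_point('wrist',t)[:3]: print(t,d['conf'],d['position'],px2w(cm,d['position'],z))
E
```

```text
[390.19135349 -29.73864097 389.38570569] 56.45
handle 0.71 [329.8, 57.5] [488.69370646 -32.52646467 165.        ]
basket 0.78 [328.5, 67.5] [491.30327157 -32.99906823   0.        ]
```

View pics/bk.png

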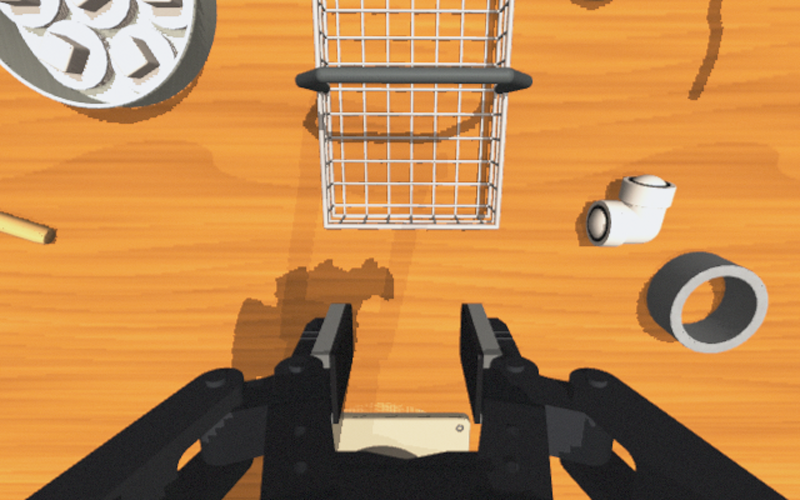

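```bash
python3 - <<'E'
from h import *
import pickle
im,cm=pickle.load(open('bk.pkl','rb'))
m=(im.max(2)<110)[45:80,230:440].astype(np.uint8)
n,l,st,_=cv2.connectedComponentsWithStats(m);k=1+np.argmax(st[1:,4]);m=l==k
ys,xs=np.nonzero(m);print(st[k])
pts=[]
for c in range(275,400,5):
    r_=np.nonzero(m[:,c-230])[0]
    if len(r_): pts.append((c,45+r_.mean(),len(r_),*px2w(cm,(c,45+r_.mean()),165)[:2]))
for p in pts: print(np.round(p,1))
A=np.array(pts);print(np.polyfit(A[:,4],A[:,3],1))
print('ends', [px2w(cm,(c,62),140)[:2].round(1) for c in (230+xs.min(),230+xs.max())])
for row in (np.arange(45,80)):
    pass
save('bkc.png',im[35:90,225:440],3.7)
E
```

```text
[   7    3  189   28 1771]
[275.   60.3   7.  486.5  10.7]
[280.   59.6   8.  487.    6.7]
[285.   59.6   8.  487.    2.8]
[290.   61.2   8.  485.8  -1.1]
[295.   60.6   7.  486.3  -5.1]
[300.   60.5   6.  486.4  -9. ]
[305.   60.3   9.  486.5 -13. ]
[310.   61.3   7.  485.9 -16.9]
[315.   60.2   8.  486.6 -20.9]
[320.   62.5   6.  485.  -24.8]
[325.   61.3   7.  485.9 -28.8]
[330.   61.3   7.  485.9 -32.7]
[335.   60.2   8.  486.7 -36.6]
[340.   61.3   7.  485.9 -40.6]
[345.   61.3   7.  485.9 -44.5]
[350.   61.3   7.  486.  -48.5]
[355.   61.3   7.  486.  -52.4]
[360.   61.3   7.  486.  -56.4]
[365.   59.8   9.  487.1 -60.3]
[370.   60.2   8.  486.8 -64.2]
[375.   60.6   8.  486.5 -68.2]
[380.   62.5   6.  485.1 -72.2]
[385.   62.5   6.  485.1 -76.2]
[390.   61.3   7.  486.1 -80.1]
[395.   63.2  11.  484.7 -84.1]
[9.74517374e-03 4.86468002e+02]
ends [array([487. ,  46.7]), array([ 487.5, -114.4])]
```

View pics/bkc.png

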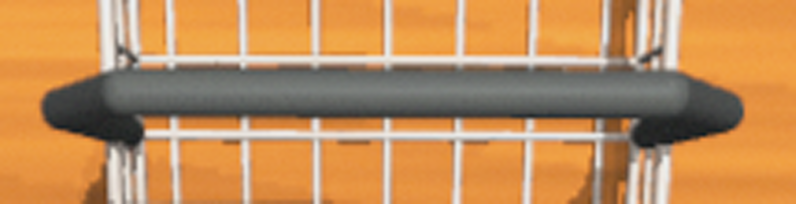

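```bash
python3 - <<'E'
from h import *
print(plan([(530,-360,430,-180,7)]))
E
```

```text
[[-0.02, -0.006, 0.047, 0, -0.0, 0], [-0.04, -0.011, 0.094, 0, -0.0, 0], [-0.06, -0.017, 0.141, 0, -0.0, 0], [-0.08, -0.023, 0.188, 0, -0.0, 0], [-0.1, -0.029, 0.235, 0, -0.0, 0], [-0.12, -0.034, 0.282, 0, -0.0, 0], [-0.14, -0.04, 0.329, 0, -0.0, 0], [-0.14, -0.04, 0.329, 0, -0.0, 0], [-0.14, -0.04, 0.329, 0, -0.0, 0], [-0.14, -0.04, 0.329, 0, -0.0, 0]]
[np.float64(529.8237113052983), np.float64(-359.5255236409913), np.float64(429.892), np.float64(-180.01088720254626)]
```

Call:
{"name": "arm_command", "arguments": {"increments": [[-0.02, -0.006, 0.047, 0, 0, 0], [-0.04, -0.011, 0.094, 0, 0, 0], [-0.06, -0.017, 0.141, 0, 0, 0], [-0.08, -0.023, 0.188, 0, 0, 0], [-0.1, -0.029, 0.235, 0, 0, 0], [-0.12, -0.034, 0.282, 0, 0, 0], [-0.14, -0.04, 0.329, 0, 0, 0], [-0.14, -0.04, 0.329, 0, 0, 0], [-0.14, -0.04, 0.329, 0, 0, 0], [-0.14, -0.04, 0.329, 0, 0, 0]]}}

```text
time: 57.85
tool_pos: [529.9, -358.4, 430.7]
tcp_rot: [-90.0, 0.1, -179.9]
ft_force: [-0.3, -0.3, 0.8]
finger_gap: 38.0
```

```bash
python3 - <<'E'
from h import *
import pickle
for i in range(3): r.snapshot('wrist')
s=r.sense();cm=r.camera_model('wrist');im=r.snapshot('wrist');print(s['tool_pos'],s['time'])
pickle.dump((im,cm),open('st.pkl','wb'));save('st.png',im,1.25)
for t,z in(('seat',256),('stand',0)):
    for d in r.spot_point('wrist',t)[:3]: print(t,d['conf'],d['position'],px2w(cm,d['position'],z))
    ct=r.camera_model('top');r.snapshot('top')
    for d in r.spot_point('top',t)[:3]: print('top',t,d['conf'],d['position'],px2w(ct,d['position'],z))
E
```

```text
[ 529.78458582 -358.56383041  430.91554397] 58.0
seat 0.68 [348.6, 97.4] [ 599.24731153 -374.00729024  256.        ]
top seat 0.82 [476.4, 176.6] [ 591.10251573 -375.14698037  256.        ]
top seat 0.54 [274.0, 213.1] [488.00493319 189.10590021 256.        ]
stand 0.86 [331.7, 93.9] [ 6.00084905e+02 -3.67535527e+02 -5.68434189e-14]
top stand 0.96 [448.6, 191.9] [ 591.21095456 -369.4285619     0.        ]
top stand 0.17 [259.3, 182.5] [622.94785314 269.71457389   0.        ]
```

View pics/st.png

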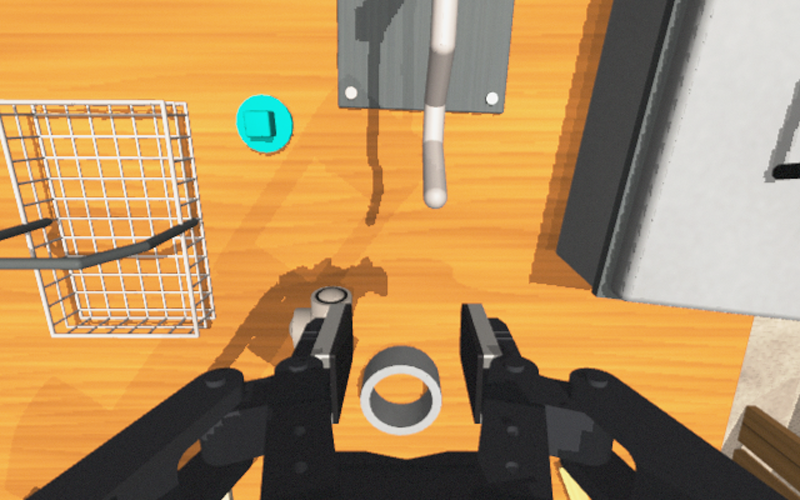

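```bash
python3 - <<'E'
from h import *
import pickle
im,cm=pickle.load(open('st.pkl','rb'))
a=px2w(cm,(270.4,84),8);b=px2w(cm,(403.2,90.4),8);print('plate',a,b,np.linalg.norm(a-b))
d=(b-a)[:2];yaw=np.degrees(np.arctan2(d[0],-d[1]))  # b is at -y ; stand -y dir = d
print('stand yaw',np.degrees(np.arctan2(-d[1],-d[0]))-90)
u=-d/np.linalg.norm(d) # stand +y
xh=np.array([u[1],-u[0]]);print('xhat',xh)
mid=((a+b)/2)[:2];print('origin from plate',mid-10*xh)
tip=px2w(cm,(347.5,159),288);print('tip centre',tip,'-> origin',tip[:2]+ (34-6)*xh,tip[:2]+34*xh)
save('stc.png',im[0:180,250:430],4)
for X,Z in((-34,288),(-12,245),(12,245),(60,280)):
    p=np.r_[mid-10*xh+X*xh,Z];print(X,w2px(cm,p))
E
```

```text
plate [ 612.83940148 -284.78387336    8.        ] [ 604.76943217 -464.08313903    8.        ] 179.48078191213185
stand yaw -2.5770509418803584
xhat [ 0.99898866 -0.04496286]
origin from plate [ 598.81453023 -373.98387759]
tip centre [ 563.09864772 -371.9641734   288.        ] -> origin [ 591.07033018 -373.22313349] [ 597.06426213 -373.49291065]
-34 [348.35244923 156.19317233]
-12 [346.44799254 115.17612072]
12 [348.64234238  79.92638401]
60 [358.35385945 -12.0844285 ]
```

View pics/stc.png

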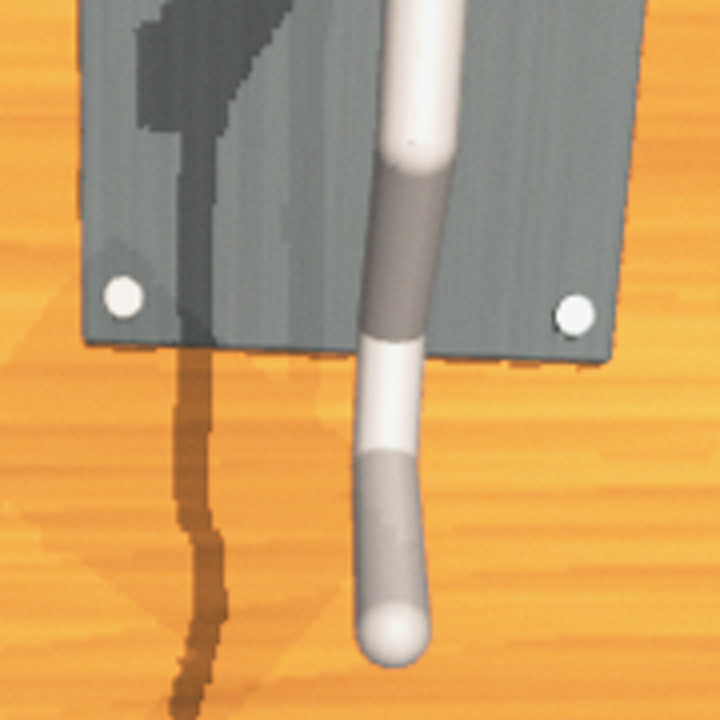

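```bash
python3 - <<'E'
from h import *
print(plan([(487,-4.3,320,-90.5,9)]))
print(plan([(487,-4.3,219,-90.5,4)]))
E
```

```text
[[0.005, 0.012, -0.039, 0, -0.17, 0], [0.01, 0.024, -0.079, 0, -0.35, 0], [0.014, 0.037, -0.118, 0, -0.52, 0], [0.019, 0.049, -0.158, 0, -0.69, 0], [0.024, 0.061, -0.197, 0, -0.87, 0], [0.029, 0.073, -0.237, 0, -1.04, 0], [0.033, 0.085, -0.276, 0, -1.22, 0], [0.038, 0.098, -0.316, 0, -1.39, 0], [0.043, 0.11, -0.355, 0, -1.56, 0], [0.043, 0.11, -0.355, 0, -1.56, 0]]
[np.float64(486.8911683046067), np.float64(-4.5173592961501186), np.float64(319.892), np.float64(-90.62947116213783)]
[[-0.0, 0.025, 0.0, 0, -0.0, 0], [-0.0, 0.05, 0.0, 0, -0.0, 0], [-0.0, 0.076, 0.0, 0, -0.0, 0], [-0.0, 0.101, 0.0, 0, -0.0, 0], [-0.0, 0.101, 0.0, 0, -0.0, 0], [-0.0, 0.101, 0.0, 0, -0.0, 0], [-0.0, 0.101, 0.0, 0, -0.0, 0], [-0.0, 0.101, 0.0, 0, -0.0, 0], [-0.0, 0.101, 0.0, 0, -0.0, 0], [-0.0, 0.101, 0.0, 0, -0.0, 0]]
[np.float64(486.8911683046067), np.float64(-4.5173592961501186), np.float64(218.892), np.float64(-90.62947116213783)]
```

Call:
{"name": "arm_command", "arguments": {"increments": [[0.005, 0.012, -0.039, 0, -0.17, 0], [0.01, 0.024, -0.079, 0, -0.35, 0], [0.014, 0.037, -0.118, 0, -0.52, 0], [0.019, 0.049, -0.158, 0, -0.69, 0], [0.024, 0.061, -0.197, 0, -0.87, 0], [0.029, 0.073, -0.237, 0, -1.04, 0], [0.033, 0.085, -0.276, 0, -1.22, 0], [0.038, 0.098, -0.316, 0, -1.39, 0], [0.043, 0.11, -0.355, 0, -1.56, 0], [0.043, 0.11, -0.355, 0, -1.56, 0]], "jaw": -0.4}}

```text
time: 59.6
tool_pos: [486.1, -2.3, 318.9]
tcp_rot: [-90.1, 0.0, -90.4]
ft_force: [-0.4, -0.5, -0.5]
finger_gap: 59.7
```

Call:
{"name": "arm_command", "arguments": {"increments": [[0, 0.025, 0, 0, 0, 0], [0, 0.05, 0, 0, 0, 0], [0, 0.076, 0, 0, 0, 0], [0, 0.095, 0, 0, 0, 0], [0, 0.101, 0, 0, 0, 0], [0, 0.101, 0, 0, 0, 0], [0, 0.101, 0, 0, 0, 0], [0, 0.101, 0, 0, 0, 0], [0, 0.101, 0, 0, 0, 0], [0, 0.101, 0, 0, 0, 0]]}}

```text
time: 60.85
tool_pos: [487.0, -4.5, 219.1]
tcp_rot: [-90.0, -0.0, -90.6]
ft_force: [-0.2, -0.1, 0.2]
finger_gap: 59.3
```

```bash
python3 - <<'E'
from h import *
import pickle
s=r.sense();cm=r.camera_model('wrist');im=r.snapshot('wrist');print(s['tool_pos'],s['ft_force'],s['time'])
o=im.copy()
for y in(-34.3,-4.3,23.7): cv2.circle(o,tuple(np.int32(w2px(cm,(487,y,165)))),3,(255,0,0),-1)
save('hb.png',o,1.25)
sc=r.camera_model('scene');si=r.snapshot('scene')
u=w2px(sc,(487,-34,100));u=np.int32(u);print(u)
save('hs.png',si[max(0,u[1]-100):u[1]+100,max(0,u[0]-130):u[0]+130],3)
E
```

```text
[486.96067224  -4.49605526 219.10584568] [-0.2011923  -0.12892331  0.15837404] 60.85
[310 195]
```

View pics/hb.png

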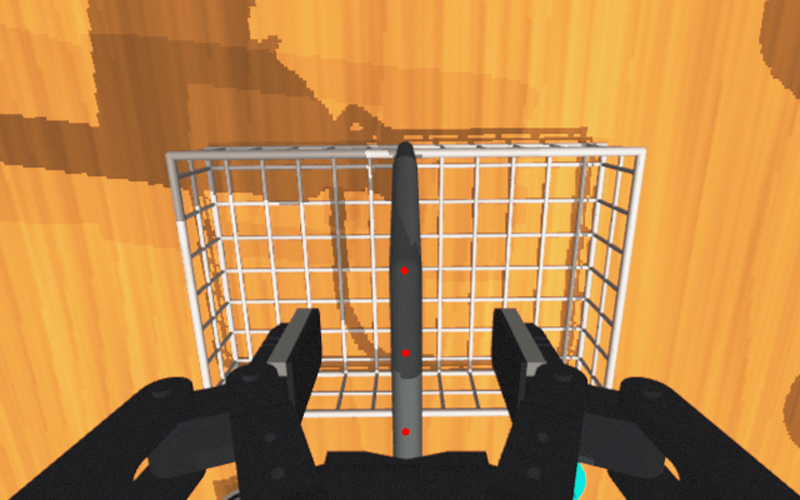

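View pics/hs.png

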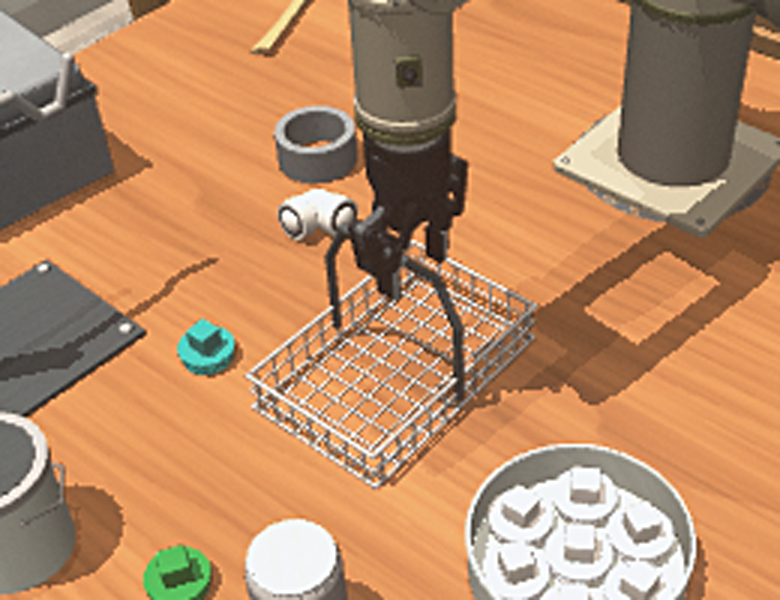

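Call:
{"name": "arm_command", "arguments": {"increments": [[0, 0, 0, 0, 0, 0], [0, 0, 0, 0, 0, 0], [0, 0, 0, 0, 0, 0], [0, 0, 0, 0, 0, 0], [0, 0, 0, 0, 0, 0], [0, -0.01, 0, 0, 0, 0], [0, -0.025, 0, 0, 0, 0], [0, -0.045, 0, 0, 0, 0], [0, -0.06, 0, 0, 0, 0], [0, -0.06, 0, 0, 0, 0]], "jaw": 1, "force": 115}}

```text
time: 62.2
tool_pos: [487.7, -4.6, 280.8]
tcp_rot: [-89.8, -0.0, -90.6]
ft_force: [0.2, -1.0, -3.4]
finger_gap: 6.6
```

```bash
python3 - <<'E'
from h import *
c=cur();c[2]+=60;json.dump(c,open(F,'w'))
s=r.sense();print(s['tool_pos'],s['tcp_rot'],s['ft_force'],s['wrist_torque'],s['finger_gap'],s['time'])
save('hb2.png',r.snapshot('wrist'),1.25)
si=r.snapshot('scene');u=[310,180]
save('hs2.png',si[max(0,u[1]-100):u[1]+100,max(0,u[0]-130):u[0]+130],3)
E
```

```text
[487.73215799  -4.62292408 280.82921882] [-8.98102485e+01 -1.93935983e-02 -9.06312496e+01] [ 0.19881103 -0.97722917 -3.35075321] [ 0.06688179 -0.01502108  0.00190107] 6.553761983942233 62.2
```

View pics/hb2.png

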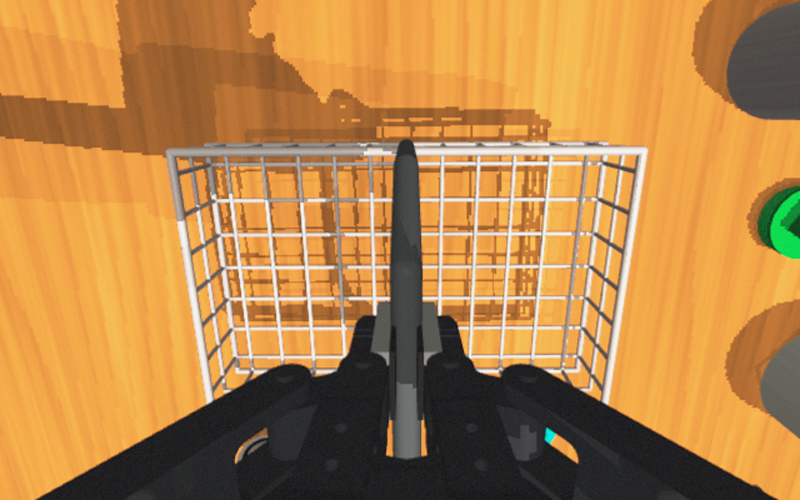

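View pics/hs2.png

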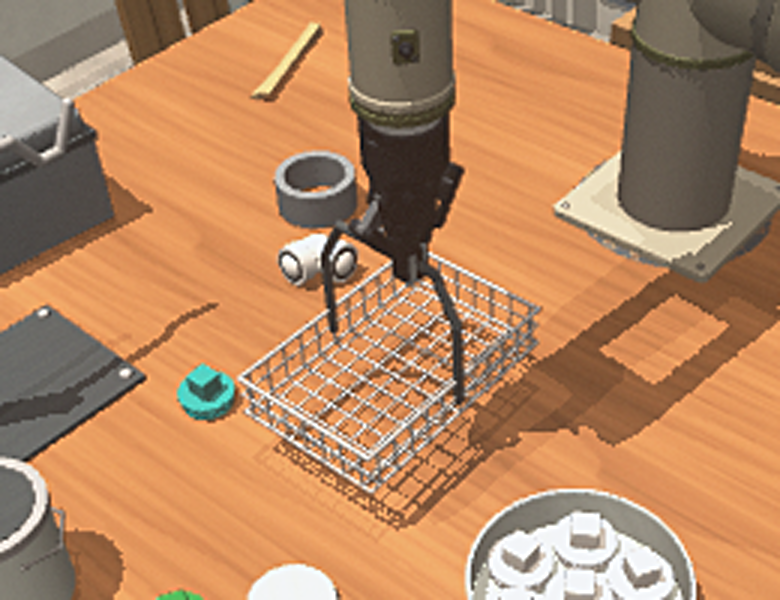

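```bash
python3 - <<'E'
from h import *
c=cur();print(c)
print(plan([(c[0],c[1],375,c[3],4),(488,-120,375,-91.5,5)]))
print(plan([(490,-343.8,375,-92.6,8)]))
print(plan([(545,-343.8,375,-92.6,3),(599,-343.8,375,-92.6,4)]))
E
```

```text
[486.8911683046067, -4.5173592961501186, 278.892, -90.62947116213783]
[[-0.0, -0.024, 0.0, 0, -0.0, 0], [-0.0, -0.048, 0.0, 0, -0.0, 0], [-0.0, -0.072, 0.0, 0, -0.0, 0], [-0.0, -0.096, 0.0, 0, -0.0, 0], [0.023, -0.096, 0.0, 0, 0.0, 0], [0.046, -0.096, 0.001, 0, 0.01, 0], [0.069, -0.096, 0.001, 0, 0.01, 0], [0.092, -0.096, 0.002, 0, 0.01, 0], [0.115, -0.096, 0.002, 0, 0.02, 0], [0.115, -0.096, 0.002, 0, 0.02, 0]]
[np.float64(487.62764342439664), np.float64(-119.5323913763001), np.float64(374.892), np.float64(-91.77538675239948)]
[[0.028, -0.0, 0.001, 0, 0.0, 0], [0.056, -0.0, 0.002, 0, 0.0, 0], [0.084, -0.0, 0.003, 0, 0.01, 0], [0.112, -0.0, 0.005, 0, 0.01, 0], [0.14, -0.0, 0.006, 0, 0.01, 0], [0.168, -0.0, 0.007, 0, 0.01, 0], [0.196, -0.0, 0.008, 0, 0.01, 0], [0.224, -0.0, 0.009, 0, 0.01, 0], [0.224, -0.0, 0.009, 0, 0.01, 0], [0.224, -0.0, 0.009, 0, 0.01, 0]]
[np.float64(489.6834926251131), np.float64(-343.7036952580947), np.float64(374.892), np.float64(-92.3483445475303)]
[[-0.001, -0.0, 0.018, 0, 0.0, 0], [-0.001, -0.0, 0.037, 0, 0.0, 0], [-0.002, -0.0, 0.055, 0, 0.0, 0], [-0.003, -0.0, 0.069, 0, 0.0, 0], [-0.003, -0.0, 0.082, 0, 0.0, 0], [-0.004, -0.0, 0.096, 0, 0.0, 0], [-0.004, -0.0, 0.109, 0, 0.0, 0], [-0.004, -0.0, 0.109, 0, 0.0, 0], [-0.004, -0.0, 0.109, 0, 0.0, 0], [-0.004, -0.0, 0.109, 0, 0.0, 0]]
[np.float64(598.755851437736), np.float64(-344.1733153709919), np.float64(374.892), np.float64(-92.3483445475303)]
```

Call:
{"name": "arm_command", "arguments": {"increments": [[0, -0.024, 0, 0, 0, 0], [0, -0.048, 0, 0, 0, 0], [0, -0.072, 0, 0, 0, 0], [0, -0.096, 0, 0, 0, 0], [0.023, -0.096, 0, 0, 0, 0], [0.046, -0.096, 0.001, 0, 0.01, 0], [0.069, -0.096, 0.001, 0, 0.01, 0], [0.092, -0.096, 0.002, 0, 0.01, 0], [0.115, -0.096, 0.002, 0, 0.02, 0], [0.115, -0.096, 0.002, 0, 0.02, 0]]}}

```text
time: 63.55
tool_pos: [487.2, -120.8, 373.5]
tcp_rot: [-90.1, 0.0, -91.9]
ft_force: [0.3, 0.7, -3.6]
finger_gap: 6.4
```

Call:
{"name": "arm_command", "arguments": {"increments": [[0.028, 0, 0.001, 0, 0, 0], [0.056, 0, 0.002, 0, 0, 0], [0.084, 0, 0.003, 0, 0.01, 0], [0.112, 0, 0.005, 0, 0.01, 0], [0.14, 0, 0.006, 0, 0.01, 0], [0.168, 0, 0.007, 0, 0.01, 0], [0.196, 0, 0.008, 0, 0.01, 0], [0.224, 0, 0.009, 0, 0.01, 0], [0.224, 0, 0.009, 0, 0.01, 0], [0.224, 0, 0.009, 0, 0.01, 0]]}}

```text
time: 64.8
tool_pos: [489.8, -342.8, 374.0]
tcp_rot: [-90.1, 0.1, -92.3]
ft_force: [-0.5, 0.1, -3.5]
finger_gap: 6.6
```

```bash
python3 - <<'E'
from h import *
s=r.sense();print(s['tool_pos'],s['tcp_rot'],s['ft_force'],s['wrist_torque'],s['finger_gap'],s['time'])
save('hb3.png',r.snapshot('wrist'),1.25)
si=r.snapshot('scene')
save('hs3.png',si[20:270,60:380],2.4)
E
```

```text
[ 489.79381805 -342.7943009   374.02332568] [-90.06213558   0.09313521 -92.32645834] [-0.50740801  0.11767873 -3.50140374] [ 0.06920318 -0.0209922  -0.01132486] 6.595470742507677 64.8
```

View pics/hb3.png

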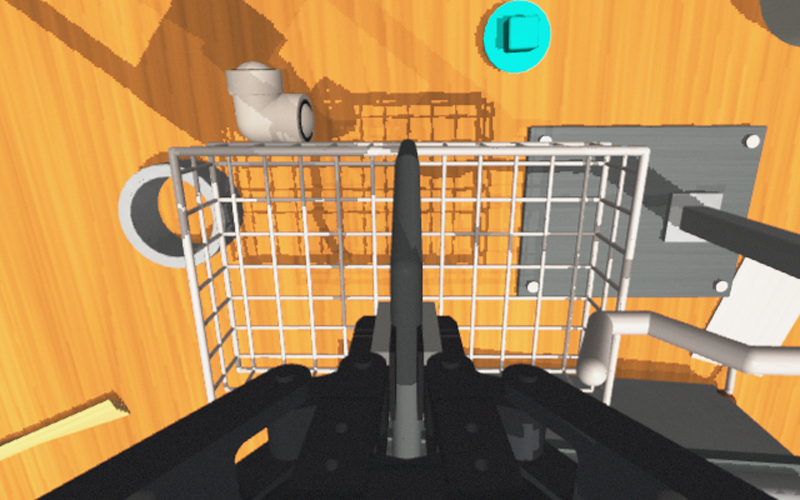

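View pics/hs3.png

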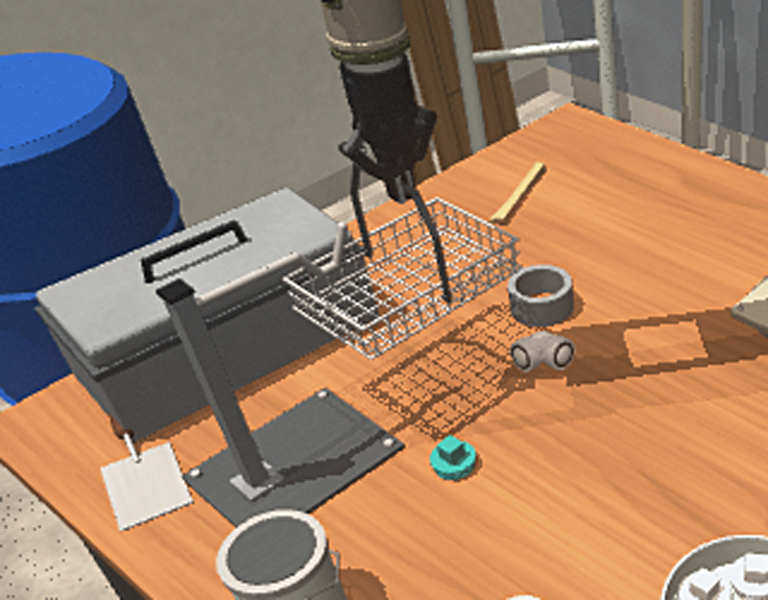

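```bash
python3 - <<'E'
from h import *
s=r.sense();cm=r.camera_model('wrist');im=r.snapshot('wrist')
save('hk.png',im[235:325,450:620],4.5)
for n,X,Y,Z in(('seat-12',597.5-12,-373.3,245),('seat+12',597.5+12,-374.3,245),('tip',563.5,-372.3,288)): print(n,w2px(cm,(X,Y,Z)),(w2px(cm,(X,Y,Z))-[450,235])*4.5)
E
```

```text
seat-12 [478.12392519 258.05241822] [126.55766337 103.73588201]
seat+12 [516.28300869 258.13931605] [298.27353911 104.12692221]
tip [470.37854132 296.09801495] [ 91.70343593 274.94106726]
```

View pics/hk.png

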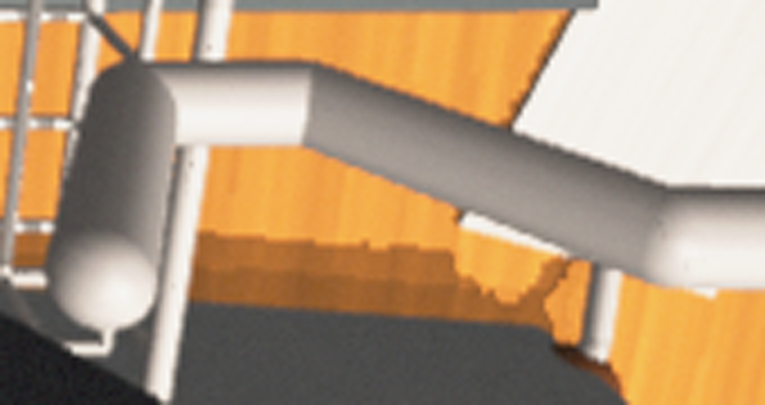

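Call:
{"name": "arm_command", "arguments": {"increments": [[-0.001, 0, 0.018, 0, 0, 0], [-0.001, 0, 0.037, 0, 0, 0], [-0.002, 0, 0.055, 0, 0, 0], [-0.003, 0, 0.069, 0, 0, 0], [-0.003, 0, 0.082, 0, 0, 0], [-0.004, 0, 0.096, 0, 0, 0], [-0.004, 0, 0.11, 0, 0, 0], [-0.004, 0, 0.11, 0, 0, 0], [-0.004, 0, 0.11, 0, 0, 0], [-0.004, 0, 0.11, 0, 0, 0]]}}

```text
time: 66.2
tool_pos: [599.3, -344.2, 375.1]
tcp_rot: [-90.0, -0.0, -92.4]
ft_force: [0.1, 0.0, -3.7]
finger_gap: 6.0
```

```bash
python3 - <<'E'
from h import *
c=cur();c[0]+=1;json.dump(c,open(F,'w'));print(c)
s=r.sense();print(s['tool_pos'],s['tcp_rot'],s['ft_force'],s['finger_gap'],s['time'])
save('hb4.png',r.snapshot('wrist'),1.25)
si=r.snapshot('scene')
save('hs4.png',si[50:250,60:320],3)
print(plan([(600,-343.9,320,-92.6,7)],commit=True))
E
```

```text
[599.755851437736, -344.1733153709919, 374.892, -92.3483445475303]
[ 599.31643274 -344.17693617  375.12073663] [-8.99993600e+01 -6.45521039e-03 -9.23581325e+01] [ 0.09835185  0.04536371 -3.72347889] 5.978011736405641 66.2
[[-0.0, 0.008, 0.0, 0, 0.0, 0], [-0.0, 0.016, 0.0, 0, 0.0, 0], [-0.0, 0.024, 0.0, 0, 0.0, 0], [-0.0, 0.031, 0.0, 0, 0.0, 0], [-0.0, 0.039, 0.0, 0, 0.0, 0], [-0.0, 0.047, 0.0, 0, 0.0, 0], [-0.0, 0.055, 0.0, 0, 0.0, 0], [-0.0, 0.055, 0.0, 0, 0.0, 0], [-0.0, 0.055, 0.0, 0, 0.0, 0], [-0.0, 0.055, 0.0, 0, 0.0, 0]]
[np.float64(599.755851437736), np.float64(-344.1733153709919), np.float64(319.892), np.float64(-92.3483445475303)]
```

View pics/hb4.png

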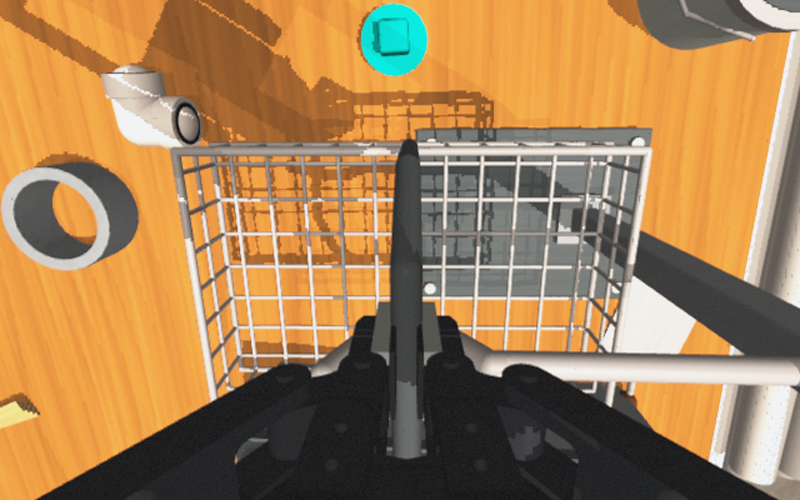

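View pics/hs4.png

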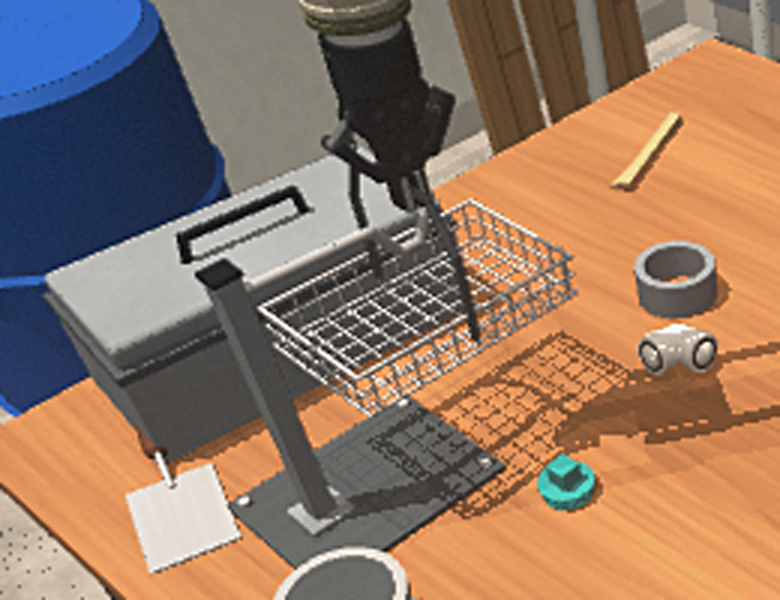

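Clear so far: the hook tip is inside the bow. I'm lowering the handle into the hook.

Call:
{"name": "arm_command", "arguments": {"increments": [[0, 0.008, 0, 0, 0, 0], [0, 0.016, 0, 0, 0, 0], [0, 0.024, 0, 0, 0, 0], [0, 0.031, 0, 0, 0, 0], [0, 0.039, 0, 0, 0, 0], [0, 0.047, 0, 0, 0, 0], [0, 0.055, 0, 0, 0, 0], [0, 0.055, 0, 0, 0, 0], [0, 0.055, 0, 0, 0, 0], [0, 0.055, 0, 0, 0, 0]]}}

```text
time: 67.55
tool_pos: [599.9, -344.3, 320.5]
tcp_rot: [-90.0, -0.0, -92.4]
ft_force: [-0.8, 0.6, -2.9]
finger_gap: 6.3
```

Call:
{"name": "arm_command", "arguments": {"increments": [[0, 0.002, 0, 0, 0, 0], [0, 0.004, 0, 0, 0, 0], [0, 0.006, 0, 0, 0, 0], [0, 0.008, 0, 0, 0, 0], [0, 0.009, 0, 0, 0, 0], [0, 0.01, 0, 0, 0, 0], [0, 0.01, 0, 0, 0, 0], [0, 0.01, 0, 0, 0, 0], [0, 0.01, 0, 0, 0, 0], [0, 0.01, 0, 0, 0, 0]]}}

```text
time: 68.8
tool_pos: [599.8, -344.2, 310.1]
tcp_rot: [-90.0, -0.0, -92.3]
ft_force: [-0.9, 0.3, -0.7]
finger_gap: 6.4
```

```bash
python3 - <<'E'
from h import *
c=cur();c[2]-=10;json.dump(c,open(F,'w'));print(c)
s=r.sense();print(s['tool_pos'],s['tcp_rot'],s['ft_force'],s['wrist_torque'],s['finger_gap'],s['time'])
save('hb5.png',r.snapshot('wrist'),1.25)
si=r.snapshot('scene')
save('hs5.png',si[50:250,60:320],3)
E
```

```text
[599.755851437736, -344.1733153709919, 309.892, -92.3483445475303]
[ 599.75969907 -344.19905942  310.05924446] [-8.99930174e+01 -3.18483613e-03 -9.23464580e+01] [-0.8908984   0.32709015 -0.69210715] [ 0.1213621   0.15547137 -0.05483477] 6.430974902798734 68.8
```

View pics/hs5.png

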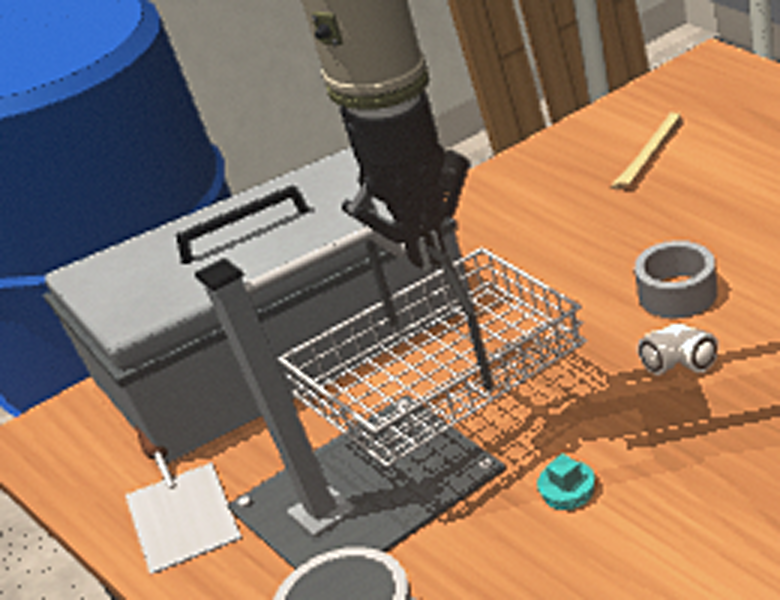

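View pics/hb5.png

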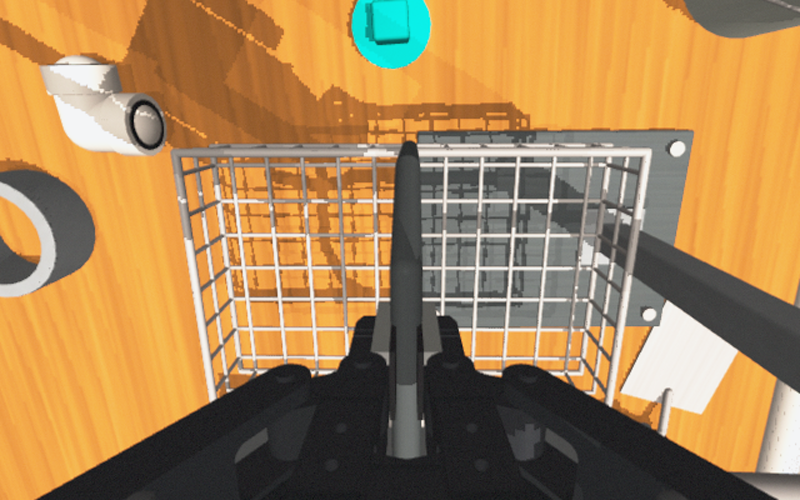

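Call:
{"name": "arm_command", "arguments": {"increments": [[0, 0.001, 0, 0, 0, 0], [0, 0.001, 0, 0, 0, 0], [0, 0.001, 0, 0, 0, 0], [0, 0.001, 0, 0, 0, 0], [0, 0.001, 0, 0, 0, 0], [0, 0.001, 0, 0, 0, 0], [0, 0.001, 0, 0, 0, 0], [0, 0.001, 0, 0, 0, 0], [0, 0.001, 0, 0, 0, 0], [0, 0.001, 0, 0, 0, 0]], "jaw": 0.2, "force": 20}}

```text
time: 70.15
tool_pos: [599.8, -344.2, 308.9]
tcp_rot: [-90.0, -0.0, -92.3]
ft_force: [-0.5, 0.5, -0.1]
finger_gap: 34.0
```

```bash
python3 - <<'E'
from h import *
c=cur();c[2]-=1;json.dump(c,open(F,'w'))
s=r.sense();print(s['tool_pos'],s['ft_force'],s['finger_gap'],s['time'])
save('hb6.png',r.snapshot('wrist'),1.25)
si=r.snapshot('scene')
save('hs6.png',si[50:250,60:320],3)
E
```

```text
[ 599.75245699 -344.21145551  308.94698936] [-0.45103007  0.48753455 -0.12153739] 34.0143595346943 70.15
```

View pics/hs6.png

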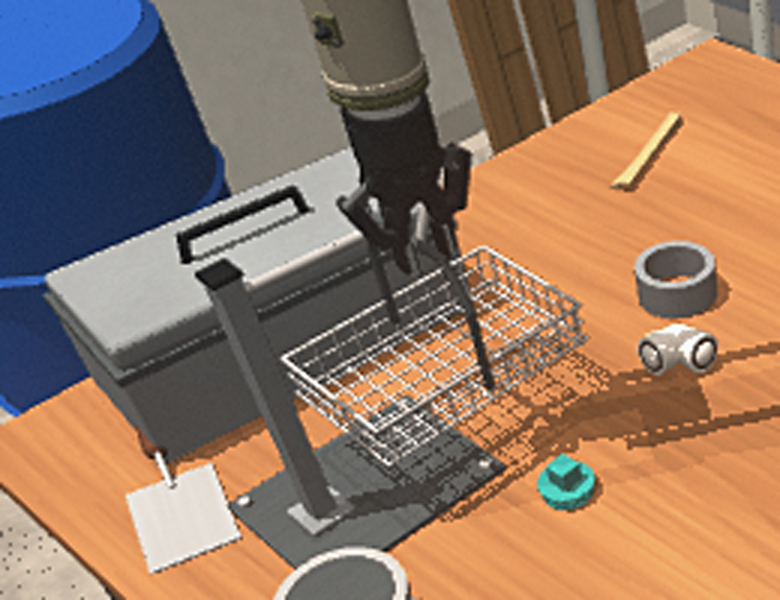

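View pics/hb6.png

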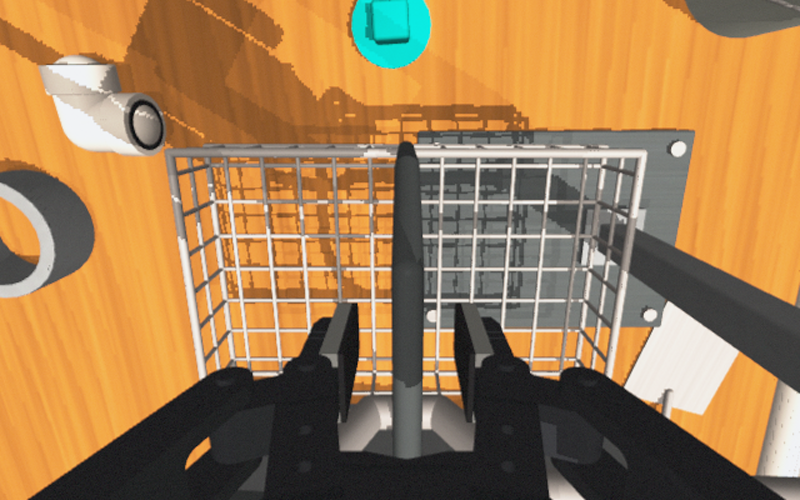

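Call:
{"name": "arm_command", "arguments": {"increments": [[0, -0.01, 0, 0, 0, 0], [0, -0.02, 0, 0, 0, 0], [0, -0.035, 0, 0, 0, 0], [0, -0.055, 0, 0, 0, 0], [0, -0.08, 0, 0, 0, 0], [0, -0.11, 0, 0, 0, 0], [0, -0.13, 0, 0, 0, 0], [0, -0.13, 0, 0, 0, 0], [0, -0.13, 0, 0, 0, 0], [0, -0.13, 0, 0, 0, 0]]}}

```text
time: 71.5
tool_pos: [599.5, -344.1, 437.3]
tcp_rot: [-90.1, 0.1, -92.3]
ft_force: [0.2, -0.4, -0.8]
finger_gap: 33.6
```

```bash
python3 - <<'E'
from h import *
c=cur();c[2]+=130;json.dump(c,open(F,'w'))
s=r.sense();print(s['tool_pos'],s['ft_force'],s['finger_gap'],s['time'])
save('hb7.png',r.snapshot('wrist'),1.25)
si=r.snapshot('scene')
save('hs7.png',si[50:250,60:320],3)
print(plan([(480,150,390,-90,10)]))
E
```

```text
[ 599.54490364 -344.07110806  437.28743338] [ 0.2283615  -0.43852996 -0.80918314] 33.59029923897835 71.5
[[-0.049, 0.005, -0.014, 0, -0.0, 0], [-0.098, 0.01, -0.028, 0, -0.01, 0], [-0.147, 0.015, -0.042, 0, -0.01, 0], [-0.196, 0.02, -0.056, 0, -0.02, 0], [-0.244, 0.024, -0.07, 0, -0.02, 0], [-0.293, 0.029, -0.084, 0, -0.02, 0], [-0.342, 0.034, -0.098, 0, -0.03, 0], [-0.391, 0.039, -0.112, 0, -0.03, 0], [-0.44, 0.044, -0.126, 0, -0.04, 0], [-0.489, 0.049, -0.14, 0, -0.04, 0]]
[np.float64(479.910138002216), np.float64(150.15249315121264), np.float64(389.892), np.float64(-90.05651336700701)]
```

View pics/hs7.png

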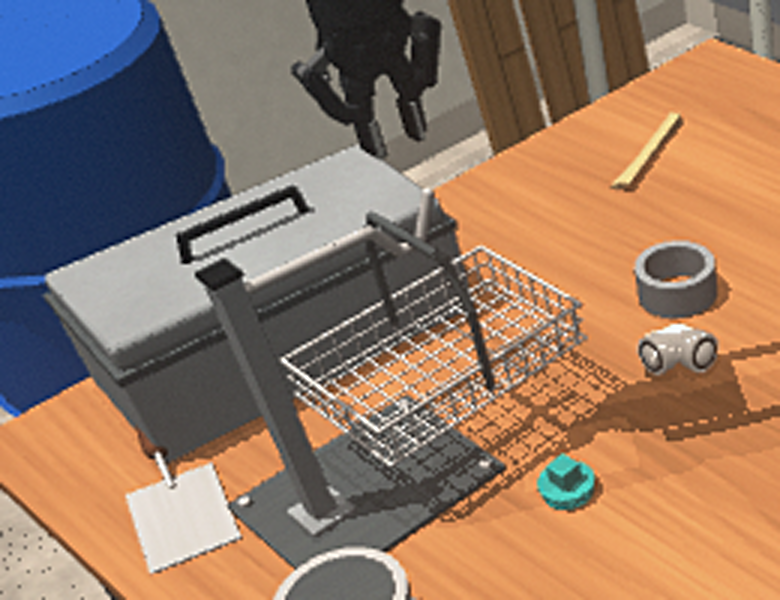

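View pics/hb7.png

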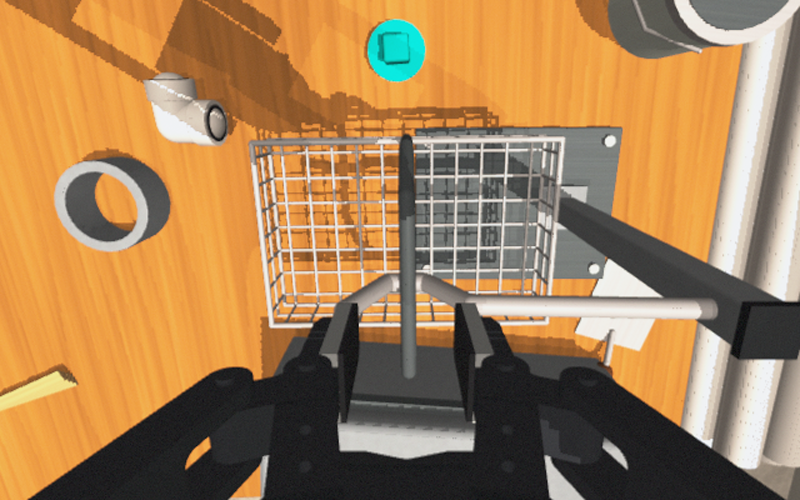

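Call:
{"name": "arm_command", "arguments": {"increments": [[-0.049, 0.005, -0.014, 0, 0, 0], [-0.098, 0.01, -0.028, 0, -0.01, 0], [-0.147, 0.015, -0.042, 0, -0.01, 0], [-0.196, 0.02, -0.056, 0, -0.02, 0], [-0.244, 0.024, -0.07, 0, -0.02, 0], [-0.293, 0.029, -0.084, 0, -0.02, 0], [-0.342, 0.034, -0.098, 0, -0.03, 0], [-0.391, 0.039, -0.112, 0, -0.03, 0], [-0.44, 0.044, -0.126, 0, -0.04, 0], [-0.489, 0.049, -0.14, 0, -0.04, 0]]}}

```text
time: 72.85
tool_pos: [479.1, 151.6, 389.4]
tcp_rot: [-90.0, -0.0, -90.1]
ft_force: [1.4, 0.2, -0.6]
finger_gap: 34.2
```

```bash
python3 - <<'E'
from h import *
print(plan([(565,170,330,-90,4)]))
E
```

```text
[[-0.005, 0.015, 0.021, 0, -0.0, 0], [-0.01, 0.03, 0.043, 0, -0.0, 0], [-0.015, 0.045, 0.064, 0, -0.0, 0], [-0.02, 0.06, 0.085, 0, -0.0, 0], [-0.02, 0.06, 0.085, 0, -0.0, 0], [-0.02, 0.06, 0.085, 0, -0.0, 0], [-0.02, 0.06, 0.085, 0, -0.0, 0], [-0.02, 0.06, 0.085, 0, -0.0, 0], [-0.02, 0.06, 0.085, 0, -0.0, 0], [-0.02, 0.06, 0.085, 0, -0.0, 0]]
[np.float64(564.9298235383409), np.float64(170.0686441683752), np.float64(329.892), np.float64(-90.05651336700701)]
```

Call:
{"name": "arm_command", "arguments": {"increments": [[-0.005, 0.015, 0.021, 0, 0, 0], [-0.01, 0.03, 0.043, 0, 0, 0], [-0.015, 0.045, 0.064, 0, 0, 0], [-0.02, 0.06, 0.085, 0, 0, 0], [-0.02, 0.06, 0.085, 0, 0, 0], [-0.02, 0.06, 0.085, 0, 0, 0], [-0.02, 0.06, 0.085, 0, 0, 0], [-0.02, 0.06, 0.085, 0, 0, 0], [-0.02, 0.06, 0.085, 0, 0, 0], [-0.02, 0.06, 0.085, 0, 0, 0]]}}

```text
time: 74.1
tool_pos: [564.9, 170.0, 330.1]
tcp_rot: [-90.0, 0.0, -90.1]
ft_force: [0.1, -0.3, -0.0]
finger_gap: 34.3
```

```bash
python3 hov.py h11 568,249 514.5,280.5 618.9,217.3 622.5,280 568.4,185.8 512,217.3 568,311.5
python3 - <<'E'
from h import *
import cv2
o=cv2.imread('pics/h11.png');cv2.imwrite('pics/h11c.png',cv2.resize(o[0:270,200:600],None,fx=2,fy=2))
save('sc9.png',r.snapshot('scene'),1.25)
E
```

```text
tin [568.  249.2 865.4] meas [564.9 170.  329.9] gap 34.5 cmd [564.9 170.1 329.9 -90.1] t 74.25
plug [568.  249.2  31.  419.2]
plug [515.2 279.2  59.5 471.3]
plug [618.2 217.3  64.  437.9]
plug [623.  280.5  30.  467.9]
plug [567.4 184.8  57.5 551.1]
plug [511.2 216.6  25.5 478. ]
plug [568.8 309.8  89.5 285.3]
```

View pics/h11c.png

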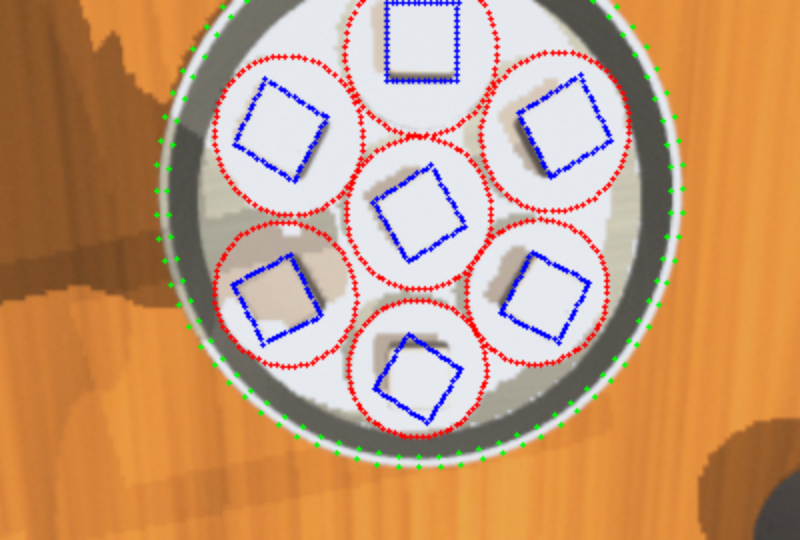

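View pics/sc9.png

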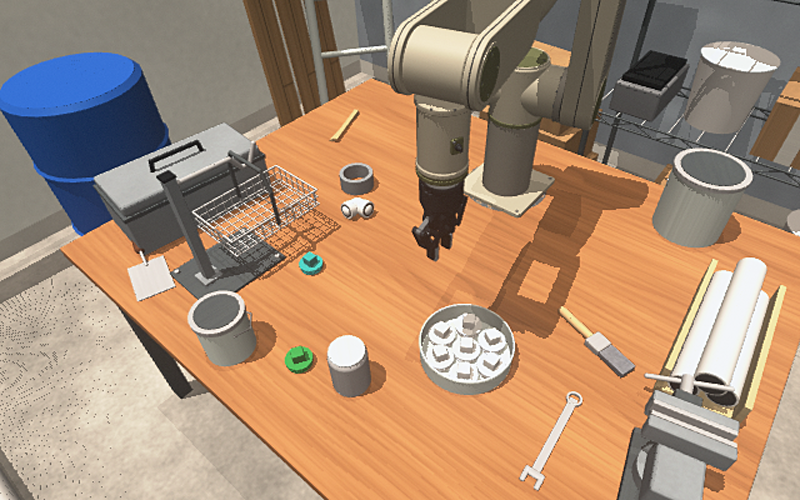

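```bash
python3 - <<'E'
from h import *
im=r.snapshot('scene');save('tz.png',im[235:320,325:420],7)
im=r.snapshot('scene');save('bz.png',im[105:225,60:270],3.8)
s=r.sense();print(s['time'],s['ft_force'])
E
```

```text
74.45 [-0.68895339 -0.49507498  0.23503382]
```

View pics/tz.png

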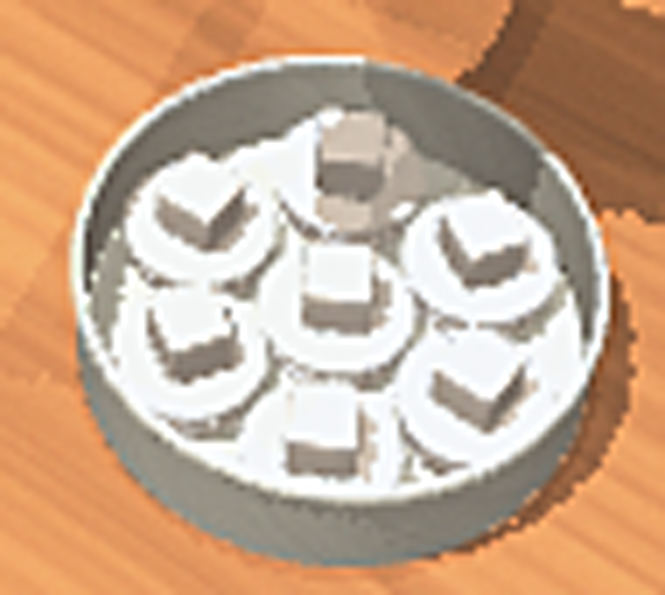

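View pics/bz.png

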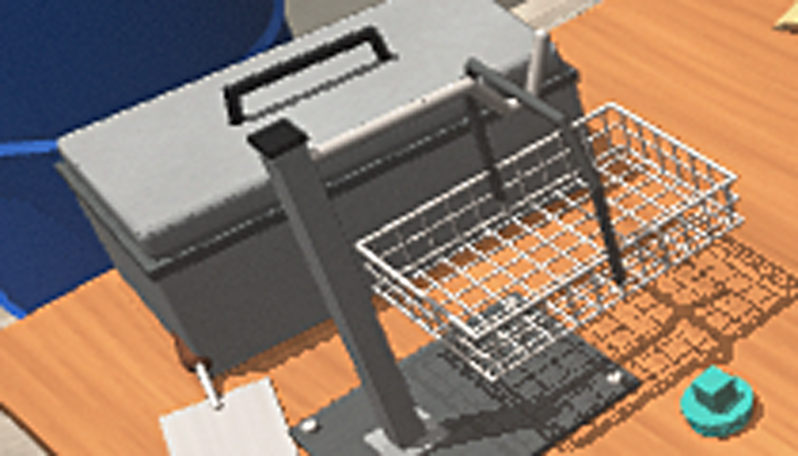

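The scene crops show all seven plugs flat in the tin with their heads up. The basket hangs level in the hook's seat, clear of the bench, and the robot touches nothing. I'm handing the job in.

```bash
python3 - <<'E'
from bench import r
print(r.hand_in())
E
```

```text
the job is handed in; nothing more can be done
None
```

I packed all seven plugs (five from the bench, two from the basket) in the tin, then hung the empty basket by the middle of its handle on the stand's hook. I handed the job in at about 75 s of the 210 s allowed; no verdict came back.

- **Tin:** the last wrist and scene pictures show one plug in the middle and six round it, all flat with their square heads up. The tin itself had not moved.
- **Basket:** it looks level and clear of the bench, with the hook at about the middle of the bar. I checked this by eye only.
- **Other things:** the green and turquoise look-alikes and the other bench items were not touched, and the gripper ended well clear of everything.

**Loose spots:**
- One ring plug moved about 4 mm inward after I placed it and now measures about 59.5 mm from the middle one, so they touch. I left it because it lies flat.
- One head's fitted angle in the last picture was clearly wrong, though its position was right.

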